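# Book in, load lamp housings from a stack magazine, book out

## Robot

A 6-joint arm with a two-finger parallel gripper is mounted at the origin on a cart in front of the work surface, level with it; the furniture and walls round the work are solid. World frame = base frame: x ahead of the robot, y to its left, z up, the work surface at z = 0. Lengths are in m, angles in rad, forces in N, time in s.
With the tool pointing down it reaches from about 0.3 to 0.775 m from the base axis. Payload 14.6 kg.
Tool frame: the origin (TCP) lies between the finger pads; the fingertips stand 8 mm ahead of it and the grasp point (between the pads) lies 11 mm behind it; x points along the fingers, y is the direction in which the jaws open and shut, and the axes are right-handed (so a half turn about x gives the same grasp; the last joint's range is limited). The gripper opens to 94 mm and grips with 3 to 60 N. Pads are 16 mm wide; open, the fingers measure 119 mm over their backs; the gripper's body (75 mm by 177 mm) begins 78 mm behind the grasp point.
Start: joints at [-1.192, 0.3, 1.521, -0, 1.321, -0.067], TCP at [0.237, -0.496, 0.213] pointing down, gripper open.
Joint ranges: [-3.03, 3.03], [-0.79, 2.21], [0.23, 2.52], [-1.04, 4.18], [0, 3.07], [-2.55, 2.55]. Speed limits (rad/s): [2.22, 2.22, 2.57, 3.14, 3.14, 3.14].

## Interface

Orientations are given as [roll, pitch, yaw] about the fixed x, y, z axes, in that order (R = Rz(yaw) Ry(pitch) Rx(roll)).
In Python, from station import ctrl gives the robot as it stands.
- The arm moves only by the shell command python3 -m creep 'ROWS' [FORCE]. ROWS is a JSON object of lists of equal length, an entry for each row: "hand": the closure, from -1 (fully open) to 1 (shut); "slide": the shift along the tool's x, y, z in m, a list of three; "spin": the turn about the tool's x in degrees. A call has 1 to 12 rows; each row is the pose to reach, as a shift and turn from the pose commanded when the call began, along the tool's axes at that moment; what a row does not reach only later rows make up. A row lasts 1/12 s, in which the tool goes at most 41.7 mm and 7.16 degrees, less where a joint would pass 70% of its speed; a pose out of reach is approached as far as the arm can. A call with a gripper value outside its range is refused whole. The fingers move at their own pace and stop on an object; FORCE is the grip in N (left out, the last holds). Time passes only in rows, so rows that repeat a pose let the fingers close. It gives the time, the measured TCP pose, the force and the opening at its end, in the units of the state.
- ctrl.get_obs(): the state, without advancing time (a new reading comes with each control period).
- ctrl.camera(name): name is "scene" or "top" or "wrist"; returns the picture (400x640x3 uint8, red, green, blue); there is no depth.
- ctrl.calibration(name): a dict with "K" (3x3 intrinsics, pixels), "R" (3x3) and "t" (3): a world point X has camera coordinates R X + t. Camera axes: x right, y down, z forward; pixel columns grow to the right and rows downward; lengths in m; the calibration is good to about 2 mm. A picture is of the moment at which its call begins: read the wrist's pose just before it. calibration takes no time and is no camera call; for the wrist camera it gives the pose at the moment of the call.
- ctrl.hand_in(): hands the job in, once; it reports no verdict.
The state is a dict: "time_s": time; "qpos": joint angles; "joint_vel": joint speeds; "tau": joint torques, N m; "ee_pos": TCP position; "eef_rot": TCP orientation; "force": force on the tool from outside, world axes, zero at the start; "moment": the same for the moment, N m; "grip_width": finger opening in m.
Only numpy, scipy, OpenCV 4.12 (cv2) and the standard library are available. Lean on these libraries where they do the work, as an engineer would, in place of code of your own. Each camera call takes 0.05 s, during which the arm holds its last target.

## Task

Book the job in, then fit one LED module into every lamp housing on the table, then book it out. To book in or out, pick up the hand scanner, hold it still for two seconds about ten centimetres in front of the bar code on the upright work-order stand, pointing squarely at the middle of the code, and lay it on its side on its mat again. Draw each module sideways out of the bottom of the stack magazine, tuck its far edge under the housing's lip while it is tilted, then lower the near edge so that it lies flat behind the near stop; spare modules stay in the magazine, and the multimeter, the tape and the jar are left alone.

Things in the scene. Friction and masses are not known exactly. Their poses are not given: they have to be found in the camera images.
- magazine: fixed steel stack magazine, base 150 x 96 mm, roof 112 mm up. Origin: at table height under the lowest module's first place; modules are drawn out level along -x. Floor 35 mm up, 44 mm wide, x = -45 to +58 mm (a module overhangs 8 mm each side, free below down to 10 mm up). The stack leans back to +x, each module 10.5 mm behind the one below. Side plates stand only at x > -15 mm
- magazine_front (a point): middle of the floor's front edge, 45 mm before the magazine's origin, 35 mm up. The lowest module sticks out before the next by 10 mm; fingers tilted about 30 degrees (down and a bit ahead) can pinch its side edges at its front end. An upright strap 22 mm wide in the middle of the front (inner face 36 mm before the origin, lower end 54 mm up) holds the others back
- module_0: LED module, flat aluminium slab 90 (x) x 60 (y) x 15 (z) mm with lenses sunk in its top, 0.12 kg; origin: centre of its underside. All alike, both ends alike. Starts level in the magazine, at the bottom, axes as the magazine's. When the lowest is drawn fully out (over 100 mm) the others drop one place, the next then lying up to 10 mm further back
- module_1: LED module, flat aluminium slab 90 (x) x 60 (y) x 15 (z) mm with lenses sunk in its top, 0.12 kg; origin: centre of its underside. All alike, both ends alike. Starts level in the magazine, place 2 from the bottom, axes as the magazine's. When the lowest is drawn fully out (over 100 mm) the others drop one place, the next then lying up to 10 mm further back
- module_2: LED module, flat aluminium slab 90 (x) x 60 (y) x 15 (z) mm with lenses sunk in its top, 0.12 kg; origin: centre of its underside. All alike, both ends alike. Starts level in the magazine, place 3 from the bottom, axes as the magazine's. When the lowest is drawn fully out (over 100 mm) the others drop one place, the next then lying up to 10 mm further back
- module_3: LED module, flat aluminium slab 90 (x) x 60 (y) x 15 (z) mm with lenses sunk in its top, 0.12 kg; origin: centre of its underside. All alike, both ends alike. Starts level in the magazine, place 4 from the bottom, axes as the magazine's. When the lowest is drawn fully out (over 100 mm) the others drop one place, the next then lying up to 10 mm further back
- housing_0: one of three identical lamp housings (2 or 3 present), standing free, 1.8 kg, 140 x 90 mm, 46 mm high. Origin: under the module's place, at table height; +x to the far (lip) end, z up. Bed top 22 mm up, 46 mm wide: a module overhangs it 7 mm each side, free below down to 10 mm up. Seated module: origin at (0, 0, 22) mm, play 2 mm in x, 3 mm in y, x axes parallel (either way round)
- housing_1: one of three identical lamp housings (2 or 3 present), standing free, 1.8 kg, 140 x 90 mm, 46 mm high. Origin: under the module's place, at table height; +x to the far (lip) end, z up. Bed top 22 mm up, 46 mm wide: a module overhangs it 7 mm each side, free below down to 10 mm up. Seated module: origin at (0, 0, 22) mm, play 2 mm in x, 3 mm in y, x axes parallel (either way round)
- housing_2: one of three identical lamp housings (2 or 3 present), standing free, 1.8 kg, 140 x 90 mm, 46 mm high. Origin: under the module's place, at table height; +x to the far (lip) end, z up. Bed top 22 mm up, 46 mm wide: a module overhangs it 7 mm each side, free below down to 10 mm up. Seated module: origin at (0, 0, 22) mm, play 2 mm in x, 3 mm in y, x axes parallel (either way round)
- housing_0_lip (a point): middle of the lip's free edge, on its underside: 37 mm ahead of the housing's origin, 41 mm up (19 mm above the bed). The lip runs from here to +57 mm, 70 mm wide, top 46 mm up; the far wall below it has its face at x = +47 mm. Side guides 66 mm apart stand only from x = +10 to +52 mm, top 30 mm up
- housing_1_lip (a point): middle of the lip's free edge, on its underside: 37 mm ahead of the housing's origin, 41 mm up (19 mm above the bed). The lip runs from here to +57 mm, 70 mm wide, top 46 mm up; the far wall below it has its face at x = +47 mm. Side guides 66 mm apart stand only from x = +10 to +52 mm, top 30 mm up
- housing_2_lip (a point): middle of the lip's free edge, on its underside: 37 mm ahead of the housing's origin, 41 mm up (19 mm above the bed). The lip runs from here to +57 mm, 70 mm wide, top 46 mm up; the far wall below it has its face at x = +47 mm. Side guides 66 mm apart stand only from x = +10 to +52 mm, top 30 mm up
- housing_0_stop (a point): top middle of the near stop's inner face: 47 mm before the housing's origin, 27 mm up (5 mm above the bed), a tab 24 mm wide and 6 mm thick. It keeps a level module from being slid in; both sides of it are open for fingers
- housing_1_stop (a point): top middle of the near stop's inner face: 47 mm before the housing's origin, 27 mm up (5 mm above the bed), a tab 24 mm wide and 6 mm thick. It keeps a level module from being slid in; both sides of it are open for fingers
- housing_2_stop (a point): top middle of the near stop's inner face: 47 mm before the housing's origin, 27 mm up (5 mm above the bed), a tab 24 mm wide and 6 mm thick. It keeps a level module from being slid in; both sides of it are open for fingers
- scanner: grey and black hand-held bar-code scanner lying on its side, 0.18 kg, pistol shaped, 34 mm thick (z). Origin: underside, on the beam axis. Body 42 mm wide in y, x = -52 to +28 mm; black nose 54 mm wide, x = +28 to +58 mm; handle 32 mm wide, 28 mm thick, to y = -86 mm, its middle at (-24, -50) mm, its far end leaning 0.2 rad to -x. The beam leaves the nose along +x, 17 mm above the underside
- scan_window (a point): middle of the scanner's window, on the nose, 59 mm ahead (+x) of the scanner's origin and 17 mm above its underside; axes as the scanner's
- scanner_mat: thin black rubber mat, 130 x 150 mm, 2 mm thick, fixed; origin: centre of its underside. The scanner starts on it
- card_stand: fixed upright work-order stand: a white plate 110 mm wide, 100 to 180 mm up, on a thin post and a dark foot 50 x 110 mm; origin at table height below the plate; the plate faces -x
- code (a point): middle of the bar code on the front of the plate, 140 mm above the table; its x axis points into the plate, so the scanner must look along +x of this frame (square to within about 9 degrees) from -x, window 50 to 160 mm off, window within 2 cm of the line through the code's middle square to the plate
- multimeter: dark multimeter, 145 x 70 x 43 mm, lying right of the work; bystander
- tape_black: roll of black tape, 64 mm across, 19 mm high; bystander
- jar: jar with a cream lid, 83 mm across, 104 mm high; bystander
Mind the look-alikes: they are no part of the job. Leave any brown look-alike of the scanner alone.

How it is judged:
By the outcome, as a careful person would: the job done as asked, in the order asked, and still so for the second after the job is handed in, with the robot touching nothing.
Of housing_0, housing_1, housing_2 only 2 to 3 are there at a start; the rules pass over those that are not, and their reading is None.
At some moment in a run one of scanner, housing_0, housing_1, housing_2 may be knocked a few centimetres aside while the robot is not near it.
It also fails if it takes over 210 s, if anything falls off the work surface, if the arm or the gripper's body presses on something with over 40 N, if the wrist force passes 120 N, or if a joint passes its speed limit or range.

## Working session

There is one attempt and no reset: what is moved stays moved. The work goes in short steps, Python scripts to look and compute and a shell command to move; the robot and the scene stay as the last step left them, time stands still between calls to the robot, and variables do not carry over. Pictures are saved under pics/ and viewed, and the job is handed in when it is done.

```bash
ls -la; mkdir -p pics; python3 - <<'E'
from station import ctrl
import cv2
print(ctrl.get_obs())
for n in ("scene","top","wrist"):
    c=ctrl.calibration(n); print(n,c)
    cv2.imwrite(f"pics/a_{n}.png",ctrl.camera(n)[:,:,::-1])
E
```

```text
total 12
drwxr-xr-x  3 agent agent 4096 Dec  7 02:11 .
drwxr-xr-x 23 root  root  4096 Dec  7 02:11 ..
drwxr-xr-x  2 agent agent 4096 Dec  7 02:11 pics
{'time_s': 0.0, 'qpos': array([-1.19159900e+00,  3.00489563e-01,  1.52159617e+00, -1.05322077e-05,
        1.32066585e+00, -6.66167288e-02]), 'joint_vel': array([-0.00020084, -0.00073013, -0.00083236, -0.00216034,  0.00062959,
       -0.00011427]), 'tau': array([-2.00773713e-03, -5.31815743e+01, -3.52735770e+01,  7.07548088e-02,
        2.44024774e-02, -9.68717723e-05]), 'ee_pos': array([ 0.23704919, -0.49601519,  0.21286981]), 'eef_rot': array([-1.62861085,  1.56963735,  1.95879847]), 'force': array([ 0.15898154, -0.79448127, -0.72602405]), 'moment': array([ 0.05753662, -0.00245398,  0.04170428]), 'grip_width': 0.09385531208388485}
scene {'K': array([[493.55141388,   0.        , 320.73692493],
       [  0.        , 493.55141388, 195.1483331 ],
       [  0.        ,   0.        ,   1.        ]]), 'R': array([[-0.51146324, -0.85925697, -0.00909994],
       [-0.45931253,  0.28232019, -0.84221571],
       [ 0.72624882, -0.42658266, -0.5390639 ]]), 't': array([0.06643109, 0.41146443, 1.23240092])}
top {'K': array([[425.35566507,   0.        , 318.31295401],
       [  0.        , 425.35566507, 199.62587674],
       [  0.        ,   0.        ,   1.        ]]), 'R': array([[ 0.01914686, -0.999754  ,  0.01119508],
       [-0.98000609, -0.02098424, -0.19785783],
       [ 0.19804408, -0.00718289, -0.9801668 ]]), 't': array([-0.26190702,  0.5828274 ,  1.41281077])}
wrist {'K': array([[287.70611813,   0.        , 321.1353634 ],
       [  0.        , 287.70611813, 192.76789742],
       [  0.        ,   0.        ,   1.        ]]), 'R': array([[ 0.43014774, -0.90275779, -0.001138  ],
       [-0.87115175, -0.41541802,  0.26176801],
       [-0.23678586, -0.11160755, -0.96513015]]), 't': array([-0.54884901, -0.02598888,  0.39104012])}
```

View pics/a_scene.png

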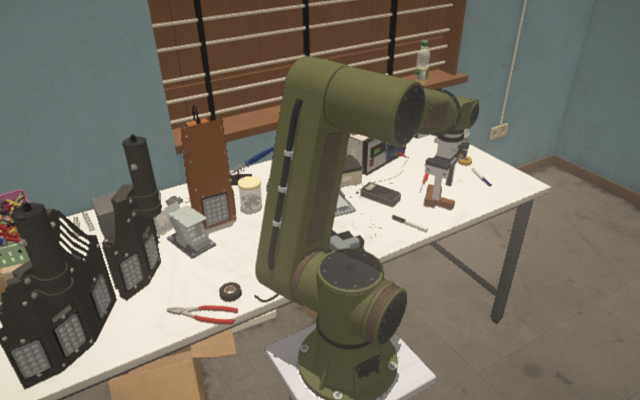

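View pics/a_top.png

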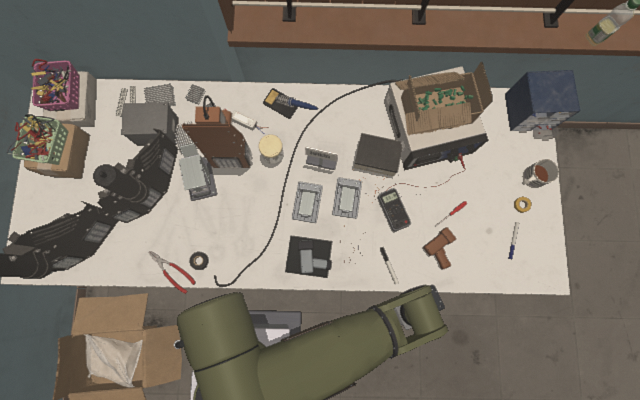

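View pics/a_wrist.png

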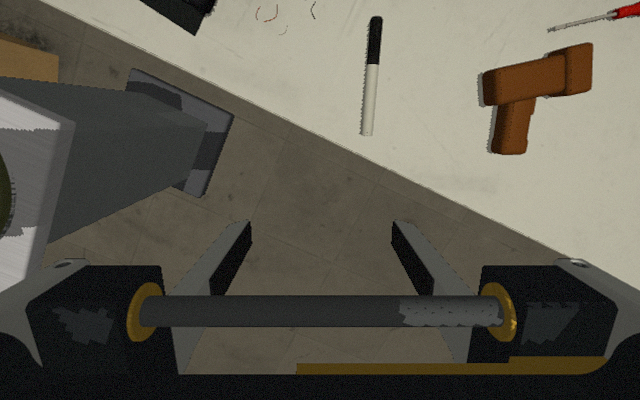

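```bash
python3 - <<'E'
import cv2
im=cv2.imread("pics/a_top.png")
cv2.imwrite("pics/b1.png",cv2.resize(im[130:300,270:410],None,fx=4.2,fy=3.5*1.0 and 3.5,interpolation=cv2.INTER_CUBIC))
a=cv2.resize(im[140:290,270:410],None,fx=4,fy=4,interpolation=cv2.INTER_CUBIC)
cv2.imwrite("pics/b1.png",a)
a=cv2.resize(im[100:220,140:290],None,fx=5,fy=5,interpolation=cv2.INTER_CUBIC)
cv2.imwrite("pics/b2.png",a)
im=cv2.imread("pics/a_scene.png")
a=cv2.resize(im[100:270,140:290],None,fx=3.5,fy=3.5,interpolation=cv2.INTER_CUBIC)
cv2.imwrite("pics/b3.png",a)
E
```

```text
(no output)
```

View pics/b1.png

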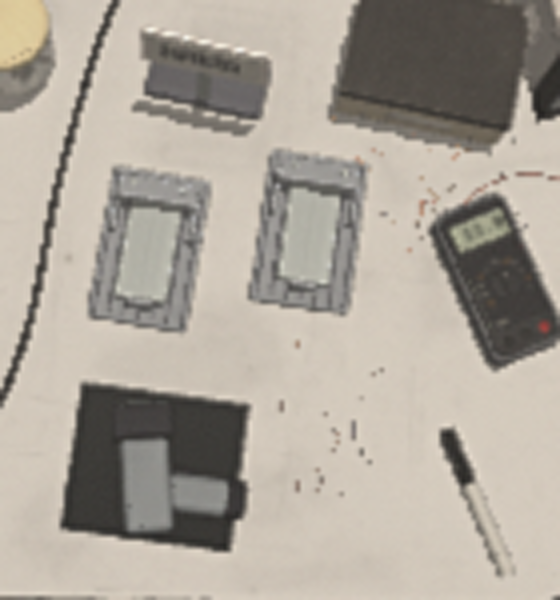

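View pics/b2.png

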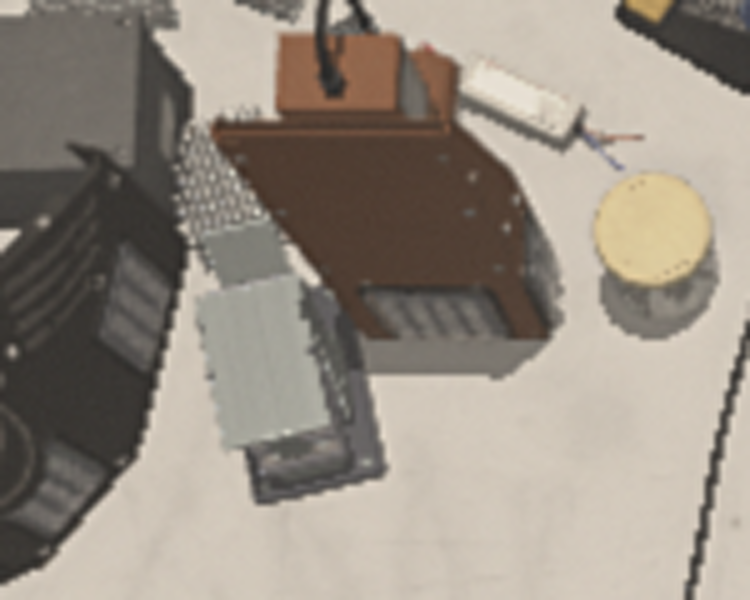

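View pics/b3.png

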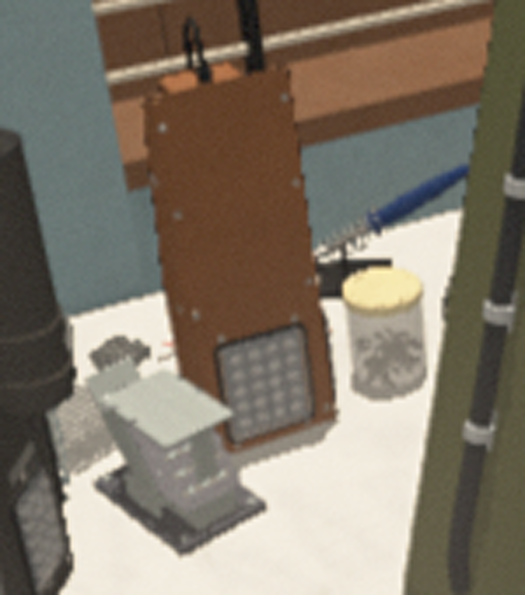

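```bash
cat > h.py <<'E'
import numpy as np, cv2
from scipy.spatial.transform import Rotation as Ro
from station import ctrl
np.set_printoptions(precision=4,suppress=True)
def cal(n): c=ctrl.calibration(n); return c["K"],c["R"],c["t"]
def ray(c,px,z):
    K,R,t=c; C=-R.T@t; d=R.T@np.linalg.inv(K)@np.array([px[0],px[1],1.]); return C+d*(z-C[2])/d[2]
def proj(c,X):
    K,R,t=c; p=K@(R@np.asarray(X,float)+t); return p[:2]/p[2]
def tri(c1,p1,c2,p2):
    P=lambda c:c[0]@np.c_[c[1],c[2]]
    X=cv2.triangulatePoints(P(c1),P(c2),np.array(p1,float).reshape(2,1),np.array(p2,float).reshape(2,1)); return (X[:3]/X[3]).ravel()
def toolR(o=None):
    o=o or ctrl.get_obs(); return Ro.from_euler('xyz',o["eef_rot"]).as_matrix()
def st():
    o=ctrl.get_obs(); R=toolR(o)
    print("t",o["time_s"],"p",o["ee_pos"],"F",o["force"],"w",round(o["grip_width"],4)); print("tool x",R[:,0],"y",R[:,1],"z",R[:,2]); return o,R
def go(target,ydir=None):
    "print slide to bring TCP to target, and spin (deg) to bring tool y to world dir ydir (mod 180)"
    o=ctrl.get_obs(); R=toolR(o); s=R.T@(np.asarray(target)-o["ee_pos"]); print("slide mm",(s*1000).round(1),end=" ")
    if ydir is not None:
        d=R.T@np.asarray(ydir,float); a=np.degrees(np.arctan2(d[2],d[1])); print("spin",round(a,1),"or",round(a-180*np.sign(a),1),"q6",o["qpos"][5])
    print()
def snap(n,f,crop=None,s=1):
    im=ctrl.camera(n)[:,:,::-1].copy(); cv2.imwrite("pics/full_"+f,im)
    if crop: x0,y0,x1,y1=crop; im=im[y0:y1,x0:x1]
    cv2.imwrite("pics/"+f,cv2.resize(im,None,fx=s,fy=s,interpolation=cv2.INTER_CUBIC)); return im
E
python3 - <<'E'
from h import *
c=cal("top")
f=lambda p,z,o=(270,140),s=4:ray(c,(o[0]+p[0]/s,o[1]+p[1]/s),z)
for nm,pts,z in (("mat",[(82,384),(248,404),(230,550),(62,528)],.002),("hA lip top",[(115,168),(210,182)],.046),("hA near",[(187,330),(90,318)],.01),
 ("hB lip",[(270,150),(368,166)],.046),("hB near",[(347,314),(250,300)],.01),("scan body",[(120,437),(167,437),(172,528),(126,532)],.036),("scan nose",[(117,402),(170,402)],.036),
 ("handle end",[(228,478),(226,514)],.033),("plate top",[(142,30),(270,54)],.18),("plate bot",[(147,92),(265,118)],.1)):
    print(nm,[f(p,z)[:2].round(3).tolist() for p in pts])
g=lambda p,z:f(p,z,(140,100),5)
print("mag base",[g(p,0.01)[:2].round(3).tolist() for p in [(258,503),(385,472)]])
print("roof",[g(p,0.112)[:2].round(3).tolist() for p in [(200,298),(298,276),(338,430),(228,447)]])
print("brown base",[g(p,0.0)[:2].round(3).tolist() for p in [(365,372),(495,376),(560,300)]])
print("jar",g((653,230),.104))
E
```

```text
mat [[0.466, -0.155], [0.452, -0.302], [0.325, -0.288], [0.341, -0.141]]
hA lip top [[0.653, -0.18], [0.642, -0.264]]
hA near [[0.515, -0.246], [0.524, -0.16]]
hB lip [[0.672, -0.316], [0.659, -0.403]]
hB near [[0.533, -0.388], [0.543, -0.302]]
scan body [[0.418, -0.191], [0.418, -0.231], [0.341, -0.237], [0.337, -0.198]]
scan nose [[0.448, -0.187], [0.448, -0.233]]
handle end [[0.385, -0.284], [0.354, -0.283]]
plate top [[0.736, -0.204], [0.718, -0.309]]
plate bot [[0.707, -0.208], [0.686, -0.309]]
mag base [[0.585, 0.201], [0.609, 0.113]]
roof [[0.706, 0.222], [0.723, 0.157], [0.616, 0.122], [0.603, 0.194]]
brown base [[0.685, 0.134], [0.685, 0.04], [0.743, -0.004]]
jar [ 0.7636 -0.0821  0.104 ]
```

```bash
python3 - <<'E'
from h import *
o,R=st(); K,Rc,t=cal("wrist"); C=-Rc.T@t; print("cam in tool",R.T@(C-o["ee_pos"]),"look",R.T@Rc[2])
a=0.08
go([0.36,-0.215,0.22],[-np.sin(a),np.cos(a),0])
E
```

```text
t 0.15 p [ 0.2371 -0.4961  0.213 ] F [-0.5935 -0.3598  0.3072] w 0.0938
tool x [-0.0003  0.0008 -1.    ] y [ 0.4312 -0.9022 -0.0009] z [-0.9022 -0.4312 -0.    ]
cam in tool [-0.1706 -0.0006 -0.0766] look [ 0.9651 -0.0004  0.2618]
slide mm [  -6.8 -200.6 -232.1] spin -159.0 or 21.0 q6 -0.06660726068187775
```

```bash
python3 -m creep '{"hand":[-1,-1,-1,-1,-1,-1,-1,-1,-1,-1],"slide":[[-0.001,-0.02,-0.023],[-0.002,-0.045,-0.05],[-0.003,-0.07,-0.08],[-0.004,-0.095,-0.11],[-0.005,-0.12,-0.14],[-0.006,-0.145,-0.17],[-0.007,-0.17,-0.2],[-0.007,-0.19,-0.22],[-0.007,-0.2,-0.232],[-0.007,-0.2,-0.232]],"spin":[2,5,8,11,14,17,19,20,21,21]}'; python3 - <<'E'
from h import *
st(); snap("wrist","c1.png"); snap("top","c2.png",(170,130,370,300),3.5)
E
```

```text
time_s: 0.98
ee_pos: [0.361, -0.2136, 0.2205]
eef_rot: [-2.607, 1.57, 0.616]
force: [-0.4, -1.0, 1.1]
grip_width: 0.0939
t 0.9833 p [ 0.361  -0.2136  0.2205] F [-0.355  -1.0433  1.1163] w 0.0939
tool x [ 0.0003  0.0002 -1.    ] y [ 0.0812 -0.9967 -0.0002] z [-0.9967 -0.0812 -0.0003]
```

View pics/c1.png

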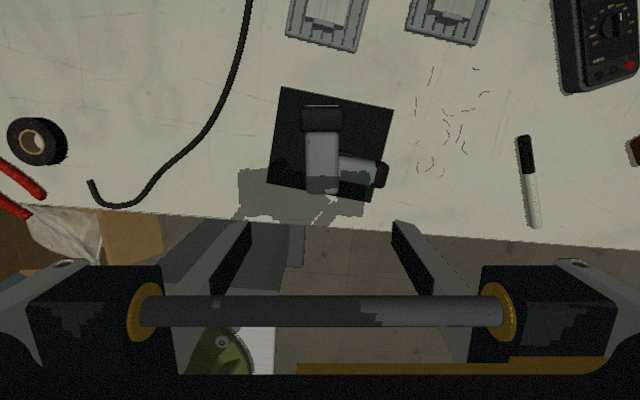

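```bash
python3 - <<'E'
import cv2
im=cv2.imread("pics/c1.png")
cv2.imwrite("pics/c3.png",cv2.resize(im[75:215,250:400],None,fx=4,fy=4,interpolation=cv2.INTER_CUBIC))
E
```

```text
(no output)
```

View pics/c3.png

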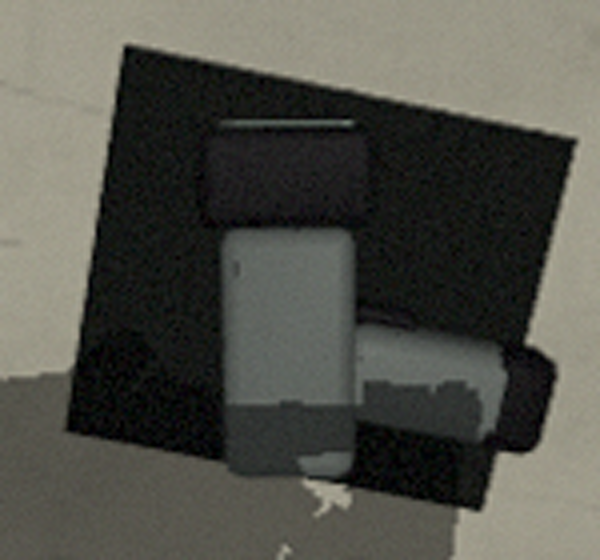

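View pics/c2.png

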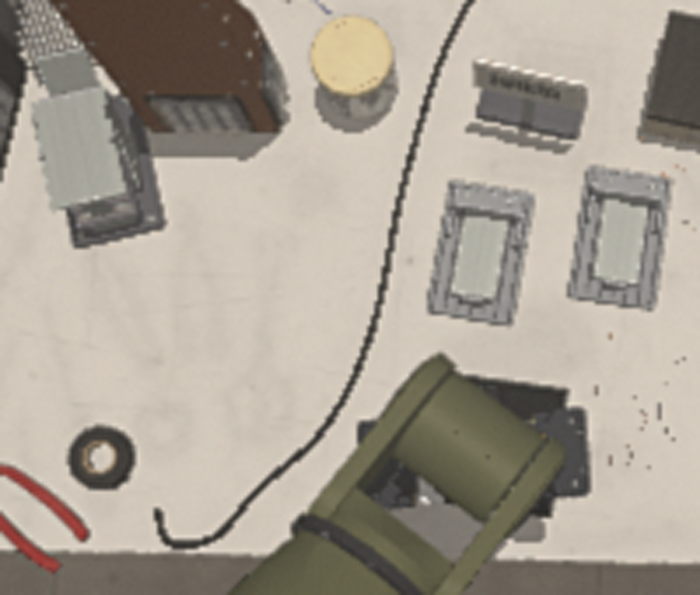

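```bash
python3 - <<'E'
from h import *
c=cal("wrist")
f=lambda p,z:ray(c,(250+p[0]/4,75+p[1]/4),z)[:2]
P=[f(p,.036) for p in [(222,232),(354,232),(354,460),(226,470),(206,150),(370,150),(206,215),(368,215)]]
print(np.array(P))
L=P[3]-P[0]; print("yaw L",np.arctan2(-L[1],-L[0])); L=P[2]-P[1]; print("yaw R",np.arctan2(-L[1],-L[0]))
print("front mid",(P[0]+P[1])/2,"width",np.linalg.norm(P[0]-P[1]), "nose w",np.linalg.norm(P[4]-P[5]),np.linalg.norm(P[6]-P[7]))
print("mat",[f(p,.002) for p in [(124,45),(576,140),(482,510),(67,430)]])
E
```

```text
[[ 0.4135 -0.1916]
 [ 0.4167 -0.2315]
 [ 0.3457 -0.2383]
 [ 0.3392 -0.1978]
 [ 0.437  -0.1853]
 [ 0.4409 -0.2339]
 [ 0.4182 -0.1865]
 [ 0.422  -0.2352]]
yaw L 0.08278093782149044
yaw R 0.09569766935051095
front mid [ 0.4151 -0.2115] width 0.03994759269828079 nose w 0.048739336449734466 0.04884119988992362
mat [array([ 0.4671, -0.1551]), array([ 0.4498, -0.3027]), array([ 0.3225, -0.2879]), array([ 0.3398, -0.1408])]
```

```bash
python3 - <<'E'
from h import *
a=0.088
go([0.402,-0.2127,0.014],[-np.sin(a),np.cos(a),0])
E
```

```text
slide mm [206.5   0.3 -41.9] spin 179.6 or -0.4 q6 0.8630698365460512
```

```bash
python3 -m creep '{"hand":[-1,-1,-1,-1,-1,-1,-1,-1,-1,-1,-1],"slide":[[0.02,0,-0.015],[0.05,0,-0.03],[0.08,0,-0.04],[0.115,0,-0.042],[0.145,0,-0.042],[0.17,0,-0.042],[0.185,0,-0.042],[0.195,0,-0.042],[0.202,0,-0.042],[0.206,0,-0.042],[0.206,0,-0.042]],"spin":[0,0,0,0,0,0,0,0,0,0,0]}'; python3 -m creep '{"hand":[1,1,1,1,1,1,1,1],"slide":[[0,0,0],[0,0,0],[0,0,0],[0,0,0],[0,0,0],[0,0,0],[0,0,0],[0,0,0]],"spin":[0,0,0,0,0,0,0,0]}' 45
python3 - <<'E'
from h import *
st(); snap("wrist","d1.png")
E
```

```text
time_s: 2.0
ee_pos: [0.402, -0.2128, 0.0143]
eef_rot: [-0.391, 1.571, 2.83]
force: [0.0, -0.4, 0.9]
grip_width: 0.0943
time_s: 2.67
ee_pos: [0.4021, -0.2124, 0.0145]
eef_rot: [-1.587, 1.571, 1.634]
force: [0.3, 0.8, 1.4]
grip_width: 0.0442
t 2.6667 p [ 0.4021 -0.2124  0.0145] F [0.2946 0.7924 1.3552] w 0.0442
tool x [-0.      0.0001 -1.    ] y [ 0.0792 -0.9969 -0.0001] z [-0.9969 -0.0792 -0.    ]
```

View pics/d1.png

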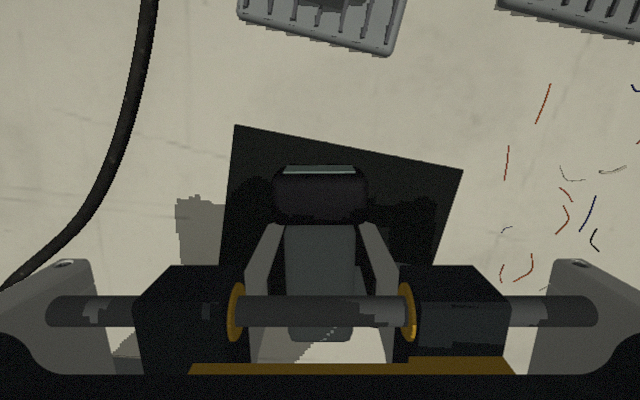

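```bash
python3 -m creep '{"hand":[1,1,1,1,1,1,1,1,1,1],"slide":[[-0.001,0,0],[-0.003,0,0],[-0.008,0,0],[-0.02,0,0],[-0.04,0,0],[-0.06,0,0],[-0.085,0,0],[-0.105,0,0],[-0.12,0,0],[-0.12,0,0]],"spin":[0,0,0,0,0,0,0,0,0,0]}'
python3 - <<'E'
from h import *
st(); c=cal("top")
im=snap("top","e1.png",(295,140,345,180),14); snap("wrist","e2.png"); snap("scene","e3.png")
E
```

```text
time_s: 3.55
ee_pos: [0.4031, -0.2131, 0.1375]
eef_rot: [2.497, 1.566, -0.566]
force: [0.3, 0.3, -1.4]
grip_width: 0.0419
t 3.55 p [ 0.4031 -0.2131  0.1375] F [ 0.2852  0.3327 -1.3563] w 0.0419
tool x [ 0.0041 -0.0026 -1.    ] y [ 0.0792 -0.9969  0.0029] z [-0.9969 -0.0792 -0.0039]
```

View pics/e1.png

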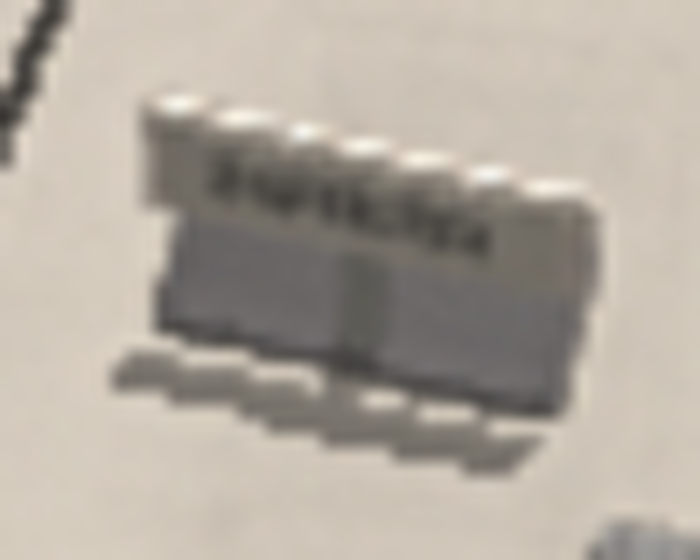

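View pics/e2.png

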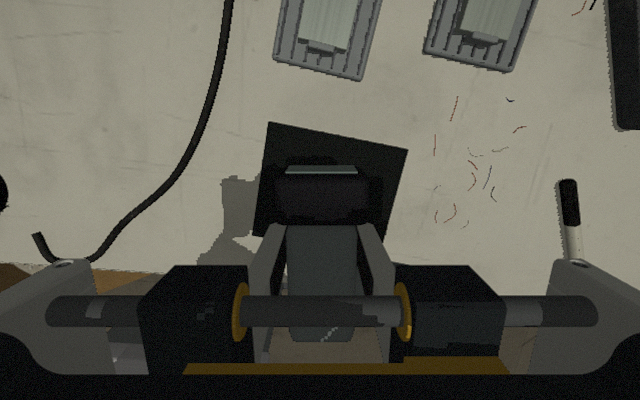

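View pics/e3.png

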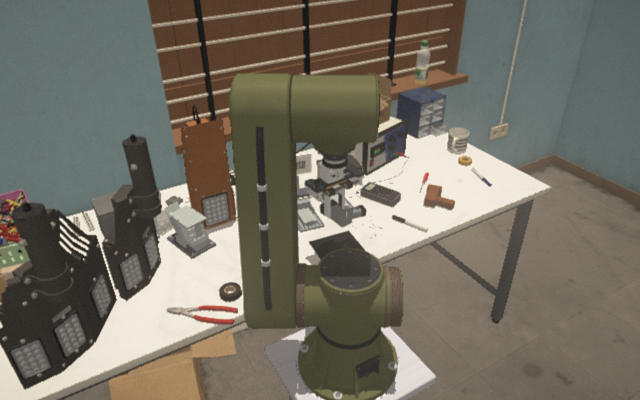

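```bash
python3 - <<'E'
import cv2
im=cv2.imread("pics/full_e3.png")
cv2.imwrite("pics/e4.png",cv2.resize(im[135:185,285:335],None,fx=12,fy=12,interpolation=cv2.INTER_CUBIC))
E
```

```text
(no output)
```

View pics/e4.png

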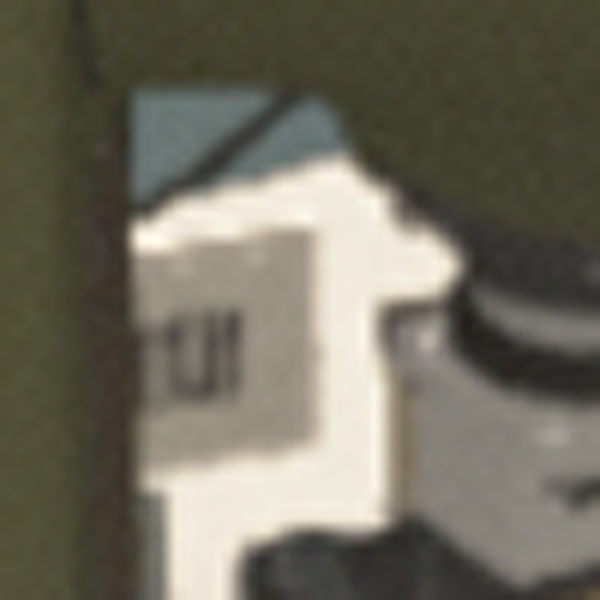

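```bash
python3 - <<'E'
from h import *
T=cal("top");S=cal("scene")
e=lambda x,y:(295+x/14-.5,140+y/14-.5); s=lambda x,y:(285+x/12-.5,135+y/12-.5)
print("RT",tri(T,e(597,205),S,s(314,228)),"RB",tri(T,e(583,300),S,s(314,445)))
for n,p,z in (("topL",(145,112),.18),("topR",(597,205),.18),("code",(352,208),.14),("botL",(145,208),.1),("botR",(590,300),.1),("footnearL",(155,335),0.005),("footnearR",(560,415),0.005)):
    print(n,ray(T,e(*p),z))
E
```

```text
RT [ 0.7172 -0.3083  0.1736] RB [ 0.7176 -0.3079  0.0978]
topL [ 0.7357 -0.2021  0.18  ]
topR [ 0.7156 -0.3074  0.18  ]
code [ 0.7262 -0.2509  0.14  ]
botL [ 0.7376 -0.2005  0.1   ]
botR [ 0.7166 -0.31    0.1   ]
footnearL [ 0.733  -0.2013  0.005 ]
footnearR [ 0.7137 -0.3073  0.005 ]
```

```bash
python3 - <<'E'
from h import *
a=-0.185
st();go([0.585,-0.2275,0.1355],[-np.sin(a),np.cos(a),0])
E
```

```text
t 3.7 p [ 0.4017 -0.2122  0.1336] F [-0.118  -0.8715 -2.2696] w 0.0416
tool x [-0.0008  0.0005 -1.    ] y [ 0.0791 -0.9969 -0.0006] z [-0.9969 -0.0791  0.0008]
slide mm [  -2.    29.8 -181.5] spin -164.9 or 15.1 q6 0.9249338431603932
```

```bash
python3 -m creep '{"hand":[1,1,1,1,1,1,1,1,1,1,1,1],"slide":[[0,0.002,-0.01],[0,0.006,-0.03],[-0.002,0.01,-0.055],[-0.002,0.014,-0.08],[-0.002,0.018,-0.105],[-0.002,0.022,-0.13],[-0.002,0.025,-0.15],[-0.002,0.028,-0.165],[-0.002,0.029,-0.175],[-0.002,0.03,-0.18],[-0.002,0.03,-0.1815],[-0.002,0.03,-0.1815]],"spin":[1,2,3,5,7,9,11,13,14,15,15,15]}'
python3 - <<'E'
from h import *
snap("top","f1.png",(270,130,370,230),6)
o,R=st(); a=-.185; go([0.585,-0.2275,0.1355],[-np.sin(a),np.cos(a),0])
E
```

```text
time_s: 4.7
ee_pos: [0.585, -0.2278, 0.1354]
eef_rot: [-0.237, 1.569, 2.722]
force: [-0.4, 0.2, -1.8]
grip_width: 0.0421
t 4.75 p [ 0.5848 -0.2279  0.1358] F [-0.788  -0.2947 -1.5873] w 0.0417
tool x [-0.0011  0.0004 -1.    ] y [-0.181  -0.9835 -0.0002] z [-0.9835  0.181   0.0012]
slide mm [ 0.3 -0.4 -0.1] spin -179.8 or 0.2 q6 1.322993096371592
```

View pics/f1.png

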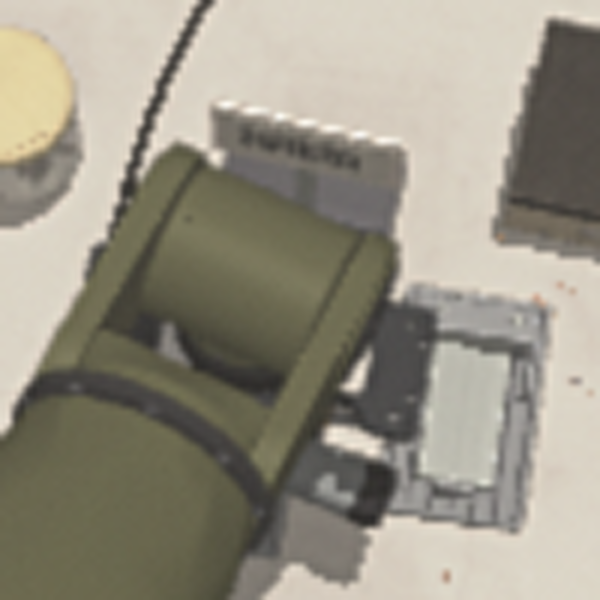

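```bash
for i in 1; do :; done; python3 -m creep '{"hand":[1,1,1,1,1,1,1,1,1,1,1,1],"slide":[[0,0,0],[0,0,0],[0,0,0],[0,0,0],[0,0,0],[0,0,0],[0,0,0],[0,0,0],[0,0,0],[0,0,0],[0,0,0],[0,0,0]],"spin":[0,0,0,0,0,0,0,0,0,0,0,0]}'
python3 - <<'E'
from h import *
snap("wrist","g1.png")
E
python3 -m creep '{"hand":[1,1,1,1,1,1,1,1,1,1,1,1],"slide":[[0,0,0],[0,0,0],[0,0,0],[0,0,0],[0,0,0],[0,0,0],[0,0,0],[0,0,0],[0,0,0],[0,0,0],[0,0,0],[0,0,0]],"spin":[0,0,0,0,0,0,0,0,0,0,0,0]}'
python3 -m creep '{"hand":[1,1,1,1],"slide":[[0,0,0],[0,0,0],[0,0,0],[0,0,0]],"spin":[0,0,0,0]}'
python3 - <<'E'
from h import *
a=.079
st(); go([0.400,-0.2127,0.135],[-np.sin(a),np.cos(a),0])
E
```

```text
time_s: 5.75
ee_pos: [0.5854, -0.228, 0.1364]
eef_rot: [-0.693, 1.571, 2.266]
force: [-0.2, 1.1, -1.5]
grip_width: 0.0415
time_s: 6.8
ee_pos: [0.5854, -0.2279, 0.1364]
eef_rot: [-0.57, 1.571, 2.389]
force: [-0.8, 0.3, -1.4]
grip_width: 0.0417
time_s: 7.13
ee_pos: [0.5854, -0.2279, 0.1365]
eef_rot: [-3.06, 1.571, -0.101]
force: [-0.1, -0.5, -1.7]
grip_width: 0.0419
t 7.1333 p [ 0.5854 -0.2279  0.1365] F [-0.0645 -0.5276 -1.6548] w 0.0419
tool x [ 0.0001 -0.     -1.    ] y [-0.1815 -0.9834 -0.    ] z [-0.9834  0.1815 -0.0001]
slide mm [  1.5  18.7 185.1] spin 165.0 or -15.0 q6 1.3237164255136529
```

View pics/g1.png

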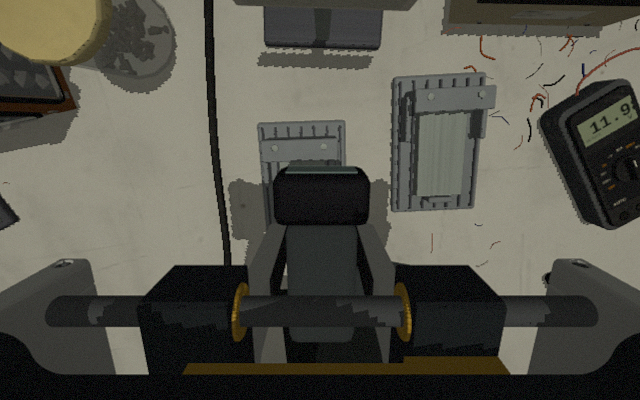

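```bash
python3 -m creep '{"hand":[1,1,1,1,1,1,1,1,1,1,1,1],"slide":[[0,0.002,0.01],[0,0.005,0.03],[0,0.008,0.055],[0,0.01,0.08],[0,0.012,0.105],[0,0.014,0.13],[0,0.016,0.15],[0,0.018,0.165],[0,0.019,0.175],[0.002,0.019,0.181],[0.002,0.019,0.183],[0.002,0.019,0.183]],"spin":[-1,-2,-3,-5,-7,-9,-11,-13,-14,-15,-15,-15]}'
python3 -m creep '{"hand":[1,1,1,1,1,1,1,1,1,1],"slide":[[0.02,0,0],[0.04,0,0],[0.065,0,0],[0.09,0,0],[0.105,0,0],[0.112,0,0],[0.116,0,0],[0.118,0,0],[0.119,0,0],[0.119,0,0]],"spin":[0,0,0,0,0,0,0,0,0,0]}'
python3 - <<'E'
from h import *
st()
E
```

```text
time_s: 8.13
ee_pos: [0.402, -0.2134, 0.1345]
eef_rot: [2.743, 1.571, -0.32]
force: [0.2, 0.0, -2.1]
grip_width: 0.0417
time_s: 8.97
ee_pos: [0.4025, -0.2137, 0.0161]
eef_rot: [2.502, 1.57, -0.56]
force: [-0.3, -0.1, -1.6]
grip_width: 0.0419
t 8.9667 p [ 0.4025 -0.2137  0.0161] F [-0.3064 -0.0807 -1.5839] w 0.0419
tool x [ 0.001  -0.0007 -1.    ] y [ 0.0792 -0.9969  0.0007] z [-0.9969 -0.0792 -0.001 ]
```

```bash
python3 -m creep '{"hand":[1,1,-1,-1,-1,-1,-1],"slide":[[0.001,0,0],[0.002,0,0],[0.002,0,0],[0.002,0,0],[0.002,0,0],[0.002,0,0],[0.002,0,0]],"spin":[0,0,0,0,0,0,0]}'
python3 -m creep '{"hand":[-1,-1,-1,-1,-1,-1,-1,-1,-1],"slide":[[-0.005,0,0],[-0.02,0,0],[-0.05,0,0],[-0.09,0,0],[-0.13,0,0],[-0.17,0,0],[-0.2,0,0],[-0.22,0,0],[-0.22,0,0]],"spin":[0,0,0,0,0,0,0,0,0]}'
python3 - <<'E'
from h import *
snap("wrist","i1.png"); st()
a=.265; go([0.49,0.13,0.24],[-np.sin(a),np.cos(a),0])
E
```

```text
time_s: 9.55
ee_pos: [0.402, -0.2135, 0.0135]
eef_rot: [2.542, 1.571, -0.52]
force: [-0.3, -0.5, -0.0]
grip_width: 0.0715
time_s: 10.3
ee_pos: [0.403, -0.2141, 0.238]
eef_rot: [2.493, 1.564, -0.569]
force: [-0.0, -0.5, 0.5]
grip_width: 0.0942
t 10.35 p [ 0.4025 -0.2137  0.2354] F [ 0.1811  0.286  -1.4022] w 0.0942
tool x [ 0.0033 -0.0021 -1.    ] y [ 0.0792 -0.9969  0.0024] z [-0.9969 -0.0792 -0.0031]
slide mm [  -5.  -335.7 -114.5] spin 169.4 or -10.6 q6 0.9229512904055472
```

View pics/i1.png

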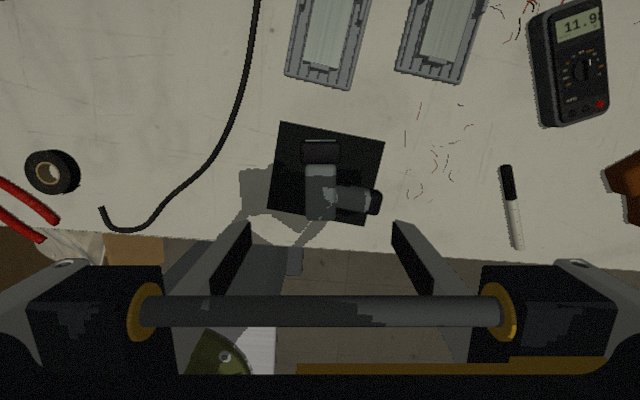

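```bash
python3 -m creep '{"hand":[-1,-1,-1,-1,-1,-1,-1,-1,-1,-1,-1,-1],"slide":[[0,-0.02,-0.007],[0,-0.05,-0.017],[0,-0.085,-0.03],[0,-0.12,-0.042],[0,-0.155,-0.054],[-0.002,-0.19,-0.066],[-0.003,-0.225,-0.078],[-0.004,-0.26,-0.09],[-0.005,-0.295,-0.1],[-0.005,-0.32,-0.11],[-0.005,-0.335,-0.1145],[-0.005,-0.335,-0.1145]],"spin":[-1,-2,-3,-4,-5,-6,-7,-8,-9,-10,-10.6,-10.6]}'
python3 - <<'E'
from h import *
snap("wrist","j1.png"); st()
E
```

```text
time_s: 11.35
ee_pos: [0.4893, 0.1319, 0.2367]
eef_rot: [-0.189, 1.568, -3.063]
force: [0.6, -0.2, 0.2]
grip_width: 0.094
t 11.4 p [0.4891 0.1304 0.2369] F [-0.3081 -0.5746  0.232 ] w 0.0939
tool x [-0.0026 -0.0005 -1.    ] y [ 0.2632 -0.9647 -0.0002] z [-0.9647 -0.2632  0.0026]
```

View pics/j1.png

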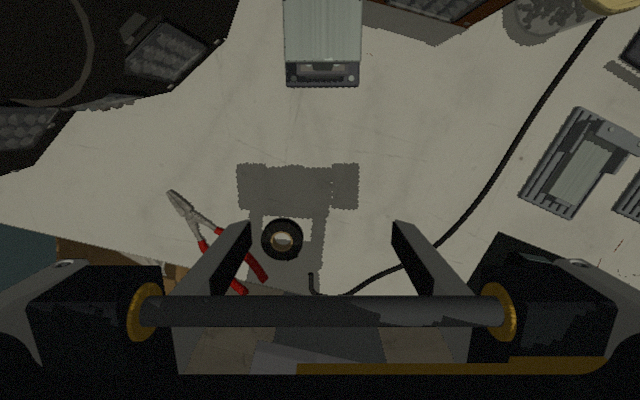

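```bash
python3 - <<'E'
import cv2
im=cv2.imread("pics/j1.png")
cv2.imwrite("pics/j2.png",cv2.resize(im[0:95,270:380],None,fx=6,fy=6,interpolation=cv2.INTER_CUBIC))
E
```

```text
(no output)
```

View pics/j2.png

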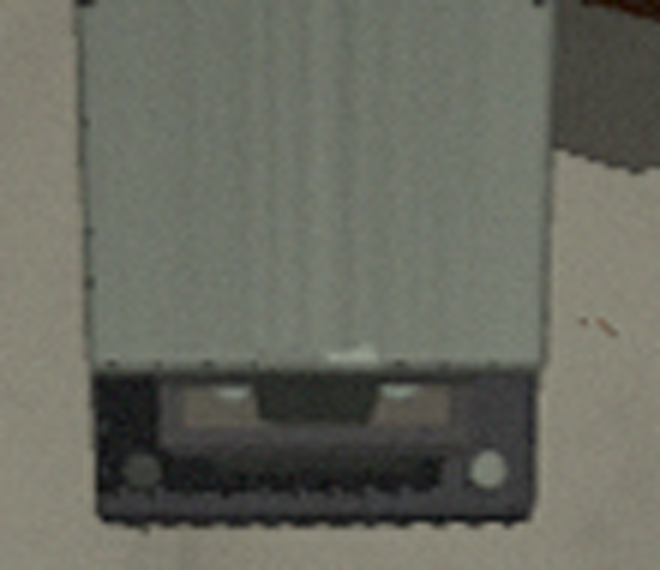

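```bash
python3 - <<'E'
from h import *
c=cal("wrist"); o,R=st()
f=lambda x,y,z:ray(c,(270+x/6-.5,y/6-.5),z)
a=.265; X=np.array([np.cos(a),np.sin(a)]);Y=np.array([-np.sin(a),np.cos(a)])
O=f(316,520,0.010)[:2]
for n,p,z in (("roofFL",(92,368),.112),("roofFR",(547,368),.112),("roofBL",(80,5),.112),("roofBR",(555,5),.112),("baseFL0",(98,522),.0),("baseFR0",(535,522),.0),("baseFL",(98,512),.01),("baseFR",(535,512),.01),("baseL2",(93,375),.01),("baseR2",(540,375),.01),("modFL",(165,445),.05),("modFR",(450,445),.05),("modFL35",(165,450),.035),("modFR35",(450,450),.035),("modL",(160,395),.05),("modR",(448,395),.05)):
    p=f(*p,z)[:2]; print(n,p,"local",X@(p-O),Y@(p-O))
E
```

```text
t 11.4 p [0.4891 0.1304 0.2369] F [-0.3081 -0.5746  0.232 ] w 0.0939
tool x [-0.0026 -0.0005 -1.    ] y [ 0.2632 -0.9647 -0.0002] z [-0.9647 -0.2632  0.0026]
roofFL [0.6009 0.1972] local 0.013616491563999304 0.03561503636588829
roofFR [0.6197 0.128 ] local 0.013626467750262801 -0.03607788548422733
roofBL [0.6492 0.2105] local 0.06373682273112377 0.03575279289036475
roofBR [0.6679 0.1418] local 0.06374073247295385 -0.03544530735903476
baseFL0 [0.5848 0.2061] local 0.00044793843338159097 0.048403669623863006
baseFR0 [0.6103 0.1124] local 0.00046517566729340306 -0.048678228833825644
baseFL [0.5863 0.2052] local 0.0016212132889323685 0.0471774870899597
baseFR [0.6111 0.114 ] local 0.0016377624082284192 -0.04738448329958306
baseL2 [0.6126 0.2126] local 0.028956060399111826 0.04735778287801279
baseR2 [0.6375 0.121 ] local 0.028969421688605456 -0.04749669477183409
modFL [0.5992 0.1901] local 0.010103327993281981 0.029235649099821938
modFR [0.6135 0.1371] local 0.010112015047210685 -0.02569644018987097
modFL35 [0.5998 0.1915] local 0.01105070796030215 0.030435885055882943
modFR35 [0.6148 0.1363] local 0.011059837630136316 -0.02684319511522713
modL [0.6076 0.1932] local 0.019014308551742062 0.029996924109221078
modR [0.622 0.14 ] local 0.019022342640233197 -0.02512042698840604
```

```bash
python3 - <<'E'
from h import *
c=cal("wrist")
a=.265; X=np.array([np.cos(a),np.sin(a)]);Y=np.array([-np.sin(a),np.cos(a)])
O=ray(c,(270+316/6-.5,520/6-.5),.01)[:2]
p=O+.0085*X+.001*Y; print(O,p)
go([*p,.0335],[*Y,0])
E
```

```text
[0.5971 0.1593] [0.605  0.1625]
slide mm [ 203.1   -0.3 -120.8] spin -179.9 or 0.1 q6 1.4927251844454574
```

```bash
python3 -m creep '{"hand":[-1,-1,-1,-1,-1,-1,-1,-1,-1,-1,-1,-1],"slide":[[0,0,-0.02],[0,0,-0.05],[0.01,0,-0.08],[0.03,0,-0.105],[0.055,0,-0.118],[0.08,0,-0.121],[0.1,0,-0.121],[0.12,0,-0.121],[0.135,0,-0.121],[0.145,0,-0.121],[0.15,0,-0.121],[0.15,0,-0.121]],"spin":[0,0,0,0,0,0,0,0,0,0,0,0]}'
python3 - <<'E'
from h import *
snap("wrist","k1.png"); st()
a=.265
go([.605,.1625,.0335],[-np.sin(a),np.cos(a),0])
E
```

```text
time_s: 12.4
ee_pos: [0.606, 0.1604, 0.0875]
eef_rot: [-0.035, 1.569, -2.913]
force: [-0.4, 0.2, 0.1]
grip_width: 0.0942
t 12.45 p [0.6064 0.1606 0.0886] F [-0.4251  0.2072  0.2856] w 0.0943
tool x [-0.0002 -0.0001 -1.    ] y [ 0.2606 -0.9654  0.    ] z [-0.9654 -0.2606  0.0002]
slide mm [55.1 -2.2  0.9] spin 179.9 or -0.1 q6 1.5077661074185298
```

View pics/k1.png

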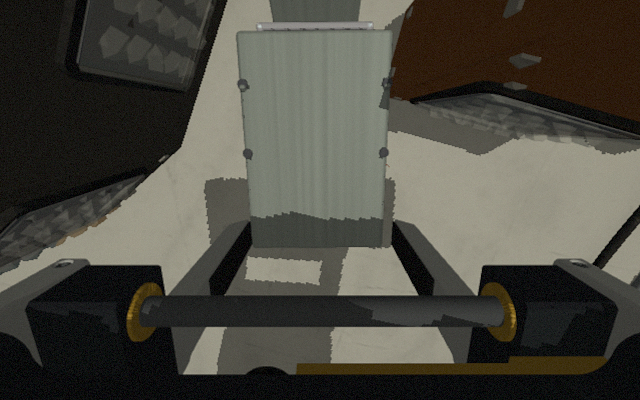

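```bash
python3 - <<'E'
from h import *
c=cal("wrist"); o,R=st()
for px in [(252,247),(391,247),(238,30),(391,30)]:
    p=ray(c,px,.112); print(p, (R.T@(p-o["ee_pos"])*1000).round(1))
E
```

```text
t 12.45 p [0.6064 0.1606 0.0886] F [-0.4251  0.2072  0.2856] w 0.0943
tool x [-0.0002 -0.0001 -1.    ] y [ 0.2606 -0.9654  0.    ] z [-0.9654 -0.2606  0.0002]
[0.6012 0.2    0.112 ] [-23.4 -39.4  -5.2]
[0.6214 0.125  0.112 ] [-23.4  38.3  -5.2]
[0.7065 0.2279 0.112 ] [ -23.4  -38.8 -114.2]
[0.7248 0.16   0.112 ] [ -23.4   31.5 -114.1]
```

```bash
python3 -m creep '{"hand":[-1,-1,-1,-1,-1,-1,-1,-1],"slide":[[0.01,-0.001,0],[0.022,-0.001,0],[0.034,-0.001,0],[0.043,-0.001,0],[0.05,-0.001,0],[0.054,-0.001,0],[0.055,-0.001,0],[0.055,-0.001,0]],"spin":[0,0,0,0,0,0,0,0]}'
python3 -m creep '{"hand":[1,1,1,1,1,1,1,1],"slide":[[0,0,0],[0,0,0],[0,0,0],[0,0,0],[0,0,0],[0,0,0],[0,0,0],[0,0,0]],"spin":[0,0,0,0,0,0,0,0]}' 30
python3 - <<'E'
from h import *
st(); snap("wrist","k2.png")
E
```

```text
time_s: 13.12
ee_pos: [0.6062, 0.1622, 0.0333]
eef_rot: [0.03, 1.571, -2.847]
force: [-0.1, 0.1, -1.2]
grip_width: 0.0943
time_s: 13.78
ee_pos: [0.6061, 0.163, 0.0338]
eef_rot: [-2.166, 1.57, 1.24]
force: [-0.8, 5.3, 0.5]
grip_width: 0.0688
t 13.7833 p [0.6061 0.163  0.0338] F [-0.7952  5.2618  0.5013] w 0.0688
tool x [ 0.0003  0.0009 -1.    ] y [ 0.2617 -0.9652 -0.0008] z [-0.9652 -0.2617 -0.0005]
```

View pics/k2.png

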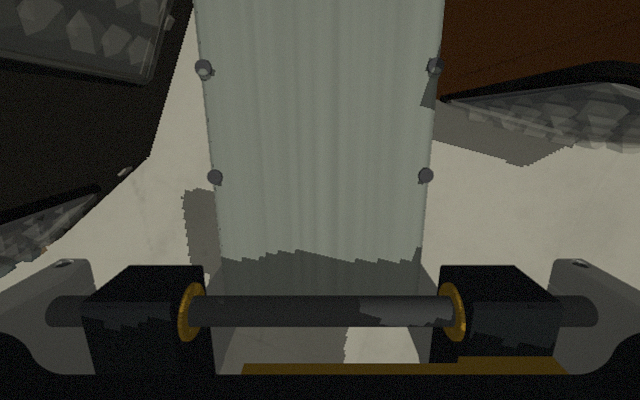

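```bash
python3 -m creep '{"hand":[1,1,1,1,1,1],"slide":[[0,0,0],[0,0,0],[0,0,0],[0,0,0],[0,0,0],[0,0,0]],"spin":[0,0,0,0,0,0]}' 30
python3 - <<'E'
from h import *
st()
E
```

```text
time_s: 14.33
ee_pos: [0.6061, 0.163, 0.0338]
eef_rot: [-2.157, 1.57, 1.249]
force: [-1.1, 7.1, 1.1]
grip_width: 0.0688
t 14.3333 p [0.6061 0.163  0.0338] F [-1.0669  7.1389  1.1306] w 0.0688
tool x [ 0.0003  0.0009 -1.    ] y [ 0.2616 -0.9652 -0.0008] z [-0.9652 -0.2616 -0.0006]
```

```bash
python3 -m creep '{"hand":[-1,-1,-1,-1,1,1,1,1,1,1,1,1],"slide":[[0,0,0],[0,0,0],[0,0,0.002],[0,0,0.004],[0,0,0.004],[0,0,0.004],[0,0,0.004],[0,0,0.004],[0,0,0.004],[0,0,0.004],[0,0,0.004],[0,0,0.004]],"spin":[0,0,0,0,0,0,0,0,0,0,0,0]}' 30
python3 -m creep '{"hand":[1,1,1],"slide":[[0,0,0],[0,0,0],[0,0,0]],"spin":[0,0,0]}'
python3 - <<'E'
from h import *
st(); snap("wrist","k3.png"); snap("top","k4.png",(150,120,290,240),5)
E
```

```text
time_s: 15.33
ee_pos: [0.6002, 0.161, 0.033]
eef_rot: [-0.062, 1.566, -2.938]
force: [-19.1, -4.8, 7.5]
grip_width: 0.0588
time_s: 15.58
ee_pos: [0.6003, 0.161, 0.033]
eef_rot: [-0.081, 1.566, -2.957]
force: [-19.6, -4.0, 8.5]
grip_width: 0.0591
t 15.5833 p [0.6003 0.161  0.033 ] F [-19.561   -4.0313   8.4612] w 0.0591
tool x [-0.0051 -0.001  -1.    ] y [ 0.2624 -0.965  -0.0004] z [-0.9649 -0.2624  0.0052]
```

View pics/k3.png

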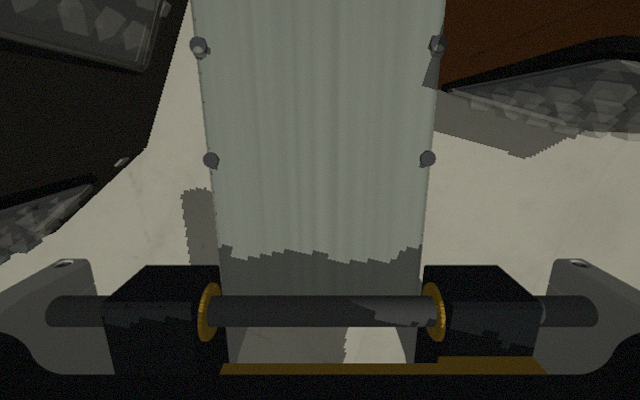

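```bash
python3 -m creep '{"hand":[1,1,1,1,1,1,1,1,1,1,1,1],"slide":[[0,0,0.002],[0,0,0.004],[0,0,0.007],[0,0,0.01],[0,0,0.014],[0,0,0.018],[0,0,0.022],[0,0,0.026],[0,0,0.03],[0,0,0.033],[0,0,0.035],[0,0,0.035]],"spin":[0,0,0,0,0,0,0,0,0,0,0,0]}'
python3 - <<'E'
from h import *
st(); snap("wrist","k5.png"); snap("top","k6.png",(150,120,290,240),5)
E
```

```text
time_s: 16.68
ee_pos: [0.5692, 0.152, 0.0339]
eef_rot: [3.112, 1.568, 0.234]
force: [3.3, 0.6, -1.1]
grip_width: 0.0589
t 16.6833 p [0.5692 0.152  0.0339] F [ 3.296   0.5571 -1.1252] w 0.0589
tool x [ 0.0024  0.0006 -1.    ] y [ 0.261  -0.9653  0.0001] z [-0.9653 -0.261  -0.0024]
```

View pics/k5.png

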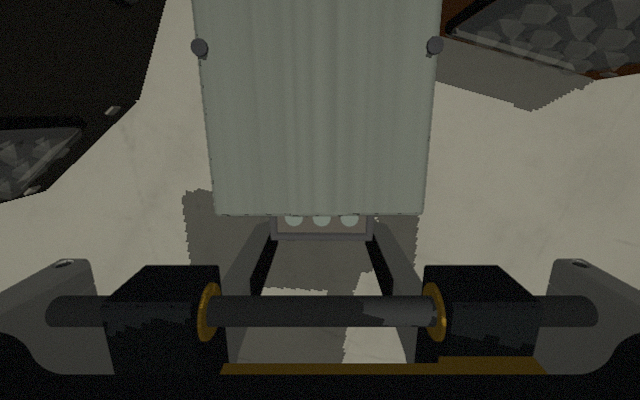

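View pics/k6.png

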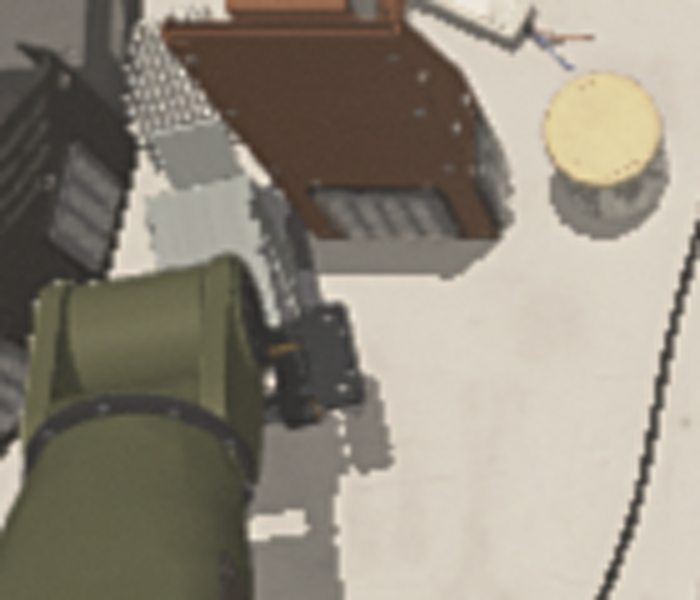

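```bash
python3 - <<'E'
from h import *
c=cal("wrist"); o,R=st()
for px,z in [((270,240),.05),((375,240),.05),((216,214),.112),((426,214),.112)]:
    p=ray(c,px,z); print(p, (R.T@(p-o["ee_pos"])*1000).round(1))
E
```

```text
t 16.7833 p [0.5691 0.152  0.0338] F [ 5.027   1.7387 -1.523 ] w 0.0588
tool x [ 0.0016  0.0003 -1.    ] y [ 0.2611 -0.9653  0.0001] z [-0.9653 -0.2611 -0.0017]
[0.5671 0.1831 0.05  ] [-16.2 -30.5  -6.2]
[0.583  0.1241 0.05  ] [-16.2  30.6  -6.1]
[0.6019 0.1987 0.112 ] [-78.1 -36.4 -44. ]
[0.6205 0.1297 0.112 ] [-78.1  35.  -43.9]
```

```bash
python3 -m creep '{"hand":[-1,-1,-1,-1,-1,-1,-1,-1],"slide":[[0,0,0],[0,0,0],[0,0,0],[0,0,-0.008],[0,0,-0.018],[0,0,-0.025],[0,0,-0.028],[0,0,-0.028]],"spin":[0,0,0,0,0,0,0,0]}'
python3 -m creep '{"hand":[1,1,1,1,1,1,1,1],"slide":[[0,0,0],[0,0,0],[0,0,0],[0,0,0],[0,0,0],[0,0,0],[0,0,0],[0,0,0]],"spin":[0,0,0,0,0,0,0,0]}' 30
python3 - <<'E'
from h import *
st(); snap("wrist","k7.png")
E
```

```text
time_s: 17.45
ee_pos: [0.596, 0.1594, 0.0332]
eef_rot: [0.15, 1.571, -2.727]
force: [-0.7, -0.2, -0.4]
grip_width: 0.0938
time_s: 18.12
ee_pos: [0.5955, 0.1592, 0.0335]
eef_rot: [0.307, 1.571, -2.57]
force: [-0.8, -1.5, 0.7]
grip_width: 0.0598
t 18.1167 p [0.5955 0.1592 0.0335] F [-0.7508 -1.5137  0.6649] w 0.0598
tool x [-0.0001 -0.     -1.    ] y [ 0.2612 -0.9653  0.    ] z [-0.9653 -0.2612  0.0001]
```

View pics/k7.png

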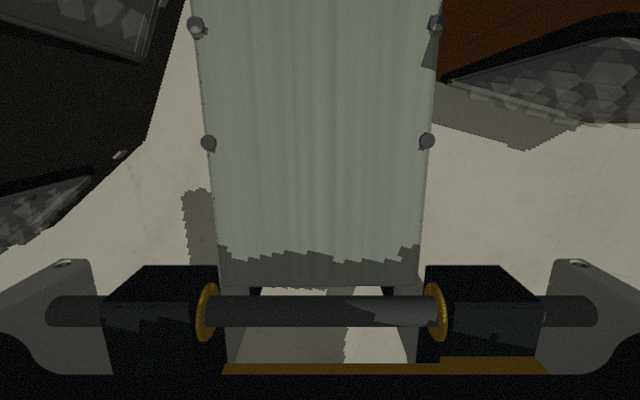

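```bash
python3 -m creep '{"hand":[1,1,1,1,1,1,1,1,1,1,1,1],"slide":[[0,0,0.005],[0,0,0.013],[0,0,0.022],[0,0,0.032],[0,0,0.042],[0,0,0.052],[0,0,0.062],[0,0,0.072],[0,0,0.082],[0,0,0.09],[0,0,0.095],[0,0,0.095]],"spin":[0,0,0,0,0,0,0,0,0,0,0,0]}'
python3 - <<'E'
from h import *
st(); snap("wrist","k8.png"); snap("top","k9.png",(150,120,290,240),5)
E
```

```text
time_s: 19.17
ee_pos: [0.503, 0.1343, 0.0334]
eef_rot: [-0.124, 1.57, -3.002]
force: [-1.3, -0.3, -1.9]
grip_width: 0.0598
t 19.1667 p [0.503  0.1343 0.0334] F [-1.3227 -0.3131 -1.9436] w 0.0598
tool x [-0.0005 -0.0001 -1.    ] y [ 0.2612 -0.9653 -0.0001] z [-0.9653 -0.2612  0.0005]
```

View pics/k8.png

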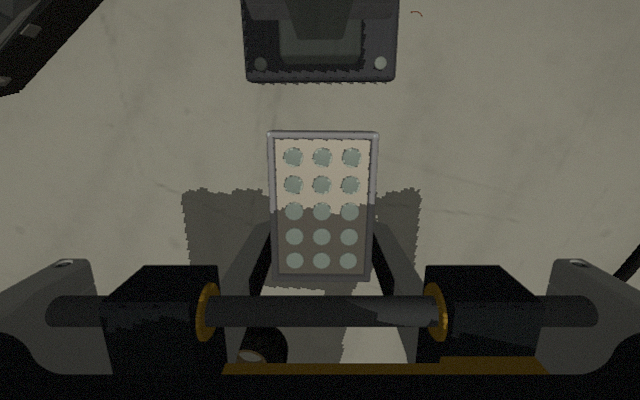

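View pics/k9.png

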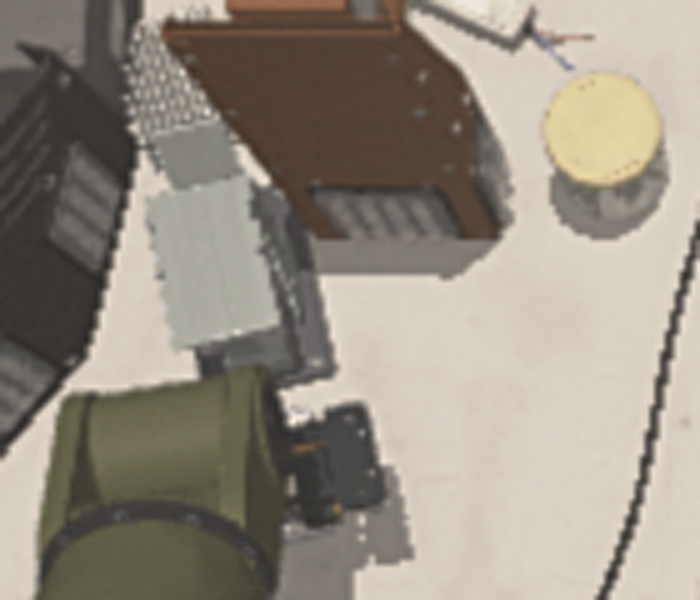

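```bash
python3 - <<'E'
from h import *
c=cal("wrist"); o,R=st()
for z in (.045,.05):
  for px in [(267.5,131),(379,131),(271,281),(371,281)]:
    p=ray(c,px,z); print(z,(R.T@(p-o["ee_pos"])*1000).round(1))
c=cal("top")
E
```

```text
t 19.2667 p [0.5041 0.1345 0.0336] F [ 0.0345 -0.4968 -1.3587] w 0.0596
tool x [ 0.0005  0.0001 -1.    ] y [ 0.2612 -0.9653  0.    ] z [-0.9653 -0.2612 -0.0005]
0.045 [-11.4 -29.7 -68. ]
0.045 [-11.4  30.7 -68. ]
0.045 [-11.4 -32.1  23.8]
0.045 [-11.4  30.4  23.9]
0.05 [-16.4 -28.8 -68.3]
0.05 [-16.4  29.7 -68.2]
0.05 [-16.4 -31.1  20.7]
0.05 [-16.4  29.4  20.7]
```

```bash
python3 - <<'E'
from h import *
a=-.13; go([.48,-.27,.25],[-np.sin(a),np.cos(a),0])
E
```

```text
slide mm [-216.4  384.2  128.8] spin -157.4 or 22.6 q6 1.49711466605378
```

```bash
python3 -m creep '{"hand":[1,1,1,1,1,1,1,1,1,1,1,1],"slide":[[-0.01,0,0],[-0.03,0,0],[-0.06,0.005,0.002],[-0.09,0.02,0.006],[-0.12,0.04,0.013],[-0.15,0.065,0.021],[-0.175,0.095,0.031],[-0.195,0.125,0.042],[-0.21,0.155,0.052],[-0.216,0.185,0.062],[-0.216,0.205,0.07],[-0.216,0.215,0.073]],"spin":[0,0,0,2,4,6,8,10,12,14,15,16]}'
python3 - <<'E'
from h import *
a=-.13; go([.48,-.27,.25],[-np.sin(a),np.cos(a),0])
E
```

```text
time_s: 20.27
ee_pos: [0.4894, -0.0945, 0.2507]
eef_rot: [2.699, 1.569, -0.461]
force: [-0.2, 0.8, -1.0]
grip_width: 0.06
slide mm [  0.8 175.7   6.2] spin -173.6 or 6.4 q6 1.324877486200865
```

```bash
python3 -m creep '{"hand":[1,1,1,1,1,1,1,1,1],"slide":[[0,0.02,0],[0,0.045,0],[0,0.075,0.002],[0,0.105,0.003],[0,0.135,0.004],[0,0.157,0.006],[0,0.17,0.006],[0,0.176,0.006],[0,0.176,0.006]],"spin":[0,1,2,4,5,6,6.4,6.4,6.4]}'
python3 - <<'E'
from h import *
snap("wrist","l1.png"); st(); snap("top","l2.png")
E
```

```text
time_s: 21.02
ee_pos: [0.4811, -0.2682, 0.2493]
eef_rot: [-0.699, 1.57, 2.316]
force: [0.3, -0.3, -1.7]
grip_width: 0.0598
t 21.0667 p [ 0.4811 -0.2674  0.2494] F [-0.0241  1.131  -1.0333] w 0.0599
tool x [-0.0002  0.0004 -1.    ] y [-0.1258 -0.9921 -0.0004] z [-0.9921  0.1258  0.0003]
```

View pics/l1.png

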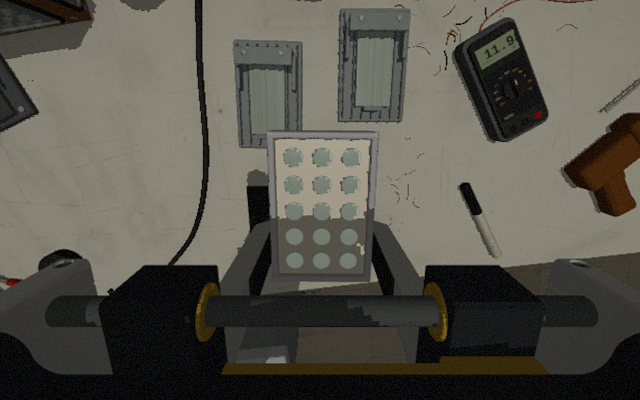

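```bash
python3 - <<'E'
import cv2
im=cv2.imread("pics/l1.png")
cv2.imwrite("pics/l3.png",cv2.resize(im[0:155,225:425],None,fx=4,fy=3.85,interpolation=cv2.INTER_CUBIC)[:600])
E
```

```text
(no output)
```

View pics/l3.png

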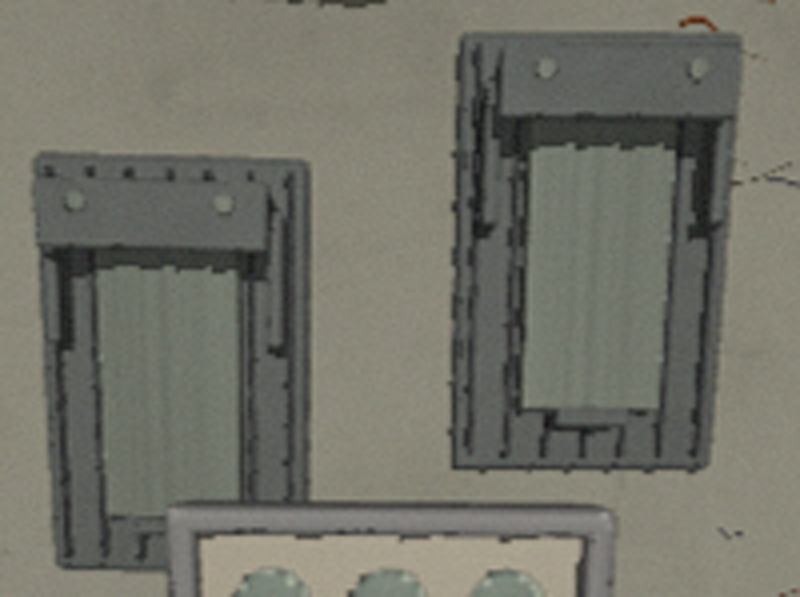

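```bash
cat > hs.py <<'E'
from h import *
def run(c,f):
  H={"A":dict(lip=[(40,246),(264,246)],lipz=.046,bedN=[(107,516),(240,512)],bedF=[(97,268),(243,268)],baseL=[(40,250),(60,566)],baseR=[(308,170),(306,490)]),
   "B":dict(lip=[(503,112),(736,116)],lipz=.046,bedN=[(522,408),(660,409)],bedF=[(527,148),(677,150)],baseL=[(460,60),(455,466)],baseR=[(740,70),(708,466)],near=[(455,466),(708,467)])}
  for n,h in H.items():
    L=[f(*p,.046)[:2] for p in h["lip"]]; BN=[f(*p,.022)[:2] for p in h["bedN"]]; BF=[f(*p,.022)[:2] for p in h["bedF"]]
    yl=L[0]-L[1]; print(n,"lip w",np.linalg.norm(yl),"yaw lip",np.arctan2(-yl[0],yl[1]))
    bc=(BF[0]+BF[1])/2-(BN[0]+BN[1])/2; print(" bed w",np.linalg.norm(BN[0]-BN[1]),np.linalg.norm(BF[0]-BF[1]),"len",np.linalg.norm(bc),"yaw bed",np.arctan2(bc[1],bc[0]))
    for k in("baseL","baseR"):
      q=[f(*p,.01)[:2] for p in h[k]]; d=q[0]-q[1]; print(" ",k,"yaw",np.arctan2(d[1],d[0]))
    if "near" in h: print(" near",[f(*p,.0)[:2] for p in h["near"]])
    print(" lip mid",(L[0]+L[1])/2,"bed N mid",(BN[0]+BN[1])/2,"bed F mid",(BF[0]+BF[1])/2)
E
python3 - <<'E'
from hs import *
c=cal("wrist"); run(c,lambda x,y,z:ray(c,(225+x/4-.5,y/3.85-.5),z))
E
```

```text
A lip w 0.06726569206769951 yaw lip -0.1268831921987407
 bed w 0.04523351992775653 0.04687967693508914 len 0.08053301277369504 yaw bed -0.16141355891576975
  baseL yaw -0.13975774121735124
  baseR yaw -0.15123190901071668
 lip mid [ 0.6248 -0.2133] bed N mid [ 0.5423 -0.2008] bed F mid [ 0.6218 -0.2138]
B lip w 0.06802131745464644 yaw lip -0.14298154585678705
 bed w 0.0457058682839533 0.04693681580260807 len 0.08073242111486818 yaw bed -0.12278546786231061
  baseL yaw -0.12334372505004042
  baseR yaw -0.13366306809191128
 near [array([ 0.5459, -0.2986]), array([ 0.5343, -0.3874])]
 lip mid [ 0.6439 -0.3552] bed N mid [ 0.5599 -0.3442] bed F mid [ 0.64   -0.3541]
```

```bash
python3 - <<'E'
from h import *
a=-.13; go([.5703,-.3457,.10],[-np.sin(a),np.cos(a),0]);go([.5703,-.3457,.026],[-np.sin(a),np.cos(a),0])
E
```

```text
slide mm [149.4  67.  -98.3] spin -179.7 or 0.3 q6 1.123091020239358

slide mm [223.4  67.  -98.3] spin -179.7 or 0.3 q6 1.123091020239358
```

```bash
python3 -m creep '{"hand":[1,1,1,1,1,1,1,1,1,1,1],"slide":[[0,0.01,-0.015],[0.01,0.025,-0.035],[0.03,0.04,-0.06],[0.055,0.055,-0.08],[0.085,0.063,-0.092],[0.11,0.067,-0.098],[0.13,0.067,-0.098],[0.142,0.067,-0.098],[0.148,0.067,-0.098],[0.15,0.067,-0.098],[0.15,0.067,-0.098]],"spin":[0,0,0,0,0.3,0.3,0.3,0.3,0.3,0.3,0.3]}'
python3 - <<'E'
from h import *
snap("wrist","m1.png"); st(); snap("top","m2.png",(270,130,420,250),5)
a=-.13; go([.5703,-.3457,.026],[-np.sin(a),np.cos(a),0])
E
```

```text
time_s: 22.03
ee_pos: [0.57, -0.3465, 0.1004]
eef_rot: [2.72, 1.57, -0.553]
force: [0.8, 0.3, -0.7]
grip_width: 0.0598
t 22.0833 p [ 0.5702 -0.3468  0.101 ] F [ 0.6393 -0.084  -1.6155] w 0.0597
tool x [ 0.0017 -0.0011 -1.    ] y [-0.1311 -0.9914  0.0009] z [-0.9914  0.131  -0.0018]
slide mm [75.1 -1.3  0.2] spin 179.9 or -0.1 q6 1.100925305977181
```

View pics/m1.png

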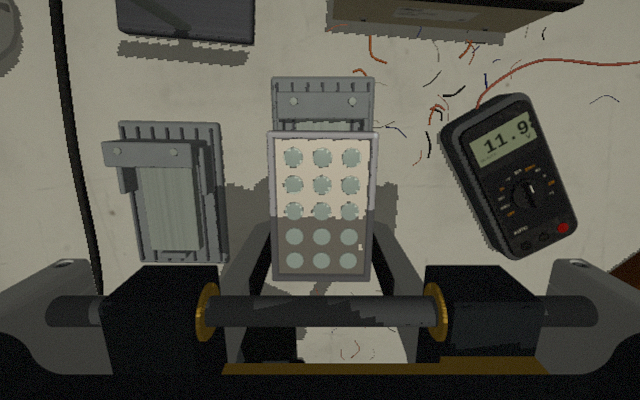

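```bash
python3 - <<'E'
from h import *
import cv2
im=cv2.imread("pics/m1.png"); cv2.imwrite("pics/m3.png",cv2.resize(im[70:140,260:390],None,fx=6,fy=6,interpolation=cv2.INTER_CUBIC))
E
```

```text
(no output)
```

View pics/m3.png

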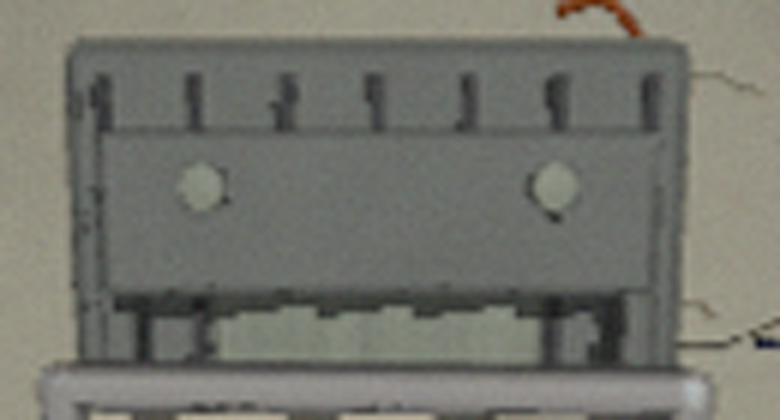

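```bash
python3 - <<'E'
from h import *
c=cal("wrist"); o,R=st()
f=lambda x,y,z:(R.T@(ray(c,(260+x/6-.5,70+y/6-.5),z)-o["ee_pos"])*1000).round(1)
print(f(104,290,.046),f(660,290,.046),f(104,132,.046),f(660,132,.046), "bed",f(213,350,.022),f(542,350,.022),"base",f(70,50,.01),f(687,50,.01))
zt=o["ee_pos"][2]+.0165
print("mod",f(45,368,zt),f(712,372,zt))
E
```

```text
t 22.1333 p [ 0.5702 -0.3469  0.1011] F [ 0.053  -0.0665 -1.1183] w 0.0598
tool x [ 0.0019 -0.0013 -1.    ] y [-0.1313 -0.9913  0.001 ] z [-0.9913  0.1313 -0.002 ]
[ 55.2 -34.4 -74. ] [ 55.3  36.  -73.9] [ 55.3 -33.7 -92.9] [ 55.3  35.2 -92.8] bed [ 79.2 -23.  -65.5] [ 79.3  23.5 -65.5] base [  91.3  -43.3 -106.6] [  91.4   44.2 -106.5]
mod [-16.4 -29.2 -68.1] [-16.3  29.2 -67.7]
```

```bash
python3 -m creep '{"hand":[1,1,1,1,1,1,1,1,1,1],"slide":[[0.01,0,0],[0.025,0,0],[0.04,0,0],[0.053,0,0],[0.063,0,0],[0.069,0,0],[0.072,0,0],[0.074,0,0],[0.075,0,0],[0.075,0,0]],"spin":[0,0,0,0,0,0,0,0,0,0]}'
python3 - <<'E'
from h import *
st()
E
```

```text
time_s: 22.97
ee_pos: [0.57, -0.3471, 0.0255]
eef_rot: [2.631, 1.57, -0.642]
force: [-0.7, 0.8, 0.9]
grip_width: 0.0598
t 22.9667 p [ 0.57   -0.3471  0.0255] F [-0.664   0.8359  0.893 ] w 0.0598
tool x [ 0.0009 -0.0007 -1.    ] y [-0.1315 -0.9913  0.0005] z [-0.9913  0.1315 -0.001 ]
```

```bash
python3 -m creep '{"hand":[-0.5,-0.5,-0.5,-0.5,-0.5,-0.5],"slide":[[0,0,0],[0,0,0],[0,0,0],[0,0,0],[0,0,0],[0,0,0]],"spin":[0,0,0,0,0,0]}'
python3 - <<'E'
from h import *
st(); snap("wrist","n1.png")
E
```

```text
time_s: 23.47
ee_pos: [0.5697, -0.3469, 0.0245]
eef_rot: [2.721, 1.571, -0.552]
force: [-0.1, -0.6, -1.2]
grip_width: 0.0702
t 23.4667 p [ 0.5697 -0.3469  0.0245] F [-0.0959 -0.586  -1.2406] w 0.0702
tool x [ 0.0001 -0.0001 -1.    ] y [-0.1316 -0.9913  0.    ] z [-0.9913  0.1316 -0.0001]
```

View pics/n1.png

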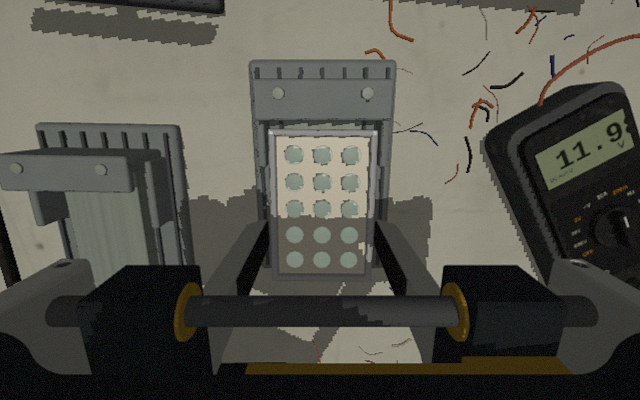

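```bash
python3 -m creep '{"hand":[1,1,1,1,1,1,1,1,1,1,1,1],"slide":[[0,0,0],[0,0,0],[0,0,0],[0,0,0],[0,0,-0.002],[0,0,-0.004],[0,0,-0.006],[0,0,-0.008],[0,0,-0.01],[0,0,-0.012],[0,0,-0.0135],[0,0,-0.0135]],"spin":[0,0,0,0,0,0,0,0,0,0,0,0]}' 8
python3 - <<'E'
from h import *
st(); snap("wrist","n2.png")
E
```

```text
time_s: 24.52
ee_pos: [0.5833, -0.3486, 0.0244]
eef_rot: [2.844, 1.571, -0.43]
force: [0.5, -0.6, -0.7]
grip_width: 0.0598
t 24.5167 p [ 0.5833 -0.3486  0.0244] F [ 0.4977 -0.5634 -0.6542] w 0.0598
tool x [ 0.0001 -0.0001 -1.    ] y [-0.1314 -0.9913  0.    ] z [-0.9913  0.1314 -0.0001]
```

View pics/n2.png

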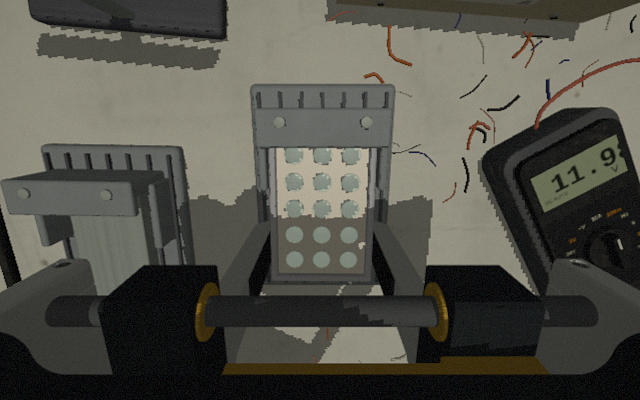

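```bash
python3 -m creep '{"hand":[1,1,1,-0.5,-0.5,-0.5,-0.5,-0.5],"slide":[[0.001,0,0],[0.002,0,0],[0.003,0,0],[0.003,0,0],[0.003,0,0],[0.003,0,0],[0.003,0,0],[0.003,0,0]],"spin":[0,0,0,0,0,0,0,0]}'
python3 -m creep '{"hand":[-1,-1,-1,-1,-1,-1,-1,-1,-1,-1],"slide":[[-0.005,0,0],[-0.02,0,0],[-0.045,0,0.002],[-0.075,0,0.007],[-0.105,0,0.015],[-0.13,0,0.025],[-0.15,0,0.035],[-0.16,0,0.04],[-0.165,0,0.04],[-0.165,0,0.04]],"spin":[0,0,0,0,0,0,0,0,0,0]}'
python3 - <<'E'
from h import *
st(); snap("wrist","n3.png")
E
```

```text
time_s: 25.23
ee_pos: [0.583, -0.3487, 0.0215]
eef_rot: [2.909, 1.571, -0.364]
force: [0.5, -0.2, 0.1]
grip_width: 0.0708
time_s: 26.07
ee_pos: [0.5437, -0.3435, 0.1877]
eef_rot: [2.67, 1.569, -0.603]
force: [-0.4, -0.4, 0.7]
grip_width: 0.0936
t 26.0667 p [ 0.5437 -0.3435  0.1877] F [-0.3556 -0.4284  0.7001] w 0.0936
tool x [ 0.0014 -0.001  -1.    ] y [-0.1317 -0.9913  0.0008] z [-0.9913  0.1317 -0.0015]
```

View pics/n3.png

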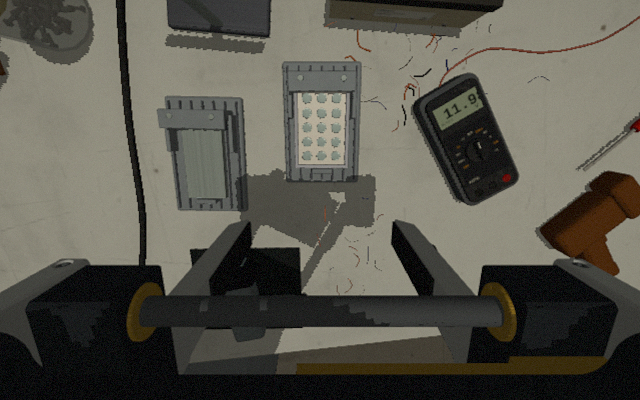

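```bash
python3 - <<'E'
import cv2
im=cv2.imread("pics/n3.png")
cv2.imwrite("pics/n4.png",cv2.resize(im[50:215,150:370],None,fx=3.6,fy=3.6,interpolation=cv2.INTER_CUBIC))
E
```

```text
(no output)
```

View pics/n4.png

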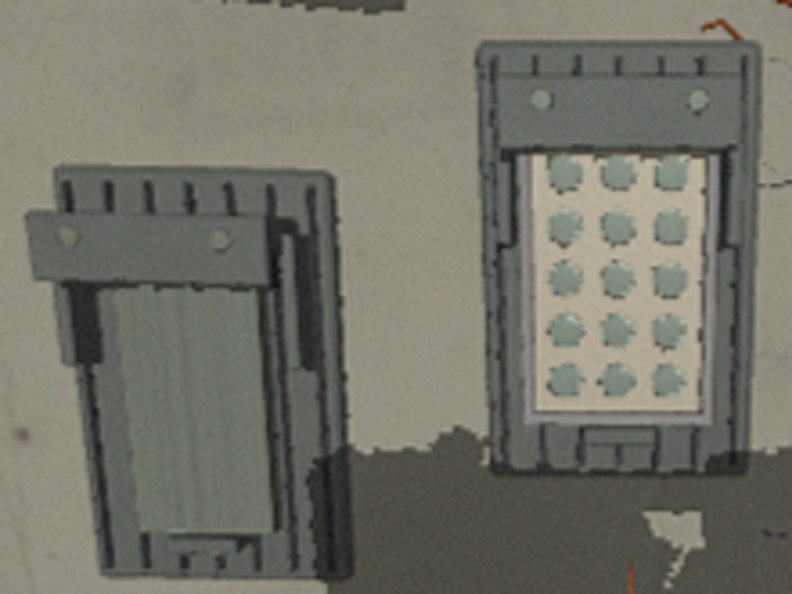

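```bash
python3 - <<'E'
from h import *
c=cal("wrist"); o,R=st()
f=lambda x,y,z:(R.T@(ray(c,(150+x/3.6-.5,50+y/3.6-.5),z)-o["ee_pos"])*1000).round(1)
print("lip",f(497,149,.046),f(738,149,.046))
for z in (.037,.042): print("mod near",z,f(526,423,z),f(712,422,z),"far sides",f(520,155,z),f(718,155,z))
print("stop inner top",f(585,430,.027),f(658,430,.027),"outer",f(585,441,.027))
a=.265; go([.50,.134,.235],[-np.sin(a),np.cos(a),0])
E
```

```text
t 26.1167 p [ 0.5435 -0.3434  0.1862] F [ 0.2804 -0.2735 -0.828 ] w 0.0939
tool x [-0.0001  0.0001 -1.    ] y [-0.1315 -0.9913 -0.0001] z [-0.9913  0.1315  0.0001]
lip [140.2 -35.1 -99.8] [140.2  33.2 -99.7]
mod near 0.037 [149.2 -29.6 -19.5] [149.2  28.5 -19.8] far sides [149.2 -29.5 -98.8] [149.2  28.4 -98.7]
mod near 0.042 [144.2 -29.2 -20.4] [144.2  28.  -20.7] far sides [144.2 -29.  -98.4] [144.2  28.  -98.4]
stop inner top [159.2 -11.6 -15.4] [159.2  12.  -15.4] outer [159.2 -11.6 -11.8]
slide mm [ -48.7 -467.5  106. ] spin 157.3 or -22.7 q6 1.0823386880517882
```

```bash
python3 -m creep '{"hand":[-1,-1,-1,-1,-1,-1,-1,-1,-1,-1,-1,-1],"slide":[[-0.01,-0.02,0.005],[-0.025,-0.055,0.012],[-0.04,-0.09,0.02],[-0.049,-0.125,0.028],[-0.049,-0.16,0.036],[-0.049,-0.195,0.044],[-0.049,-0.23,0.052],[-0.049,-0.265,0.06],[-0.049,-0.3,0.068],[-0.049,-0.335,0.076],[-0.049,-0.365,0.083],[-0.049,-0.39,0.089]],"spin":[-1,-3,-5,-7,-9,-11,-13,-15,-17,-19,-21,-22.7]}'
python3 -m creep '{"hand":[-1,-1,-1,-1,-1],"slide":[[0,-0.025,0],[0,-0.05,0],[0,-0.07,0],[0,-0.083,0],[0,-0.083,0]],"spin":[0,0,0,0,0]}'
python3 - <<'E'
from h import *
st(); im=snap("wrist","o1.png"); cv2.imwrite("pics/o2.png",cv2.resize(im[0:110,250:390],None,fx=5.5,fy=5.5,interpolation=cv2.INTER_CUBIC))
a=.265; go([.50,.134,.235],[-np.sin(a),np.cos(a),0])
E
```

```text
time_s: 27.12
ee_pos: [0.5059, 0.0573, 0.2341]
eef_rot: [-0.303, 1.568, 3.106]
force: [1.3, -0.7, -0.7]
grip_width: 0.094
time_s: 27.53
ee_pos: [0.4841, 0.1371, 0.2341]
eef_rot: [-0.221, 1.568, -3.096]
force: [-0.6, -0.2, -0.1]
grip_width: 0.0942
t 27.5333 p [0.4841 0.1371 0.2341] F [-0.6406 -0.2227 -0.0874] w 0.0942
tool x [-0.0024 -0.0001 -1.    ] y [ 0.2636 -0.9646 -0.0005] z [-0.9646 -0.2636  0.0023]
slide mm [ -0.8   5.9 -14.5] spin -179.9 or 0.1 q6 1.5051962280988431
```

View pics/o2.png

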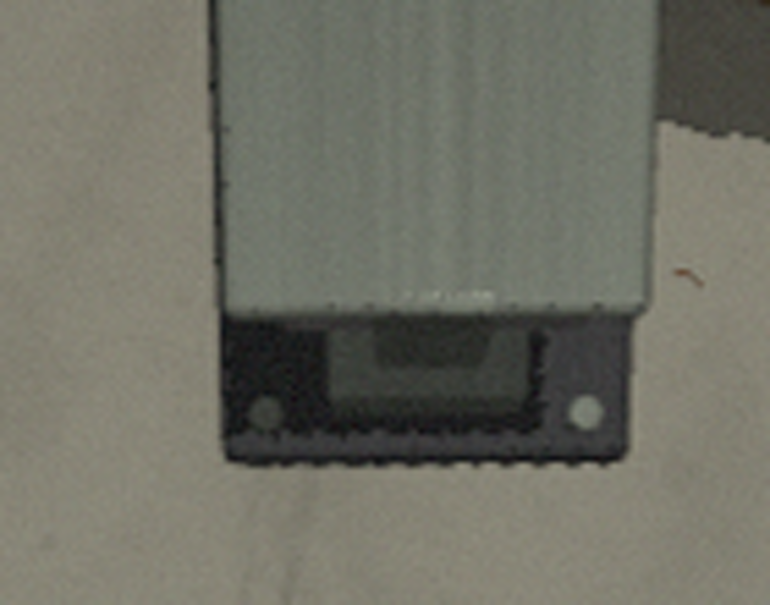

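```bash
python3 -m creep '{"hand":[-1,-1,-1,-1,-1,-1,-1,-1,-1,-1,-1,-1],"slide":[[-0.02,0,0],[-0.05,0,0],[-0.085,0,0],[-0.12,0,0],[-0.155,0,0],[-0.19,0,0],[-0.225,0,0],[-0.26,0,0],[-0.29,0,0],[-0.315,0,0],[-0.33,0,0],[-0.33,0,0]],"spin":[0,0,0,0,0,0,0,0,0,0,0,0]}'
python3 - <<'E'
from h import *
o,R=st(); print(o["qpos"])
E
```

```text
time_s: 28.58
ee_pos: [0.4854, 0.1343, 0.5673]
eef_rot: [3.037, 1.568, 0.158]
force: [0.4, -0.2, 0.7]
grip_width: 0.0941
t 28.5833 p [0.4854 0.1343 0.5673] F [ 0.4288 -0.2254  0.7057] w 0.0941
tool x [ 0.0031  0.0005 -1.    ] y [ 0.2603 -0.9655  0.0003] z [-0.9655 -0.2603 -0.0031]
[ 0.1972  0.2308  0.798  -0.0001  2.1097  1.5046]
```

```bash
python3 -m creep '{"hand":[-1,-1,-1,-1,-1,-1,-1,-1,-1,-1,-1,-1],"slide":[[-0.01,0,-0.01],[-0.03,0,-0.03],[-0.05,0,-0.05],[-0.075,0,-0.075],[-0.1,0,-0.1],[-0.12,0,-0.12],[-0.14,0,-0.14],[-0.16,0,-0.16],[-0.18,0,-0.18],[-0.2,0,-0.2],[-0.2,0,-0.2],[-0.2,0,-0.2]],"spin":[0,0,0,0,0,0,0,0,0,0,0,0]}'
python3 - <<'E'
from h import *
o,R=st(); print(o["qpos"])
E
```

```text
time_s: 29.58
ee_pos: [0.5475, 0.1514, 0.6125]
eef_rot: [-3.138, 1.55, 0.268]
force: [0.9, 0.7, -0.9]
grip_width: 0.0941
t 29.5833 p [0.5475 0.1514 0.6125] F [ 0.8751  0.6838 -0.9336] w 0.0941
tool x [ 0.0196  0.0054 -0.9998] y [ 0.2613 -0.9653 -0.0001] z [-0.9651 -0.2612 -0.0204]
[0.2048 0.5413 0.2358 0.0018 2.3441 1.5125]
```

```bash
python3 -m creep '{"hand":[-1,-1,-1],"slide":[[0,0,0],[0,0,0],[0,0,0]],"spin":[0,0,0]}'
python3 - <<'E'
from h import *
o,R=st(); print(o["qpos"])
E
python3 -m creep '{"hand":[-1,-1,-1,-1,-1,-1],"slide":[[-0.04,0,-0.04],[-0.08,0,-0.08],[-0.12,0,-0.12],[-0.16,0,-0.16],[-0.2,0,-0.2],[-0.24,0,-0.24]],"spin":[0,0,0,0,0,0]}'
python3 - <<'E'
from h import *
o,R=st(); print(o["qpos"])
E
```

```text
time_s: 29.83
ee_pos: [0.5477, 0.1515, 0.6122]
eef_rot: [-3.136, 1.551, 0.27]
force: [-0.5, 1.1, -0.5]
grip_width: 0.0942
t 29.8333 p [0.5477 0.1515 0.6122] F [-0.4783  1.1279 -0.5356] w 0.0942
tool x [ 0.019   0.0053 -0.9998] y [ 0.2613 -0.9653 -0.0001] z [-0.9651 -0.2612 -0.0197]
[0.2048 0.5419 0.2356 0.0018 2.3444 1.5125]
time_s: 30.33
ee_pos: [0.557, 0.1534, 0.6086]
eef_rot: [-3.136, 1.532, 0.27]
force: [-0.0, 0.7, 0.2]
grip_width: 0.094
t 30.3333 p [0.557  0.1534 0.6086] F [-0.0444  0.7332  0.2298] w 0.094
tool x [ 0.0379  0.0105 -0.9992] y [ 0.2613 -0.9653 -0.0002] z [-0.9645 -0.2611 -0.0393]
[0.2042 0.5486 0.2357 0.0035 2.3181 1.5131]
```

```bash
python3 -m creep '{"hand":[-1,-1,-1,-1,-1,-1,-1,-1,-1,-1,-1,-1],"slide":[[-0.02,0,-0.036],[-0.04,0,-0.072],[-0.06,0,-0.108],[-0.08,0,-0.144],[-0.1,0,-0.18],[-0.12,0,-0.216],[-0.14,0,-0.252],[-0.16,0,-0.288],[-0.18,0,-0.324],[-0.2,0,-0.36],[-0.22,0,-0.396],[-0.24,0,-0.432]],"spin":[0,0,0,0,0,0,0,0,0,0,0,0]}'
python3 - <<'E'
from h import *
o,R=st(); print(o["qpos"])
E
```

```text
time_s: 31.33
ee_pos: [0.6088, 0.1668, 0.564]
eef_rot: [-3.137, 1.509, 0.269]
force: [-0.3, -0.1, -0.3]
grip_width: 0.0941
t 31.3333 p [0.6088 0.1668 0.564 ] F [-0.3224 -0.1401 -0.3145] w 0.0941
tool x [ 0.0593  0.0163 -0.9981] y [ 0.2612 -0.9653 -0.0003] z [-0.9635 -0.2607 -0.0615]
[0.2078 0.6246 0.2356 0.0047 2.2199 1.5173]
```

```bash
cat > q.py <<'E'
from h import *
o,R=st(); print(o["qpos"],"tilt",np.degrees(np.arcsin(np.hypot(*R[:2,0]))))
E
python3 -m creep '{"hand":[-1],"slide":[[-0.3,0,-0.3]],"spin":[0]}' ; python3 q.py;  python3 -m creep '{"hand":[-1],"slide":[[-0.3,0,-0.3]],"spin":[0]}' ; python3 q.py;  python3 -m creep '{"hand":[-1,-1],"slide":[[-0.3,0,-0.3],[-0.3,0,-0.3]],"spin":[0,0]}' ; python3 q.py
```

```text
time_s: 31.42
ee_pos: [0.6105, 0.1671, 0.5669]
eef_rot: [-3.135, 1.492, 0.271]
force: [0.4, 0.5, -0.9]
grip_width: 0.0937
t 31.4167 p [0.6105 0.1671 0.5669] F [ 0.3773  0.5167 -0.93  ] w 0.0937
tool x [ 0.0756  0.021  -0.9969] y [ 0.2613 -0.9653 -0.0005] z [-0.9623 -0.2604 -0.0784]
[0.2073 0.6197 0.237  0.0062 2.2066 1.5176] tilt 4.498824205205483
time_s: 31.5
ee_pos: [0.6107, 0.1671, 0.5738]
eef_rot: [-3.137, 1.468, 0.269]
force: [0.2, 0.3, 0.2]
grip_width: 0.0939
t 31.5 p [0.6107 0.1671 0.5738] F [0.1533 0.2667 0.175 ] w 0.0939
tool x [ 0.099   0.0273 -0.9947] y [ 0.2613 -0.9653 -0.0005] z [-0.9602 -0.2598 -0.1027]
[0.2066 0.61   0.2358 0.0079 2.1931 1.518 ] tilt 5.891911153654762
time_s: 31.67
ee_pos: [0.6083, 0.1664, 0.5838]
eef_rot: [-3.139, 1.442, 0.267]
force: [0.5, 1.0, 0.6]
grip_width: 0.0938
t 31.6667 p [0.6083 0.1664 0.5838] F [0.4695 0.9941 0.6199] w 0.0938
tool x [ 0.124   0.0339 -0.9917] y [ 0.2613 -0.9653 -0.0003] z [-0.9573 -0.2591 -0.1286]
[0.2056 0.5954 0.2347 0.0096 2.1828 1.5181] tilt 7.38856043653226
```

```bash
python3 -m creep '{"hand":[-1],"slide":[[-0.2,0,-0.3]],"spin":[0]}' >/dev/null;  python3 -m creep '{"hand":[-1],"slide":[[-0.2,0,-0.3]],"spin":[0]}' >/dev/null;  python3 -m creep '{"hand":[-1],"slide":[[-0.2,0,-0.3]],"spin":[0]}' >/dev/null;  python3 -m creep '{"hand":[-1],"slide":[[-0.2,0,-0.3]],"spin":[0]}' >/dev/null; python3 q.py;  python3 -m creep '{"hand":[-1],"slide":[[-0.2,0,-0.3]],"spin":[0]}' >/dev/null;  python3 -m creep '{"hand":[-1],"slide":[[-0.2,0,-0.3]],"spin":[0]}' >/dev/null;  python3 -m creep '{"hand":[-1],"slide":[[-0.2,0,-0.3]],"spin":[0]}' >/dev/null;  python3 -m creep '{"hand":[-1],"slide":[[-0.2,0,-0.3]],"spin":[0]}'; python3 q.py
```

```text
t 32.0 p [0.629  0.1716 0.587 ] F [ 0.2329 -0.5089 -0.1133] w 0.094
tool x [ 0.2014  0.0552 -0.978 ] y [ 0.2612 -0.9653 -0.0007] z [-0.944  -0.2553 -0.2088]
[0.2049 0.5953 0.2359 0.0152 2.1003 1.5205] tilt 12.05393395137861
time_s: 32.33
ee_pos: [0.6404, 0.1744, 0.6031]
eef_rot: [-3.139, 1.272, 0.267]
force: [1.6, -0.5, 0.1]
grip_width: 0.0941
t 32.3333 p [0.6404 0.1744 0.6031] F [ 1.5694 -0.4919  0.0812] w 0.0941
tool x [ 0.2843  0.0778 -0.9556] y [ 0.2613 -0.9653 -0.0008] z [-0.9225 -0.2494 -0.2947]
[0.2033 0.5781 0.2356 0.021  2.0292 1.522 ] tilt 17.1399030333891
```

Five to eight more to reach about 25 degrees.

```bash
python3 -m creep '{"hand":[-1],"slide":[[-0.15,0,-0.3]],"spin":[0]}' >/dev/null;  python3 -m creep '{"hand":[-1],"slide":[[-0.15,0,-0.3]],"spin":[0]}' >/dev/null;  python3 -m creep '{"hand":[-1],"slide":[[-0.15,0,-0.3]],"spin":[0]}' >/dev/null;  python3 -m creep '{"hand":[-1],"slide":[[-0.15,0,-0.3]],"spin":[0]}' >/dev/null;  python3 -m creep '{"hand":[-1],"slide":[[-0.15,0,-0.3]],"spin":[0]}' >/dev/null;  python3 -m creep '{"hand":[-1],"slide":[[-0.15,0,-0.3]],"spin":[0]}' >/dev/null;   python3 -m creep '{"hand":[-1],"slide":[[-0.15,0,-0.3]],"spin":[0]}' >/dev/null; python3 q.py
```

```text
t 32.9167 p [0.6661 0.181  0.6303] F [-0.1668 -0.2559 -0.3206] w 0.0938
tool x [ 0.4284  0.117  -0.896 ] y [ 0.2614 -0.9652 -0.001 ] z [-0.8649 -0.2338 -0.4441]
[0.2013 0.5583 0.2356 0.0305 1.8882 1.5241] tilt 26.368104880230167
```

```bash
python3 - <<'E'
from h import *
o,R=st()
T=np.array([.6212,.1669,.0341]); 
go(T-.15*R[:,0],[-np.sin(.265),np.cos(.265),0]); print((R.T@([0,0,-.1]))*1000)
E
```

```text
t 32.9167 p [0.6661 0.181  0.6303] F [-0.1668 -0.2559 -0.3206] w 0.0938
tool x [ 0.4284  0.117  -0.896 ] y [ 0.2614 -0.9652 -0.001 ] z [-0.8649 -0.2338 -0.4441]
slide mm [363.2   2.5 306.9] spin 179.9 or -0.1 q6 1.524115286826531

[89.5959  0.1032 44.4135]
```

```bash
python3 -m creep '{"hand":[-1,-1,-1,-1,-1,-1,-1,-1,-1,-1,-1,-1],"slide":[[0.01,0,0.02],[0.03,0,0.05],[0.06,0,0.075],[0.09,0,0.1],[0.12,0,0.125],[0.15,0,0.15],[0.18,0,0.175],[0.21,0,0.2],[0.24,0.001,0.225],[0.27,0.002,0.25],[0.295,0.002,0.27],[0.31,0.002,0.28]],"spin":[0,0,0,0,0,0,0,0,0,0,0,0]}'
python3 -m creep '{"hand":[-1,-1,-1,-1,-1],"slide":[[0.015,0,0.008],[0.03,0,0.017],[0.043,0,0.024],[0.052,0,0.027],[0.053,0,0.027]],"spin":[0,0,0,0,0]}'
python3 - <<'E'
from h import *
o,R=st(); snap("wrist","p1.png")
T=np.array([.6212,.1669,.0341]); 
go(T,[-np.sin(.265),np.cos(.265),0]);c=cal("wrist")
E
```

```text
time_s: 33.92
ee_pos: [0.5567, 0.1498, 0.234]
eef_rot: [-3.14, 1.11, 0.266]
force: [1.5, 0.3, -0.4]
grip_width: 0.0945
time_s: 34.33
ee_pos: [0.5564, 0.1498, 0.1741]
eef_rot: [-3.139, 1.114, 0.267]
force: [-1.0, -0.6, 0.3]
grip_width: 0.094
t 34.3333 p [0.5564 0.1498 0.1741] F [-1.0151 -0.6383  0.3327] w 0.094
tool x [ 0.4253  0.1162 -0.8976] y [ 0.2613 -0.9653 -0.0012] z [-0.8665 -0.2341 -0.4409]
slide mm [156.    0.5   2.6] spin 179.9 or -0.1 q6 1.45116253264707
```

View pics/p1.png

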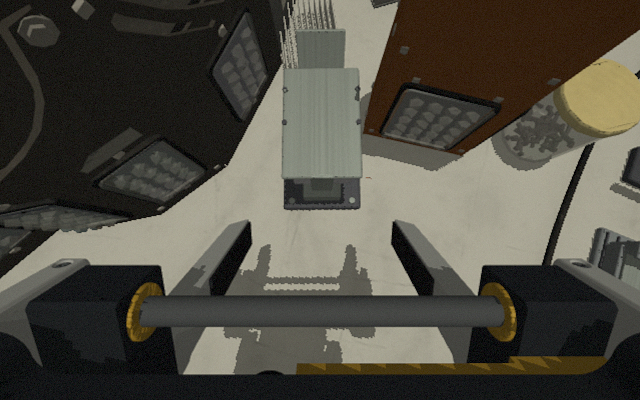

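```bash
python3 - <<'E'
from h import *
c=cal("wrist"); o,R=st()
a=.265; X=np.array([np.cos(a),np.sin(a)]);Y=np.array([-np.sin(a),np.cos(a)]); M=np.array([.6486,.1732])
im=cv2.imread("pics/p1.png"); cv2.imwrite("pics/p2.png",cv2.resize(im[160:220,270:375],None,fx=7,fy=7,interpolation=cv2.INTER_CUBIC))
for px,z in [((283.5,178),.112),((360.5,178),.112),((284,68.5),.112),((358,68.5),.112),((284.5,208),0),((359.5,207.5),0)]:
    p=ray(c,px,z)[:2]; print(px,p,"mag local",X@(p-M)*1000,Y@(p-M)*1000)
E
```

```text
t 34.3833 p [0.5568 0.1499 0.1752] F [ 0.0472 -0.318   0.7258] w 0.0941
tool x [ 0.4263  0.1164 -0.8971] y [ 0.2613 -0.9653 -0.0011] z [-0.866  -0.2339 -0.4419]
(283.5, 178) [0.6012 0.1975] mag local -39.36822358207717 35.84949474286019
(360.5, 178) [0.6191 0.131 ] mag local -39.51186421146819 -32.996401880713506
(284, 68.5) [0.7058 0.228 ] mag local 69.59227227832254 37.907394153503006
(358, 68.5) [0.7244 0.1589] mag local 69.39895613440466 -33.62326263494694
(284.5, 208) [0.5869 0.2071] mag local -50.63430974548653 48.85769230655563
(359.5, 207.5) [0.6123 0.1154] mag local -50.1785176723078 -46.30966041423416
```

View pics/p2.png

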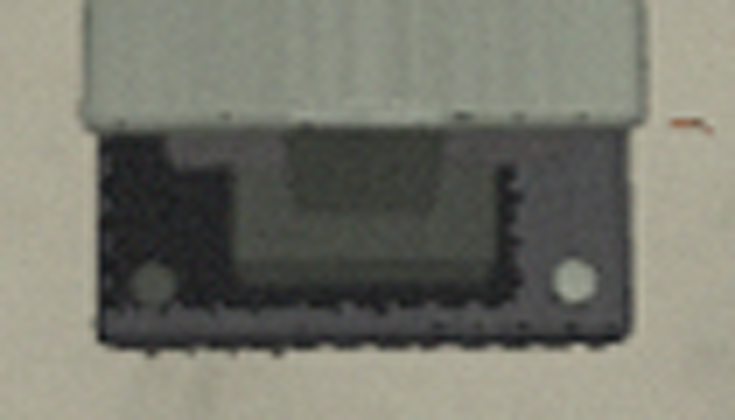

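```bash
python3 - <<'E'
from h import *
c=cal("wrist")
a=.265; X=np.array([np.cos(a),np.sin(a)]);Y=np.array([-np.sin(a),np.cos(a)]); M=np.array([.6486,.1732])
for (u,v),z in [((167,168),.035),((167,168),.05),((235,168),.035),((236,258),.035),((498,258),.035),((235,168),.035),((500,168),.035),((290,210),.054),((437,210),.054)]:
    p=ray(c,(270+u/7-.5,160+v/7-.5),z)[:2]; print((u,v),z,"mag local",X@(p-M)*1000,Y@(p-M)*1000)
go([.6212,.1669,.0341])
E
```

```text
(167, 168) 0.035 mag local -26.796350913852052 34.650609219370224
(167, 168) 0.05 mag local -30.231395456863332 33.15023423668887
(235, 168) 0.035 mag local -26.819648942398704 23.32928446979806
(236, 258) 0.035 mag local -42.04787874494651 23.007525594787552
(498, 258) 0.035 mag local -42.13399620864408 -20.223069948717313
(235, 168) 0.035 mag local -26.819648942398704 23.32928446979806
(500, 168) 0.035 mag local -26.910420970924545 -20.78001048883575
(290, 210) 0.054 mag local -37.91134730046371 13.428642545527309
(437, 210) 0.054 mag local -37.95787226551644 -9.523748822944082
slide mm [156.    0.5   2.6]
```

```bash
python3 - <<'E'
from h import *
go([.6243,.1688,.0341]); print((toolR().T@[0,0,-.01])*1000)
E
```

```text
slide mm [157.5  -0.5  -0.5] 
[8.9707 0.0109 4.4188]
```

```bash
python3 -m creep '{"hand":[-1,-1,-1,-1,-1,-1,-1,-1,-1,-1,-1],"slide":[[0.015,-0.001,0],[0.035,-0.001,0],[0.06,-0.001,0],[0.085,-0.001,0],[0.11,-0.001,0],[0.13,-0.001,0],[0.144,-0.001,0],[0.152,-0.001,-0.001],[0.156,-0.001,-0.001],[0.1575,-0.001,-0.001],[0.1575,-0.001,-0.001]],"spin":[0,0,0,0,0,0,0,0,0,0,0]}'
python3 - <<'E'
from h import *
o,R=st(); snap("wrist","p3.png"); go([.6243,.1688,.0341])
E
```

```text
time_s: 35.3
ee_pos: [0.6248, 0.1695, 0.0355]
eef_rot: [-3.139, 1.112, 0.267]
force: [-0.6, 0.9, 0.1]
grip_width: 0.0939
t 35.3 p [0.6248 0.1695 0.0355] F [-0.6034  0.9462  0.1024] w 0.0939
tool x [ 0.4275  0.1167 -0.8965] y [ 0.2614 -0.9652 -0.001 ] z [-0.8654 -0.2339 -0.4431]
slide mm [1.2 0.5 1.3]
```

View pics/p3.png

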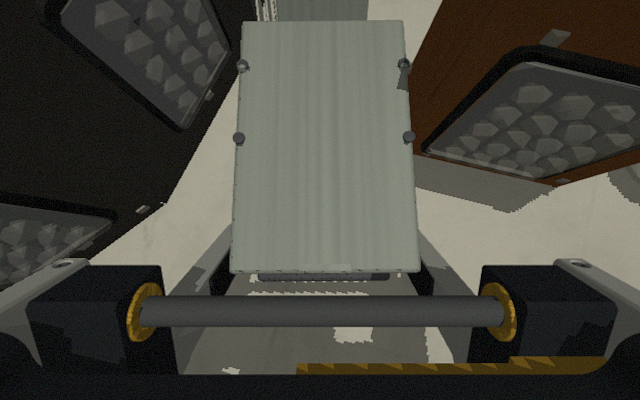

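```bash
python3 -m creep '{"hand":[1,1,1,1,1,1,1,1,1],"slide":[[0,0,0],[0,0,0],[0,0,0],[0,0,0],[0,0,0],[0,0,0],[0,0,0],[0,0,0],[0,0,0]],"spin":[0,0,0,0,0,0,0,0,0]}' 30; python3 q.py
```

```text
time_s: 36.1
ee_pos: [0.6244, 0.1693, 0.0345]
eef_rot: [-3.139, 1.113, 0.266]
force: [-2.3, -1.5, 0.6]
grip_width: 0.0574
t 36.1 p [0.6244 0.1693 0.0345] F [-2.2663 -1.5352  0.6399] w 0.0574
tool x [ 0.4262  0.1163 -0.8971] y [ 0.2613 -0.9653 -0.001 ] z [-0.8661 -0.234  -0.4418]
[0.1954 0.5244 1.7424 0.0771 0.4193 1.4389] tilt 26.220098928070723
```

```bash
python3 -m creep '{"hand":[1,1,1,1,1],"slide":[[-0.001,0,0.002],[-0.002,0,0.004],[-0.0035,0,0.007],[-0.005,0,0.01],[-0.005,0,0.01]],"spin":[0,0,0,0,0]}' 30; python3 - <<'E'
from h import *
st(); snap("wrist","p4.png")
E
```

```text
time_s: 36.52
ee_pos: [0.6157, 0.1657, 0.0359]
eef_rot: [3.14, 1.107, 0.262]
force: [15.4, -6.8, -4.3]
grip_width: 0.0436
t 36.5167 p [0.6157 0.1657 0.0359] F [15.4279 -6.8033 -4.3369] w 0.0436
tool x [ 0.4317  0.116  -0.8945] y [ 0.2609 -0.9654  0.0007] z [-0.8635 -0.2337 -0.447 ]
```

View pics/p4.png

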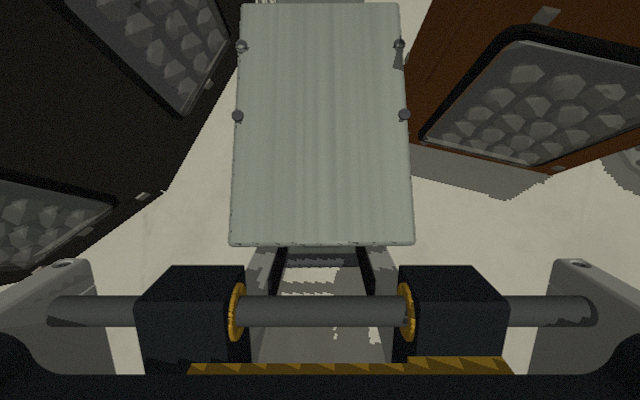

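```bash
python3 -m creep '{"hand":[-1,-1,-1,-1,-1,-1,-1],"slide":[[0,0,0],[0,0,0],[0,0,0],[0,0,0],[0,0,0],[0,0,0],[0,0,0]],"spin":[0,0,0,0,0,0,0]}'; python3 - <<'E'
from h import *
st(); snap("wrist","p5.png"); snap("scene","p6.png",(150,180,270,280),6)
E
```

```text
time_s: 37.15
ee_pos: [0.6136, 0.1666, 0.0347]
eef_rot: [-3.139, 1.113, 0.267]
force: [0.1, 0.1, 0.1]
grip_width: 0.0867
t 37.15 p [0.6136 0.1666 0.0347] F [0.1076 0.1108 0.1142] w 0.0867
tool x [ 0.4265  0.1165 -0.897 ] y [ 0.2615 -0.9652 -0.001 ] z [-0.8659 -0.2342 -0.4421]
```

View pics/p5.png

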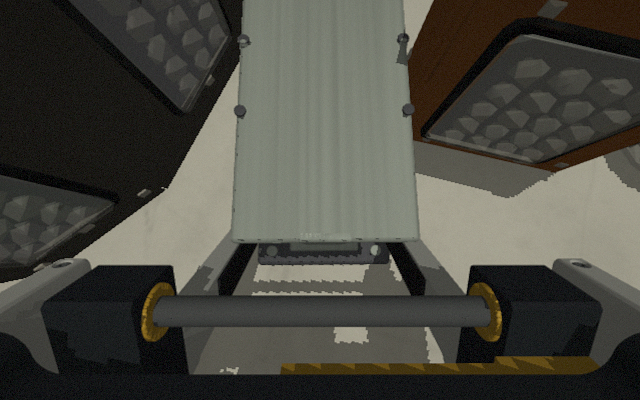

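View pics/p6.png

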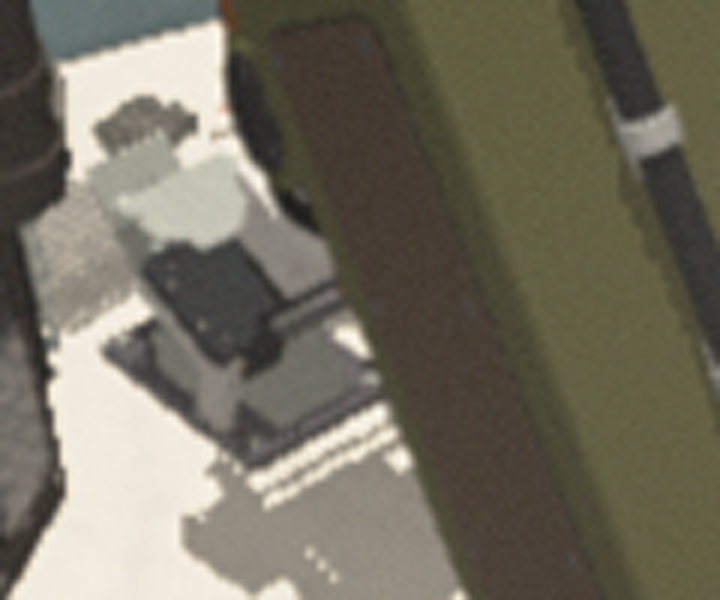

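```bash
python3 - <<'E'
from h import *
go([.6235,.1675,.0427])
E
```

```text
slide mm [ -2.9   1.6 -12.3]
```

```bash
python3 -m creep '{"hand":[-1,-1,-1,-1,-1],"slide":[[-0.003,0.001,-0.002],[-0.003,0.001,-0.006],[-0.003,0.001,-0.01],[-0.003,0.001,-0.012],[-0.003,0.001,-0.012]],"spin":[0,0,0,0,0]}'; python3 -m creep '{"hand":[1,1,1,1,1,1,1,1,1],"slide":[[0,0,0],[0,0,0],[0,0,0],[0,0,0],[0,0,0],[0,0,0],[0,0,0],[0,0,0],[0,0,0]],"spin":[0,0,0,0,0,0,0,0,0]}' 30; python3 q.py
```

```text
time_s: 37.67
ee_pos: [0.6236, 0.1681, 0.0431]
eef_rot: [-3.139, 1.112, 0.266]
force: [-0.2, -0.4, 0.3]
grip_width: 0.0938
time_s: 38.42
ee_pos: [0.623, 0.168, 0.0426]
eef_rot: [-3.139, 1.113, 0.267]
force: [0.5, -0.3, -1.0]
grip_width: 0.0587
t 38.4167 p [0.623  0.168  0.0426] F [ 0.4638 -0.3313 -1.0278] w 0.0587
tool x [ 0.4263  0.1164 -0.897 ] y [ 0.2614 -0.9652 -0.0011] z [-0.866  -0.234  -0.4419]
[0.1934 0.5075 1.745  0.077  0.4335 1.4376] tilt 26.22718058129979
```

```bash
python3 -m creep '{"hand":[1,1,1,1,1,1,1],"slide":[[0,0,0],[0,0,0],[-0.0005,0,0.001],[-0.001,0,0.002],[-0.0015,0,0.003],[-0.002,0,0.004],[-0.002,0,0.004]],"spin":[0,0,0,0,0,0,0]}' 55; python3 q.py
```

```text
time_s: 39.0
ee_pos: [0.6217, 0.1676, 0.0433]
eef_rot: [-3.14, 1.105, 0.266]
force: [43.2, 15.1, -32.5]
grip_width: 0.0587
t 39.0 p [0.6217 0.1676 0.0433] F [ 43.2284  15.0547 -32.4747] w 0.0587
tool x [ 0.433   0.1178 -0.8936] y [ 0.2609 -0.9654 -0.0008] z [-0.8628 -0.2328 -0.4488]
[0.1933 0.5025 1.7539 0.0793 0.422  1.4356] tilt 26.665552780498597
```

```bash
python3 -m creep '{"hand":[1,1,1],"slide":[[0.002,0,-0.002],[0.002,0,-0.004],[0.002,0,-0.004]],"spin":[0,0,0]}' 20; python3 - <<'E'
from h import *
st(); im=snap("wrist","r1.png"); cv2.imwrite("pics/r2.png",cv2.resize(im[220:300,200:440],None,fx=3.3,fy=3.3,interpolation=cv2.INTER_CUBIC)); snap("scene","r3.png",(150,180,270,280),6)
snap("top","r4.png",(150,120,290,240),5)
E
```

```text
time_s: 39.25
ee_pos: [0.6226, 0.1675, 0.0422]
eef_rot: [-3.139, 1.115, 0.266]
force: [-1.9, -3.4, -1.5]
grip_width: 0.0579
t 39.25 p [0.6226 0.1675 0.0422] F [-1.864  -3.352  -1.5208] w 0.0579
tool x [ 0.425   0.1158 -0.8978] y [ 0.261  -0.9653 -0.001 ] z [-0.8667 -0.2339 -0.4405]
```

View pics/r1.png

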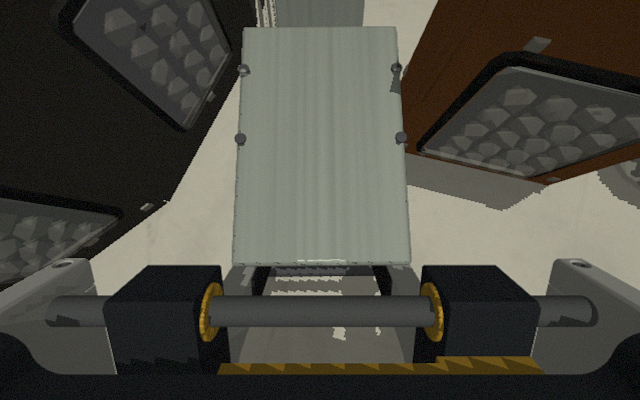

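View pics/r3.png

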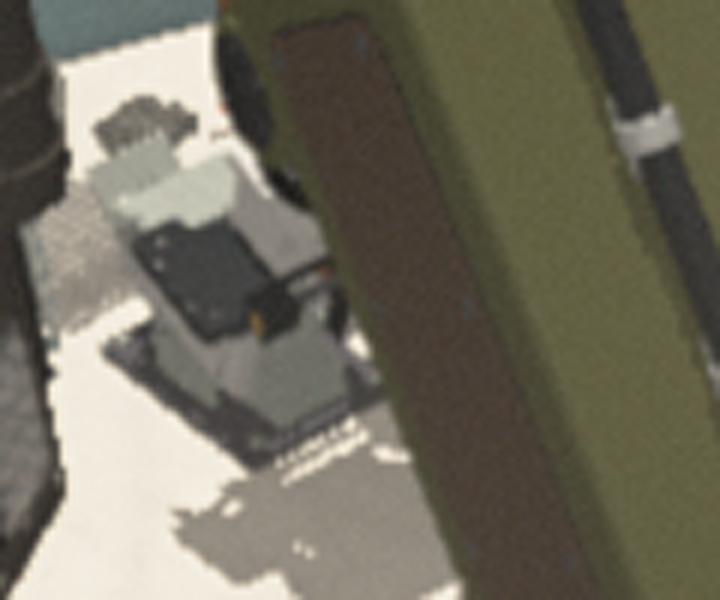

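```bash
python3 -m creep '{"hand":[-1,-1,-1,-1,-1,-1,-1,-1,-1,-1,-1],"slide":[[0,0,0],[0,0,0],[0,0,0],[0,0,0],[-0.006,0,0.012],[-0.018,0,0.036],[-0.033,0,0.066],[-0.046,0,0.092],[-0.056,0,0.112],[-0.062,0,0.125],[-0.062,0,0.125]],"spin":[0,0,0,0,0,0,0,0,0,0,0]}'; python3 - <<'E'
from h import *
st(); im=snap("wrist","r5.png"); cv2.imwrite("pics/r6.png",cv2.resize(im[40:160,240:400],None,fx=5,fy=5,interpolation=cv2.INTER_CUBIC))
E
```

```text
time_s: 40.32
ee_pos: [0.4864, 0.1312, 0.043]
eef_rot: [-3.139, 1.114, 0.267]
force: [0.1, -0.7, 0.2]
grip_width: 0.0941
t 40.3167 p [0.4864 0.1312 0.043 ] F [ 0.0674 -0.7493  0.2287] w 0.0941
tool x [ 0.4258  0.1164 -0.8973] y [ 0.2615 -0.9652 -0.0011] z [-0.8662 -0.2342 -0.4414]
```

View pics/r6.png

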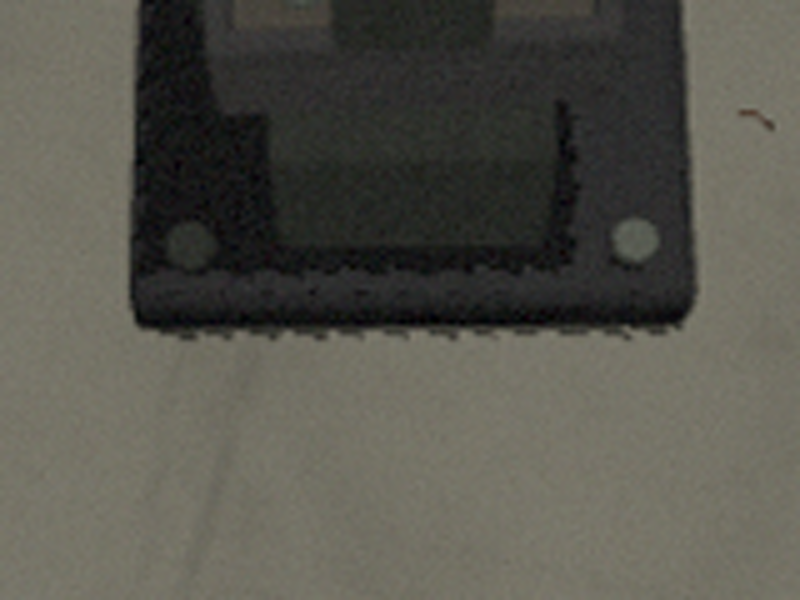

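```bash
python3 - <<'E'
from h import *
im=cv2.imread("pics/full_r5.png"); cv2.imwrite("pics/r7.png",cv2.resize(cv2.convertScaleAbs(im[0:110,250:395],alpha=2.2),None,fx=5.4,fy=5.4,interpolation=cv2.INTER_CUBIC))
E
```

```text
(no output)
```

View pics/r7.png

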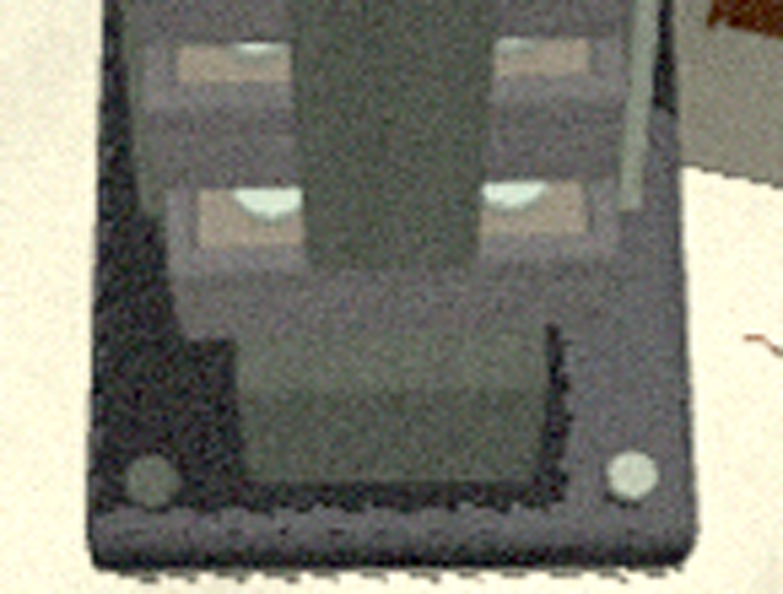

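```bash
python3 - <<'E'
from h import *
c=cal("wrist")
a=.265; X=np.array([np.cos(a),np.sin(a)]);Y=np.array([-np.sin(a),np.cos(a)]); M=np.array([.6486,.1732])
for n,(u,v),z in [("modtopL",(170,272),.05),("modtopR",(618,268),.05),("modbotL",(190,336),.035),("floorFL",(240,390),.035),("floorFR",(550,390),.035),("floor back L",(237,338),.035),("next bot L",(168,186),.05),("next bot R",(620,183),.05),("nexttopL",(145,105),.065),("plateR low",(630,210),.01),("plateR low",(630,210),.035),("plateR low",(630,210),.05),("baseFL",(100,510),.01),("strap L",(305,270),.054),("strap R",(475,270),.054)]:
    p=ray(c,(250+u/5.4-.5,v/5.4-.5),z)[:2]; print(n,z,"mag local",(X@(p-M)*1000).round(1),(Y@(p-M)*1000).round(1))
E
```

```text
modtopL 0.05 mag local -34.4 30.6
modtopR 0.05 mag local -34.0 -28.1
modbotL 0.035 mag local -33.1 29.9
floorFL 0.035 mag local -41.6 22.7
floorFR 0.035 mag local -41.7 -20.5
floor back L 0.035 mag local -33.4 23.3
next bot L 0.05 mag local -21.6 31.2
next bot R 0.05 mag local -21.3 -28.7
nexttopL 0.065 mag local -22.8 31.9
plateR low 0.01 mag local 7.4 -37.1
plateR low 0.035 mag local -13.1 -32.6
plateR low 0.05 mag local -25.4 -29.9
baseFL 0.01 mag local -45.3 46.7
strap L 0.054 mag local -37.3 12.7
strap R 0.054 mag local -37.3 -9.1
```

```bash
python3 - <<'E'
from h import *
go([.6212,.1668,.0326])
E
```

```text
slide mm [  70.7    0.7 -118.5]
```

```bash
python3 -m creep '{"hand":[-1,-1,-1,-1,-1,-1,-1,-1,-1],"slide":[[0.008,0,-0.015],[0.022,0,-0.04],[0.037,0,-0.065],[0.051,0,-0.088],[0.062,0,-0.105],[0.068,0,-0.114],[0.07,0,-0.118],[0.0705,0,-0.1185],[0.0705,0,-0.1185]],"spin":[0,0,0,0,0,0,0,0,0]}'; python3 -m creep '{"hand":[1,1,1,1,1,1,1,1],"slide":[[0,0,0],[0,0,0],[0,0,0],[0,0,0],[0,0,0],[0,0,0],[0,0,0],[0,0,0]],"spin":[0,0,0,0,0,0,0,0]}' 15; python3 q.py
```

```text
time_s: 41.12
ee_pos: [0.621, 0.1675, 0.032]
eef_rot: [-3.139, 1.113, 0.267]
force: [-0.6, 0.8, 1.0]
grip_width: 0.094
time_s: 41.78
ee_pos: [0.621, 0.1674, 0.0323]
eef_rot: [-3.139, 1.113, 0.266]
force: [-2.9, -1.3, 2.3]
grip_width: 0.0596
t 41.7833 p [0.621  0.1674 0.0323] F [-2.8784 -1.283   2.3252] w 0.0596
tool x [ 0.4266  0.1164 -0.8969] y [ 0.2613 -0.9653 -0.001 ] z [-0.8659 -0.2339 -0.4422]
[0.1931 0.5217 1.7539 0.0814 0.4102 1.4326] tilt 26.24482876110017
```

```bash
python3 -m creep '{"hand":[1,1,1,1,1],"slide":[[0,0,0],[0,0,0],[-0.0005,0,0.001],[-0.001,0,0.002],[-0.0015,0,0.003]],"spin":[0,0,0,0,0]}' 20; python3 q.py
```

```text
time_s: 42.2
ee_pos: [0.618, 0.1666, 0.0323]
eef_rot: [-3.139, 1.112, 0.266]
force: [3.5, -0.3, -0.5]
grip_width: 0.0595
t 42.2 p [0.618  0.1666 0.0323] F [ 3.4766 -0.3375 -0.4587] w 0.0595
tool x [ 0.4273  0.1166 -0.8966] y [ 0.2612 -0.9653 -0.001 ] z [-0.8656 -0.2338 -0.4429]
[0.1926 0.5162 1.7634 0.0827 0.4056 1.4309] tilt 26.288579362593712
```

```bash
python3 -m creep '{"hand":[1,1,1,1,1,1,1,1,1,1,1,1],"slide":[[-0.0005,0,0.001],[-0.0015,0,0.003],[-0.003,0,0.006],[-0.0045,0,0.009],[-0.006,0,0.0125],[-0.008,0,0.016],[-0.0095,0,0.0195],[-0.0115,0,0.023],[-0.013,0,0.0265],[-0.0145,0,0.0295],[-0.016,0,0.0325],[-0.016,0,0.0325]],"spin":[0,0,0,0,0,0,0,0,0,0,0,0]}' 20; python3 q.py
```

```text
time_s: 43.2
ee_pos: [0.5826, 0.1567, 0.0324]
eef_rot: [-3.139, 1.112, 0.266]
force: [1.9, -4.0, -0.3]
grip_width: 0.0601
t 43.2 p [0.5826 0.1567 0.0324] F [ 1.8603 -3.9723 -0.345 ] w 0.0601
tool x [ 0.4271  0.1163 -0.8967] y [ 0.2607 -0.9654 -0.0011] z [-0.8658 -0.2333 -0.4426]
[0.1868 0.4533 1.8666 0.0979 0.366  1.4109] tilt 26.270657617563057
```

```bash
python3 -m creep '{"hand":[-1,-1,-1,-1,-1,-1,-1,-1,-1,-1,-1,-1],"slide":[[0,0,0],[0,0,0],[0,0,0],[0,0,0],[-0.01,0,0],[-0.03,0,0],[-0.06,0,0],[-0.09,0,0],[-0.125,0,0],[-0.15,0,0],[-0.165,0,0],[-0.165,0,0]],"spin":[0,0,0,0,0,0,0,0,0,0,0,0]}'; python3 - <<'E'
from h import *
o,R=st(); im=snap("wrist","s1.png")
print("inner target"); go([.30,.082,.30])
E
```

```text
time_s: 44.2
ee_pos: [0.5124, 0.1379, 0.184]
eef_rot: [-3.14, 1.107, 0.266]
force: [0.3, 0.2, 1.0]
grip_width: 0.0941
t 44.2 p [0.5124 0.1379 0.184 ] F [0.3279 0.1923 1.0131] w 0.0941
tool x [ 0.4313  0.1173 -0.8946] y [ 0.2616 -0.9652 -0.0005] z [-0.8635 -0.2338 -0.4469]
inner target
slide mm [-203.5   -1.7  144.2]
```

View pics/s1.png

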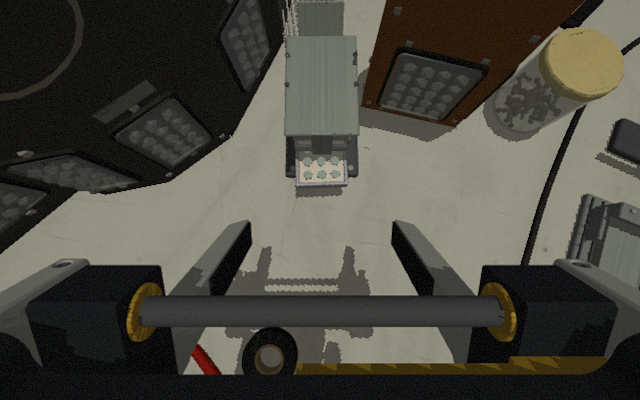

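```bash
python3 -m creep '{"hand":[-1,-1,-1,-1,-1,-1,-1,-1],"slide":[[-0.01,0,0.02],[-0.022,0,0.045],[-0.036,0,0.072],[-0.05,0,0.1],[-0.065,0,0.13],[-0.08,0,0.16],[-0.095,0,0.19],[-0.11,0,0.22]],"spin":[0,0,0,0,0,0,0,0]}'; python3 q.py
```

```text
time_s: 44.92
ee_pos: [0.2737, 0.0736, 0.1801]
eef_rot: [-3.138, 1.115, 0.268]
force: [0.1, -0.6, 1.6]
grip_width: 0.0938
t 44.9167 p [0.2737 0.0736 0.1801] F [ 0.1011 -0.555   1.5904] w 0.0938
tool x [ 0.4241  0.1166 -0.8981] y [ 0.2621 -0.965  -0.0016] z [-0.8669 -0.2347 -0.4398]
[ 0.0391 -0.6717  2.4619  0.127   0.9103  1.2895] tilt 26.091336396417212
```

```bash
python3 -m creep '{"hand":[-1],"slide":[[-0.13,0,0.27]],"spin":[0]}' >/dev/null; python3 q.py; python3 -m creep '{"hand":[-1],"slide":[[-0.13,0,0.27]],"spin":[0]}' >/dev/null; python3 -m creep '{"hand":[-1],"slide":[[-0.13,0,0.27]],"spin":[0]}' >/dev/null; python3 q.py
```

```text
t 45.0 p [0.2442 0.0657 0.1718] F [-84.2485 -11.7337 -25.2563] w 0.0941
tool x [ 0.4188  0.1161 -0.9006] y [ 0.2632 -0.9647 -0.0019] z [-0.8691 -0.2363 -0.4346]
[-0.0106 -0.7906  2.5205  0.1454  0.9825  1.2399] tilt 25.761225664157408
t 45.1667 p [0.2354 0.0612 0.167 ] F [-1.0097  0.8455 -0.6469] w 0.0943
tool x [ 0.381   0.1048 -0.9186] y [ 0.2605 -0.9655 -0.0021] z [-0.8871 -0.2385 -0.3952]
[-0.0213 -0.7872  2.5196  0.1327  1.0221  1.2393] tilt 23.27628781556557
```

```bash
python3 -m creep '{"hand":[-1],"slide":[[-0.012,0,0.03]],"spin":[0]}' >/dev/null; python3 q.py; python3 -m creep '{"hand":[-1],"slide":[[-0.012,0,0.03]],"spin":[0]}' >/dev/null; python3 -m creep '{"hand":[-1],"slide":[[-0.012,0,0.03]],"spin":[0]}' >/dev/null; python3 q.py
```

```text
t 45.25 p [0.2312 0.0596 0.1651] F [-0.0279 -0.5432  0.4921] w 0.0939
tool x [ 0.365   0.1012 -0.9255] y [ 0.2616 -0.9652 -0.0024] z [-0.8935 -0.2412 -0.3787]
[-0.0263 -0.788   2.5201  0.1288  1.0401  1.2358] tilt 22.25595424298724
t 45.4167 p [0.2232 0.0554 0.162 ] F [ 0.5605  0.1838 -0.6815] w 0.0941
tool x [ 0.3328  0.0945 -0.9383] y [ 0.2631 -0.9648 -0.0038] z [-0.9056 -0.2456 -0.3459]
[-0.0447 -0.7888  2.5197  0.1243  1.0774  1.22  ] tilt 20.23830798841574
```

```bash
cat > fk.py <<'E'
import numpy as np
D=[# x,y,z, q1,q2,q3,q5
(.2370,-.4960,.2129,-1.1916,.3005,1.5216,1.3207),
(.4854,.1343,.5673,.1972,.2308,.798,2.1097),
(.5475,.1514,.6125,.2048,.5413,.2358,2.3441),
(.6088,.1668,.564,.2078,.6246,.2356,2.2199),
(.629,.1716,.587,.2049,.5953,.2359,2.1003),
(.6661,.181,.6303,.2013,.5583,.2356,1.8882),
(.6244,.1693,.0345,.1954,.5244,1.7424,.4193),
(.5826,.1567,.0324,.1868,.4533,1.8666,.366),
(.2737,.0736,.1801,.0391,-.6717,2.4619,.9103),
(.2354,.0612,.167,-.0213,-.7872,2.5196,1.0221),
(.2232,.0554,.162,-.0447,-.7888,2.5197,1.0774)]
D=np.array(D); A=[];B=[]
R=np.hypot(D[:,0],D[:,1]); lat=R*np.sin(np.arctan2(D[:,1],D[:,0])-D[:,3]); 
for d,r,l in zip(D,R,lat):
    r=np.sqrt(r*r-l*l); q1,q2,q3,q5=d[3:]; s=np.sin;c=np.cos; p=q2+q3; t=p+q5
    A.append([1,0,s(q2),c(q2),s(p),c(p),s(t),c(t)]);B.append(r)
    A.append([0,1,c(q2),-s(q2),c(p),-s(p),c(t),-s(t)]);B.append(d[2])
P,res,rk,_=np.linalg.lstsq(np.array(A),np.array(B),rcond=None)
def fk(q2,q3,q5):
    s=np.sin;c=np.cos;p=q2+q3;t=p+q5
    r=np.dot([1,0,s(q2),c(q2),s(p),c(p),s(t),c(t)],P); z=np.dot([0,1,c(q2),-s(q2),c(p),-s(p),c(t),-s(t)],P); return r,z,np.degrees(np.pi-t)
if __name__=="__main__":
    np.set_printoptions(precision=4,suppress=True)
    print("lat",lat,"P",P,rk,"resid",np.abs(np.array(A)@P-B).max())
    for q2 in (-.75,-.5,-.2,0.2,.5): 
        for tilt in(26,0): print(q2,tilt,np.array(fk(q2,2.52,np.pi-np.radians(tilt)-q2-2.52)))
E
python3 fk.py
```

```text
lat [0.0366 0.0366 0.0369 0.0376 0.04   0.0442 0.0448 0.0458 0.0628 0.0662
 0.0653] P [-0.0018  0.2225  0.4239  0.0013  0.4475  0.0408  0.2632 -0.0008] 8 resid 0.00021009078206246645
-0.75 26 [ 0.2569  0.1687 26.    ]
-0.75 0 [0.1416 0.1417 0.    ]
-0.5 26 [ 0.2976  0.1278 26.    ]
-0.5 0 [0.1823 0.1008 0.    ]
-0.2 26 [ 0.3312  0.0673 26.    ]
-0.2 0 [0.2159 0.0403 0.    ]
0.2 26 [ 0.3457 -0.0236 26.    ]
0.2 0 [ 0.2304 -0.0506  0.    ]
0.5 26 [ 0.3325 -0.0915 26.    ]
0.5 0 [ 0.2171 -0.1185  0.    ]
```

```bash
cat > wp.py <<'E'
from h import *
import sys
def wps(pts):
    o=ctrl.get_obs(); R=toolR(o); p0=o["ee_pos"]; 
    for p in pts: print(p,"slide",(R.T@(np.array(p)-p0)).round(3).tolist())
E
python3 - <<'E'
from wp import *
wps([(.33,.0,.4),(.42,-.10,.5),(.31,-.32,.5),(0,-.45,.5),(-.3,-.336,.5),(-.434,-.121,.5)])
C=-cal("scene")[1].T@cal("scene")[2]; print("scene cam",C)
E
```

```text
(0.33, 0.0, 0.4) slide [-0.193, 0.081, -0.165]
(0.42, -0.1, 0.5) slide [-0.266, 0.2, -0.257]
(0.31, -0.32, 0.5) slide [-0.324, 0.384, -0.103]
(0, -0.45, 0.5) slide [-0.439, 0.428, 0.209]
(-0.3, -0.336, 0.5) slide [-0.528, 0.239, 0.453]
(-0.434, -0.121, 0.5) slide [-0.552, -0.004, 0.522]
scene cam [-0.6721  0.4666  1.0115]
```

```bash
python3 -m creep '{"hand":[-1,-1,-1,-1,-1,-1,-1,-1,-1,-1,-1,-1],"slide":[[-0.012,0.005,-0.01],[-0.03,0.012,-0.025],[-0.055,0.022,-0.047],[-0.08,0.033,-0.07],[-0.107,0.045,-0.093],[-0.135,0.057,-0.116],[-0.165,0.07,-0.14],[-0.193,0.085,-0.165],[-0.215,0.115,-0.19],[-0.235,0.147,-0.215],[-0.252,0.178,-0.237],[-0.266,0.2,-0.257]],"spin":[0,0,0,0,0,0,0,0,0,0,0,0]}'; python3 - <<'E'
from wp import *
st(); print(ctrl.get_obs()["qpos"]);wps([(.31,-.32,.5),(0,-.45,.5),(-.3,-.336,.5),(-.434,-.121,.5)])
E
```

```text
time_s: 46.42
ee_pos: [0.4206, -0.1016, 0.5011]
eef_rot: [-3.131, 1.216, 0.275]
force: [0.2, 1.1, 0.3]
grip_width: 0.094
t 46.4167 p [ 0.4206 -0.1016  0.5011] F [0.2427 1.0709 0.3251] w 0.094
tool x [ 0.3339  0.0944 -0.9379] y [ 0.2622 -0.965  -0.0037] z [-0.9054 -0.2447 -0.3469]
[-0.4658 -0.1932  1.4257  0.237   1.6407  0.8891]
(0.31, -0.32, 0.5) slide [-0.056, 0.182, 0.154]
(0, -0.45, 0.5) slide [-0.172, 0.226, 0.466]
(-0.3, -0.336, 0.5) slide [-0.262, 0.037, 0.71]
(-0.434, -0.121, 0.5) slide [-0.286, -0.205, 0.779]
```

```bash
python3 -m creep '{"hand":[-1,-1,-1,-1,-1,-1,-1,-1,-1,-1,-1,-1],"slide":[[-0.006,0.02,0.017],[-0.014,0.045,0.038],[-0.022,0.073,0.062],[-0.03,0.1,0.085],[-0.039,0.128,0.108],[-0.048,0.155,0.131],[-0.056,0.182,0.156],[-0.068,0.187,0.19],[-0.081,0.192,0.225],[-0.094,0.197,0.26],[-0.107,0.202,0.294],[-0.12,0.207,0.329]],"spin":[0,0,0,0,0,0,0,0,0,0,0,0]}'; python3 - <<'E'
from wp import *
st(); print(ctrl.get_obs()["qpos"]);wps([(0,-.45,.5),(-.3,-.336,.5),(-.434,-.121,.5)])
E
```

```text
time_s: 47.42
ee_pos: [0.1345, -0.3917, 0.4978]
eef_rot: [-3.13, 1.216, 0.277]
force: [0.1, -0.9, -0.2]
grip_width: 0.0941
t 47.4167 p [ 0.1345 -0.3917  0.4978] F [ 0.0667 -0.8852 -0.2492] w 0.0941
tool x [ 0.3343  0.0949 -0.9377] y [ 0.2627 -0.9649 -0.004 ] z [-0.9051 -0.245  -0.3475]
[-1.5467 -0.0487  1.3059  0.371   1.9518 -0.1133]
(0, -0.45, 0.5) slide [-0.053, 0.021, 0.135]
(-0.3, -0.336, 0.5) slide [-0.142, -0.168, 0.379]
(-0.434, -0.121, 0.5) slide [-0.166, -0.411, 0.447]
```

```bash
python3 -m creep '{"hand":[-1,-1,-1,-1,-1,-1,-1,-1,-1,-1,-1,-1],"slide":[[-0.013,0.006,0.033],[-0.027,0.012,0.068],[-0.04,0.018,0.102],[-0.053,0.018,0.135],[-0.064,-0.004,0.164],[-0.075,-0.027,0.193],[-0.086,-0.05,0.222],[-0.097,-0.073,0.252],[-0.108,-0.097,0.282],[-0.119,-0.12,0.312],[-0.13,-0.144,0.345],[-0.142,-0.168,0.379]],"spin":[0,0,0,0,0,0,0,0,0,0,0,0]}'; python3 - <<'E'
from wp import *
st(); print(ctrl.get_obs()["qpos"]);wps([(-.434,-.121,.5),(-.55,-.16,.6)])
E
```

```text
time_s: 48.42
ee_pos: [-0.2978, -0.3351, 0.4999]
eef_rot: [-3.13, 1.216, 0.276]
force: [-0.9, -0.4, 0.9]
grip_width: 0.0943
t 48.4167 p [-0.2978 -0.3351  0.4999] F [-0.9296 -0.4229  0.8913] w 0.0943
tool x [ 0.3346  0.0949 -0.9376] y [ 0.2627 -0.9649 -0.0039] z [-0.905  -0.245  -0.3477]
[-2.46    0.2157  1.0153  0.1745  2.2317 -1.0693]
(-0.434, -0.121, 0.5) slide [-0.025, -0.242, 0.071]
(-0.55, -0.16, 0.6) slide [-0.162, -0.236, 0.151]
```

```bash
python3 - <<'E'
from wp import *
snap("scene","t1.png"); snap("wrist","t2.png"); wps([(-.45,-.27,.53),(-.577,-.163,.56)])
E
```

```text
(-0.45, -0.27, 0.53) slide [-0.074, -0.101, 0.109]
(-0.577, -0.163, 0.56) slide [-0.135, -0.238, 0.188]
```

View pics/t1.png

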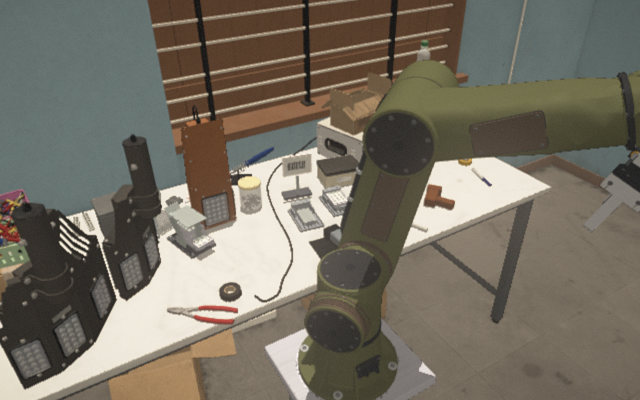

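View pics/t2.png

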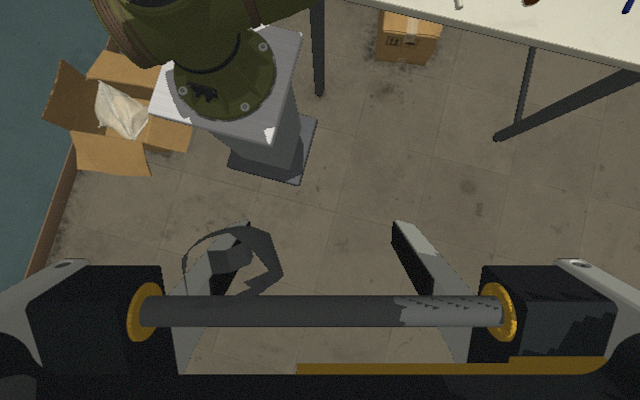

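```bash
python3 -m creep '{"hand":[-1,-1,-1,-1,-1,-1,-1,-1,-1,-1,-1,-1],"slide":[[-0.01,-0.012,0.013],[-0.026,-0.034,0.036],[-0.042,-0.056,0.06],[-0.058,-0.08,0.085],[-0.074,-0.104,0.109],[-0.084,-0.13,0.124],[-0.096,-0.157,0.14],[-0.108,-0.182,0.156],[-0.119,-0.205,0.169],[-0.128,-0.224,0.179],[-0.133,-0.235,0.185],[-0.135,-0.238,0.188]],"spin":[0,0,0,0,0,0,0,0,0,0,0,0]}'; python3 q.py
```

```text
time_s: 49.52
ee_pos: [-0.5449, -0.1562, 0.5357]
eef_rot: [-3.131, 1.23, 0.275]
force: [0.6, -1.0, -0.1]
grip_width: 0.0936
t 49.5167 p [-0.5449 -0.1562  0.5357] F [ 0.6112 -1.0226 -0.0902] w 0.0936
tool x [ 0.3214  0.0905 -0.9426] y [ 0.2612 -0.9653 -0.0036] z [-0.9102 -0.2451 -0.3339]
[-2.919   0.6924  0.2356 -0.0313  2.5534 -1.635 ] tilt 19.504911719517303
```

```bash
python3 -m creep '{"hand":[-1],"slide":[[-0.2,0,0.27]],"spin":[0]}' >/dev/null; python3 q.py; python3 -m creep '{"hand":[-1],"slide":[[-0.2,0,0.27]],"spin":[0]}' >/dev/null; python3 -m creep '{"hand":[-1],"slide":[[-0.2,0,0.27]],"spin":[0]}' >/dev/null;python3 -m creep '{"hand":[-1],"slide":[[-0.2,0,0.27]],"spin":[0]}' >/dev/null;python3 -m creep '{"hand":[-1],"slide":[[-0.2,0,0.27]],"spin":[0]}' >/dev/null;python3 -m creep '{"hand":[-1],"slide":[[-0.2,0,0.27]],"spin":[0]}' >/dev/null; python3 q.py
```

```text
t 49.6 p [-0.5549 -0.1598  0.5267] F [-0.4475  0.574  -0.0545] w 0.0941
tool x [ 0.3061  0.0865 -0.9481] y [ 0.2621 -0.965  -0.0035] z [-0.9152 -0.2474 -0.318 ]
[-2.9173  0.7044  0.2346 -0.0282  2.5257 -1.6315] tilt 18.545454680344523
t 50.0167 p [-0.6044 -0.173   0.48  ] F [-0.3566  0.1043  0.1793] w 0.0943
tool x [ 0.2371  0.0669 -0.9692] y [ 0.2635 -0.9647 -0.0022] z [-0.9351 -0.2548 -0.2463]
[-2.916   0.7648  0.2356 -0.0178  2.3898 -1.623 ] tilt 14.26199856348595
```

```bash
python3 -m creep '{"hand":[-1],"slide":[[-0.27,0,0.25]],"spin":[0]}' >/dev/null; python3 -m creep '{"hand":[-1],"slide":[[-0.27,0,0.25]],"spin":[0]}' >/dev/null; python3 -m creep '{"hand":[-1],"slide":[[-0.27,0,0.25]],"spin":[0]}' >/dev/null;python3 -m creep '{"hand":[-1],"slide":[[-0.27,0,0.25]],"spin":[0]}' >/dev/null;python3 q.py;python3 -m creep '{"hand":[-1],"slide":[[-0.25,0,0.25]],"spin":[0]}' >/dev/null;python3 -m creep '{"hand":[-1],"slide":[[-0.25,0,0.25]],"spin":[0]}' >/dev/null;python3 -m creep '{"hand":[-1],"slide":[[-0.25,0,0.25]],"spin":[0]}' >/dev/null; python3 q.py
```

```text
t 50.35 p [-0.6185 -0.1746  0.4823] F [-0.2443 -0.1629 -0.6215] w 0.0934
tool x [ 0.1685  0.0474 -0.9846] y [ 0.2623 -0.965  -0.0016] z [-0.9502 -0.258  -0.175 ]
[-2.9197  0.7557  0.2352 -0.0127  2.3264 -1.6221] tilt 10.08114717737173
t 50.6 p [-0.6291 -0.1763  0.4851] F [ 0.2555 -0.0442 -1.2086] w 0.0942
tool x [ 0.1155  0.0325 -0.9928] y [ 0.2618 -0.9651 -0.0011] z [-0.9582 -0.2597 -0.1199]
[-2.9219  0.7483  0.2356 -0.0086  2.2777 -1.621 ] tilt 6.889244307910507
```

```bash
python3 -m creep '{"hand":[-1],"slide":[[-0.25,0,0.25]],"spin":[0]}' >/dev/null; python3 -m creep '{"hand":[-1],"slide":[[-0.25,0,0.25]],"spin":[0]}' >/dev/null; python3 -m creep '{"hand":[-1],"slide":[[-0.25,0,0.25]],"spin":[0]}' >/dev/null;python3 -m creep '{"hand":[-1],"slide":[[-0.25,0,0.25]],"spin":[0]}' >/dev/null;python3 q.py;python3 -m creep '{"hand":[-1],"slide":[[-0.25,0,0.25]],"spin":[0]}' >/dev/null; python3 q.py
```

```text
t 50.9333 p [-0.6385 -0.178   0.4976] F [-0.1771 -0.3789 -0.0508] w 0.094
tool x [ 0.0402  0.0114 -0.9991] y [ 0.2618 -0.9651 -0.0005] z [-0.9643 -0.2615 -0.0417]
[-2.924   0.7274  0.2356 -0.0031  2.2202 -1.6199] tilt 2.3927110433613343
t 51.0167 p [-0.6401 -0.1782  0.502 ] F [-0.0373 -0.9383  0.082 ] w 0.0939
tool x [ 0.0207  0.0061 -0.9998] y [ 0.2617 -0.9651 -0.0004] z [-0.9649 -0.2617 -0.0216]
[-2.9246  0.7206  0.2355 -0.0018  2.207  -1.6197] tilt 1.23691066591449
```

```bash
python3 -m creep '{"hand":[-1],"slide":[[-0.25,0,0.25]],"spin":[0]}' >/dev/null; python3 q.py;python3 -m creep '{"hand":[-1],"slide":[[0.0,0,-0.02]],"spin":[0]}' >/dev/null; python3 q.py; python3 - <<'E'
from wp import *
wps([(-.5,-.2,.5),(-.3,-.336,.5),(0,-.45,.5),(.31,-.32,.45),(.42,-.10,.4),(.47,.125,.24)])
E
```

```text
t 51.1 p [-0.6413 -0.1784  0.507 ] F [-0.198  -0.5685  0.1414] w 0.094
tool x [ 0.0011  0.0006 -1.    ] y [ 0.2618 -0.9651 -0.0003] z [-0.9651 -0.2618 -0.0013]
[-2.9252  0.7131  0.2356 -0.0004  2.1942 -1.6195] tilt 0.07398282555456816
t 51.1833 p [-0.627  -0.1743  0.5054] F [-2.3874 -0.6528  0.2557] w 0.0938
tool x [ 0.0017  0.0007 -1.    ] y [ 0.2617 -0.9652 -0.0003] z [-0.9652 -0.2617 -0.0018]
[-2.9266  0.6297  0.3787 -0.0004  2.1349 -1.6208] tilt 0.10623017351550068
(-0.5, -0.2, 0.5) slide [0.006, 0.058, -0.116]
(-0.3, -0.336, 0.5) slide [0.006, 0.242, -0.273]
(0, -0.45, 0.5) slide [0.006, 0.43, -0.533]
(0.31, -0.32, 0.45) slide [0.057, 0.386, -0.866]
(0.42, -0.1, 0.4) slide [0.107, 0.202, -1.03]
(0.47, 0.125, 0.24) slide [0.267, -0.002, -1.137]
```

```bash
python3 -m creep '{"hand":[-1,-1,-1,-1,-1,-1,-1,-1,-1,-1,-1,-1],"slide":[[0.002,0.012,-0.022],[0.004,0.027,-0.055],[0.006,0.042,-0.086],[0.006,0.06,-0.116],[0.006,0.088,-0.14],[0.006,0.117,-0.165],[0.006,0.147,-0.19],[0.006,0.178,-0.216],[0.006,0.209,-0.243],[0.006,0.24,-0.271],[0.006,0.262,-0.302],[0.006,0.284,-0.333]],"spin":[0,0,0,0,0,0,0,0,0,0,0,0]}'; python3 -m creep '{"hand":[-1,-1,-1,-1,-1,-1,-1,-1,-1,-1,-1,-1],"slide":[[0,0.02,-0.032],[0,0.042,-0.064],[0,0.064,-0.096],[0,0.086,-0.128],[0,0.108,-0.16],[0,0.13,-0.19],[0.004,0.13,-0.228],[0.01,0.126,-0.266],[0.016,0.121,-0.304],[0.022,0.116,-0.342],[0.028,0.111,-0.38],[0.034,0.106,-0.418]],"spin":[0,0,0,0,0,0,0,0,0,0,0,0]}'
python3 - <<'E'
from wp import *
st();wps([(.31,-.32,.45),(.42,-.10,.38),(.47,.125,.24)])
E
```

```text
time_s: 52.18
ee_pos: [-0.2269, -0.3611, 0.5021]
eef_rot: [2.841, 1.568, -0.035]
force: [-0.2, -0.6, -0.6]
grip_width: 0.0938
time_s: 53.18
ee_pos: [0.2039, -0.3523, 0.4695]
eef_rot: [2.682, 1.567, -0.195]
force: [0.5, -2.2, 0.6]
grip_width: 0.0941
t 53.1833 p [ 0.2039 -0.3523  0.4695] F [ 0.5106 -2.2196  0.6167] w 0.0941
tool x [ 0.0041 -0.0008 -1.    ] y [ 0.2616 -0.9652  0.0018] z [-0.9652 -0.2616 -0.0037]
(0.31, -0.32, 0.45) slide [0.02, -0.003, -0.111]
(0.42, -0.1, 0.38) slide [0.09, -0.187, -0.274]
(0.47, 0.125, 0.24) slide [0.23, -0.391, -0.381]
```

```bash
python3 -m creep '{"hand":[-1,-1,-1,-1,-1,-1,-1,-1,-1,-1,-1,-1],"slide":[[0.006,0,-0.037],[0.013,-0.002,-0.073],[0.02,-0.005,-0.109],[0.03,-0.03,-0.133],[0.04,-0.056,-0.157],[0.05,-0.082,-0.181],[0.06,-0.108,-0.204],[0.07,-0.135,-0.228],[0.08,-0.161,-0.251],[0.09,-0.187,-0.274],[0.109,-0.215,-0.289],[0.129,-0.243,-0.303]],"spin":[0,0,0,0,0,0,0,0,0,0,0,0]}'; python3 -m creep '{"hand":[-1,-1,-1,-1,-1,-1,-1,-1],"slide":[[0.02,-0.028,-0.015],[0.04,-0.056,-0.03],[0.06,-0.085,-0.045],[0.08,-0.113,-0.06],[0.093,-0.133,-0.07],[0.1,-0.143,-0.076],[0.101,-0.148,-0.078],[0.101,-0.148,-0.078]],"spin":[0,0,0,0,0,0,0,0]}'
python3 - <<'E'
from wp import *
st(); snap("wrist","u1.png")
E
```

```text
time_s: 54.18
ee_pos: [0.4321, -0.0379, 0.3412]
eef_rot: [3.017, 1.565, 0.14]
force: [1.3, -0.3, -0.4]
grip_width: 0.0938
time_s: 54.85
ee_pos: [0.4687, 0.124, 0.241]
eef_rot: [-3.079, 1.567, 0.328]
force: [0.1, 0.0, 0.2]
grip_width: 0.0939
t 54.85 p [0.4687 0.124  0.241 ] F [0.1403 0.02   0.2203] w 0.0939
tool x [ 0.0036  0.0012 -1.    ] y [ 0.2625 -0.9649 -0.0002] z [-0.9649 -0.2625 -0.0038]
```

View pics/u1.png

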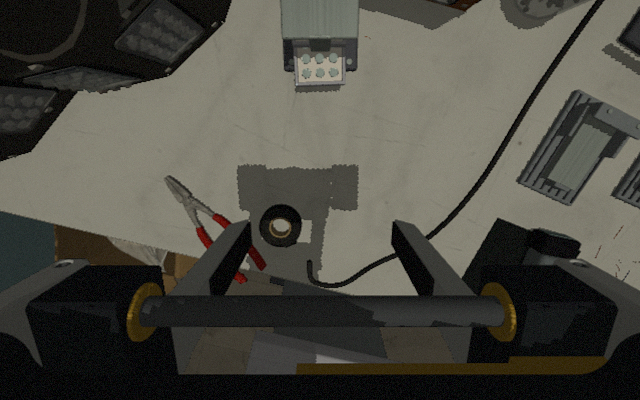

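```bash
python3 - <<'E'
import cv2
im=cv2.imread("pics/u1.png")
cv2.imwrite("pics/u2.png",cv2.resize(im[20:100,270:370],None,fx=7,fy=7,interpolation=cv2.INTER_CUBIC))
E
```

```text
(no output)
```

View pics/u2.png

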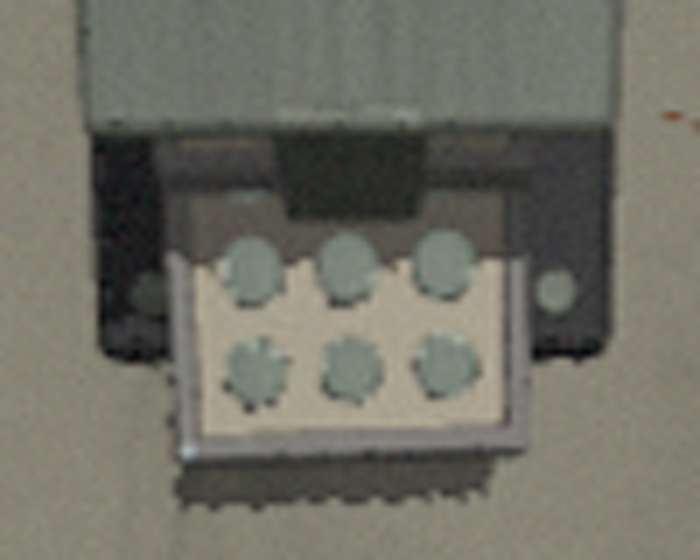

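```bash
python3 - <<'E'
from h import *
c=cal("wrist"); o,R=st()
a=.265; X=np.array([np.cos(a),np.sin(a)]);Y=np.array([-np.sin(a),np.cos(a)]); M=np.array([.6486,.1732])
P={}
for n,(u,v),z in [("FL",(180,457),.05),("FR",(527,447),.05),("L2",(166,170),.05),("R2",(527,200),.05),("roofL",(88,132),.112),("roofR",(615,130),.112)]:
    p=ray(c,(270+u/7-.5,20+v/7-.5),z)[:2]; P[n]=p; print(n,p,"mag local",(X@(p-M)*1000).round(1),(Y@(p-M)*1000).round(1))
m=(P["FL"]+P["FR"])/2; d=P["FL"]-P["FR"]; yaw=np.arctan2(-d[0],d[1]); print("front mid",m,"yaw",yaw)
x=np.array([np.cos(yaw),np.sin(yaw)]); g=m+.020*x; print("grasp",g); go([*g,.0335],[-np.sin(yaw),np.cos(yaw),0])
E
```

```text
t 54.9 p [0.4688 0.1233 0.2414] F [ 0.0603 -0.5656 -0.6771] w 0.0939
tool x [ 0.0044  0.0012 -1.    ] y [ 0.2618 -0.9651 -0.    ] z [-0.9651 -0.2618 -0.0046]
FL [0.5684 0.1829] mag local -74.9 30.4
FR [0.5852 0.1266] mag local -73.4 -28.4
L2 [0.6107 0.1956] mag local -30.7 31.6
R2 [0.6218 0.1373] mag local -35.3 -27.6
roofL [0.6007 0.198 ] mag local -39.8 36.5
roofR [0.6195 0.1294] mag local -39.6 -34.7
front mid [0.5768 0.1547] yaw 0.2908481959990904
grasp [0.5959 0.1605]
slide mm [ 208.5   -2.6 -131.5] spin 178.5 or -1.5 q6 1.4871916764144901
```

```bash
python3 -m creep '{"hand":[-1,-1,-1,-1,-1,-1,-1,-1,-1,-1,-1,-1],"slide":[[0,0,-0.02],[0.005,-0.001,-0.05],[0.015,-0.002,-0.08],[0.035,-0.0025,-0.11],[0.065,-0.0025,-0.128],[0.1,-0.0025,-0.1315],[0.135,-0.0025,-0.1315],[0.165,-0.0025,-0.1315],[0.188,-0.0025,-0.1315],[0.2,-0.0025,-0.1315],[0.207,-0.0025,-0.1315],[0.2085,-0.0025,-0.1315]],"spin":[0,0,0,-0.5,-1,-1,-1,-1,-1,-1,-1,-1]}'; python3 -m creep '{"hand":[-1,1,1,1,1,1,1,1,1],"slide":[[0,0,0],[0,0,0],[0,0,0],[0,0,0],[0,0,0],[0,0,0],[0,0,0],[0,0,0],[0,0,0]],"spin":[0,0,0,0,0,0,0,0,0]}' 30; python3 q.py
```

```text
time_s: 55.9
ee_pos: [0.5958, 0.1601, 0.0327]
eef_rot: [-3.091, 1.567, 0.332]
force: [1.1, -0.5, -0.3]
grip_width: 0.0939
time_s: 56.65
ee_pos: [0.5955, 0.1609, 0.0327]
eef_rot: [-3.075, 1.567, 0.349]
force: [-1.0, -0.7, 3.6]
grip_width: 0.0595
t 56.65 p [0.5955 0.1609 0.0327] F [-1.0215 -0.6934  3.5566] w 0.0595
tool x [ 0.0033  0.0012 -1.    ] y [ 0.2786 -0.9604 -0.0002] z [-0.9604 -0.2786 -0.0035]
[0.2043 0.639  1.4753 0.0006 1.0239 1.4924] tilt 0.20104860963382135
```

```bash
python3 -m creep '{"hand":[1,1,1,1,1,1,1,1,1,1,1,1],"slide":[[0,0,0.005],[0,0,0.013],[0,0,0.022],[0,-0.0005,0.032],[0,-0.0005,0.042],[0,-0.001,0.052],[0,-0.001,0.062],[0,-0.001,0.072],[0,-0.0015,0.082],[0,-0.0015,0.09],[0,-0.0015,0.095],[0,-0.0015,0.095]],"spin":[0,0,0,0,0,0,0,0,0,0,0,0]}'
python3 - <<'E'
from h import *
st(); snap("wrist","v1.png"); a=-.145; go([.46,-.21,.25],[-np.sin(a),np.cos(a),0])
E
```

```text
time_s: 57.65
ee_pos: [0.503, 0.1356, 0.0321]
eef_rot: [-3.028, 1.568, 0.396]
force: [-0.3, -1.4, -0.6]
grip_width: 0.0596
t 57.65 p [0.503  0.1356 0.0321] F [-0.2649 -1.4046 -0.613 ] w 0.0596
tool x [ 0.0025  0.001  -1.    ] y [ 0.2785 -0.9604 -0.0003] z [-0.9604 -0.2785 -0.0027]
slide mm [-218.3  319.9  137.5] spin -155.5 or 24.5 q6 1.480938260791588
```

View pics/v1.png

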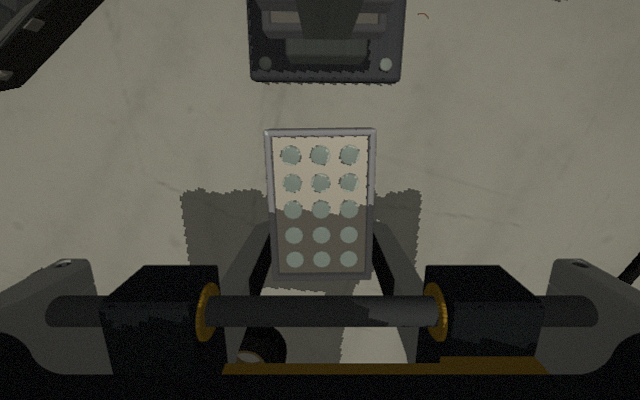

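```bash
python3 - <<'E'
from h import *
a=-.145; go([.46,-.28,.25],[-np.sin(a),np.cos(a),0])
E
python3 -m creep '{"hand":[1,1,1,1,1,1,1,1,1,1,1,1],"slide":[[-0.01,0,0],[-0.03,0,0],[-0.06,0.01,0.004],[-0.09,0.03,0.011],[-0.12,0.055,0.02],[-0.15,0.08,0.03],[-0.18,0.105,0.04],[-0.205,0.135,0.051],[-0.218,0.17,0.064],[-0.218,0.205,0.077],[-0.218,0.24,0.09],[-0.218,0.275,0.103]],"spin":[0,0,0,2,4,6,8,10,13,16,19,22]}'
python3 - <<'E'
from h import *
a=-.145; go([.46,-.28,.25],[-np.sin(a),np.cos(a),0])
E
```

```text
slide mm [-218.4  387.1  157. ] spin -155.5 or 24.5 q6 1.480938260791588

time_s: 58.7
ee_pos: [0.4805, -0.1591, 0.251]
eef_rot: [-2.916, 1.566, 0.121]
force: [0.6, 0.7, -1.2]
grip_width: 0.0598
slide mm [  0.9 122.4   7.9] spin -177.7 or 2.3 q6 1.2812673261707839
```

```bash
python3 -m creep '{"hand":[1,1,1,1,1,1,1],"slide":[[0,0.03,0.002],[0,0.06,0.004],[0,0.09,0.006],[0,0.11,0.008],[0,0.12,0.008],[0,0.122,0.008],[0,0.122,0.008]],"spin":[1,2,2.3,2.3,2.3,2.3,2.3]}'
python3 - <<'E'
from h import *
st(); im=snap("wrist","w1.png"); cv2.imwrite("pics/w2.png",cv2.resize(im[0:155,200:400],None,fx=4,fy=3.85,interpolation=cv2.INTER_CUBIC))
E
```

```text
time_s: 59.28
ee_pos: [0.4607, -0.2776, 0.2498]
eef_rot: [-2.616, 1.567, 0.383]
force: [0.5, 0.2, -1.3]
grip_width: 0.0595
t 59.2833 p [ 0.4607 -0.2776  0.2498] F [ 0.5175  0.2197 -1.3054] w 0.0595
tool x [ 0.0032  0.0013 -1.    ] y [-0.1417 -0.9899 -0.0018] z [-0.9899  0.1417 -0.003 ]
```

View pics/w1.png

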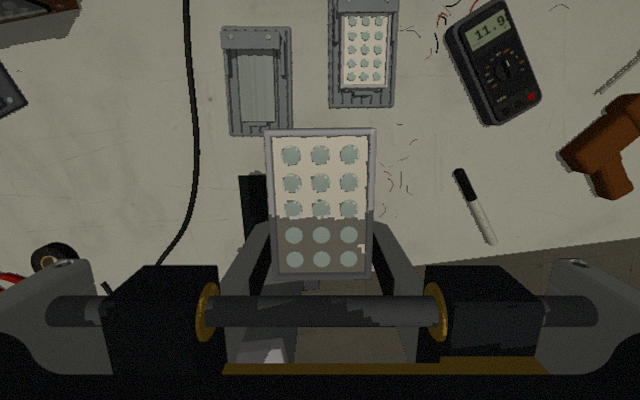

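View pics/w2.png

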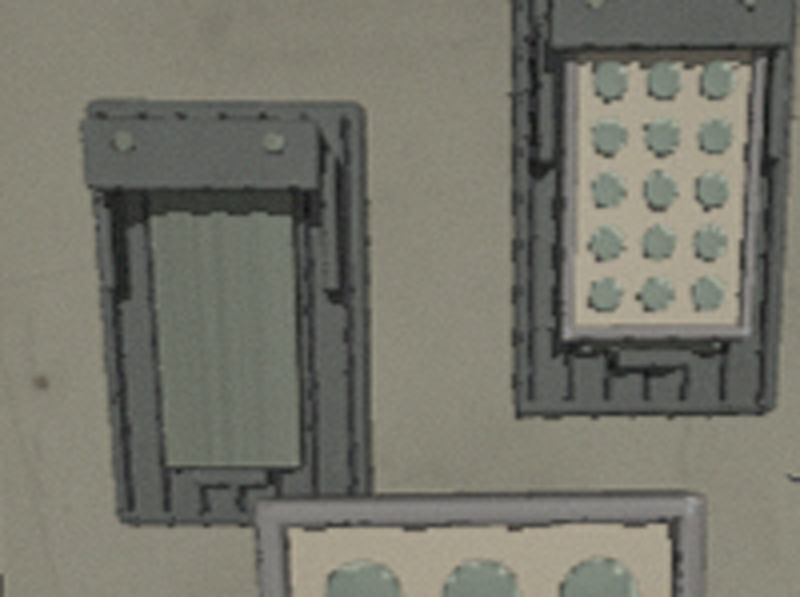

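```bash
python3 - <<'E'
from h import *
c=cal("wrist"); o,R=st()
f=lambda x,y,z:ray(c,(200+x/4-.5,y/3.85-.5),z)[:2]
L=[f(86,186,.046),f(317,188,.046)];N=[f(167,466,.022),f(299,466,.022)];F=[f(150,215,.022),f(297,215,.022)];
bl=[f(103,300,.01),f(119,520,.01)]; br=[f(366,130,.01),f(370,490,.01)]
yl=L[0]-L[1]; bc=(F[0]+F[1])/2-(N[0]+N[1])/2
print("lip w",np.linalg.norm(yl),"yaw",np.arctan2(-yl[0],yl[1]),"bed yaw",np.arctan2(bc[1],bc[0]),"base",[np.arctan2(*(q[0]-q[1])[::-1]) for q in(bl,br)])
lm=(L[0]+L[1])/2; nm=(N[0]+N[1])/2; d=lm-nm; print("lip mid",lm,"bedN mid",nm,"dist",np.linalg.norm(d),"yaw",np.arctan2(d[1],d[0]))
a=-.142; x=np.array([np.cos(a),np.sin(a)]); print("origin",lm-.037*x,nm+.0475*x)
zt=o["ee_pos"][2]+.0165
for px in [(265,129),(376,129),(270.5,279.5),(371,279.5)]: print((R.T@(ray(c,px,zt)-o["ee_pos"])*1000).round(1))
E
```

```text
t 59.3333 p [ 0.4608 -0.277   0.2498] F [ 0.1634  0.7929 -0.9683] w 0.0598
tool x [ 0.0032  0.0013 -1.    ] y [-0.1409 -0.99   -0.0018] z [-0.99    0.1409 -0.003 ]
lip w 0.06863873092875021 yaw -0.1512328163833701 bed yaw -0.16205798310242453 base [np.float64(-0.15401110870349186), np.float64(-0.1577954726727338)]
lip mid [ 0.6247 -0.2137] bedN mid [ 0.5417 -0.2011] dist 0.08393405329655312 yaw -0.14969095934607138
origin [ 0.5881 -0.2084] [ 0.5887 -0.2079]
[-16.2 -30.2 -69.1]
[-16.3  28.  -69. ]
[-16.5 -31.4  19.9]
[-16.6  29.3  19.8]
```

```bash
python3 - <<'E'
from h import *
a=-.15; go([.5506,-.2035,.10],[-np.sin(a),np.cos(a),0])
E
```

```text
slide mm [150.1 -85.2 -78.1] spin -179.5 or 0.5 q6 1.1007640869933941
```

```bash
python3 -m creep '{"hand":[1,1,1,1,1,1,1,1,1,1,1],"slide":[[0,-0.015,-0.014],[0.01,-0.035,-0.032],[0.03,-0.055,-0.05],[0.055,-0.072,-0.065],[0.085,-0.082,-0.075],[0.11,-0.085,-0.078],[0.13,-0.085,-0.078],[0.142,-0.085,-0.078],[0.148,-0.085,-0.078],[0.15,-0.085,-0.078],[0.15,-0.085,-0.078]],"spin":[0,0,0,0,0.5,0.5,0.5,0.5,0.5,0.5,0.5]}'
python3 - <<'E'
from h import *
im=snap("wrist","x1.png"); st(); cv2.imwrite("pics/x2.png",cv2.resize(im[70:140,260:390],None,fx=6,fy=6,interpolation=cv2.INTER_CUBIC))
E
```

```text
time_s: 60.25
ee_pos: [0.5504, -0.2044, 0.1006]
eef_rot: [-2.792, 1.567, 0.2]
force: [-0.2, -0.7, -1.2]
grip_width: 0.0596
t 60.3 p [ 0.5506 -0.2046  0.1011] F [ 0.5833 -0.1622 -1.9538] w 0.0595
tool x [ 0.0046  0.0005 -1.    ] y [-0.15   -0.9887 -0.0012] z [-0.9887  0.15   -0.0045]
```

View pics/x2.png

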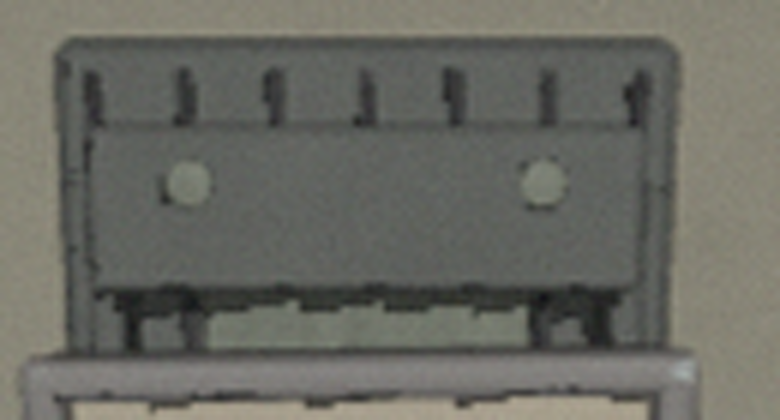

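```bash
python3 - <<'E'
from h import *
c=cal("wrist"); o,R=st()
f=lambda x,y,z:(R.T@(ray(c,(260+x/6-.5,70+y/6-.5),z)-o["ee_pos"])*1000).round(1)
print("lip",f(93,287,.046),f(640,287,.046),"bed",f(202,340,.022),f(532,340,.022),"base",f(60,50,.01),f(680,50,.01))
zt=o["ee_pos"][2]+.0175
print("mod",f(22,358,zt),f(697,360,zt)); go([.5506,-.2035,.025])
E
```

```text
t 60.3 p [ 0.5506 -0.2046  0.1011] F [ 0.5833 -0.1622 -1.9538] w 0.0595
tool x [ 0.0046  0.0005 -1.    ] y [-0.15   -0.9887 -0.0012] z [-0.9887  0.15   -0.0045]
lip [ 55.5 -35.9 -74.3] [ 55.4  33.4 -74.3] bed [ 79.4 -24.5 -66.9] [ 79.4  22.1 -66.8] base [  91.6  -44.8 -106.6] [  91.5   43.3 -106.5]
mod [-17.2 -31.  -69. ] [-17.2  27.7 -68.8]
slide mm [76.1 -1.   0.5]
```

```bash
python3 -m creep '{"hand":[1,1,1,1,1,1,1,1,1,1],"slide":[[0.01,0,0],[0.025,0,0],[0.04,0,0],[0.053,0,0],[0.063,0,0],[0.069,0,0],[0.072,0,0],[0.074,0,0],[0.075,0,0],[0.075,0,0]],"spin":[0,0,0,0,0,0,0,0,0,0]}'; python3 q.py
python3 -m creep '{"hand":[-0.5,-0.5,-0.5,-0.5,-0.5,-0.5],"slide":[[0,0,0],[0,0,0],[0,0,0],[0,0,0],[0,0,0],[0,0,0]],"spin":[0,0,0,0,0,0]}'
python3 - <<'E'
from h import *
st(); snap("wrist","y1.png")
E
```

```text
time_s: 61.13
ee_pos: [0.5506, -0.2045, 0.0252]
eef_rot: [-2.74, 1.567, 0.251]
force: [-0.7, -0.6, -0.7]
grip_width: 0.0597
t 61.1333 p [ 0.5506 -0.2045  0.0252] F [-0.652  -0.6435 -0.6502] w 0.0597
tool x [ 0.0036  0.0009 -1.    ] y [-0.15   -0.9887 -0.0015] z [-0.9887  0.15   -0.0035]
[-0.419   0.5948  1.571   0.0028  0.9728  1.3007] tilt 0.21494062185046633
time_s: 61.63
ee_pos: [0.5504, -0.2044, 0.025]
eef_rot: [-2.658, 1.567, 0.333]
force: [-0.4, 0.3, 0.4]
grip_width: 0.0703
t 61.6333 p [ 0.5504 -0.2044  0.025 ] F [-0.4338  0.3245  0.4203] w 0.0703
tool x [ 0.0032  0.0011 -1.    ] y [-0.15   -0.9887 -0.0016] z [-0.9887  0.15   -0.003 ]
```

View pics/y1.png

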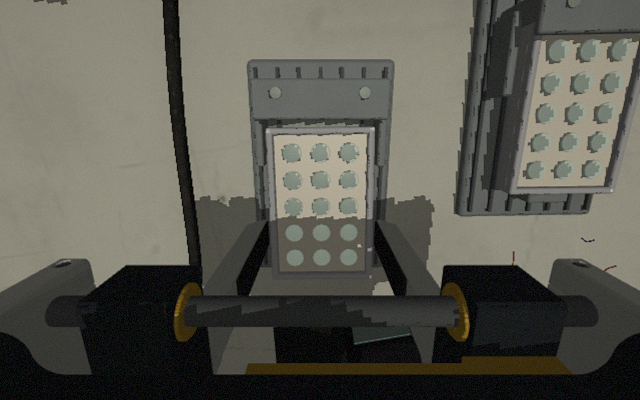

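```bash
python3 -m creep '{"hand":[1,1,1,1,1,1,1,1,1,1,1,1],"slide":[[0,0,0],[0,0,0],[0,0,0],[0,0,0],[0,0,-0.002],[0,0,-0.004],[0,0,-0.006],[0,0,-0.008],[0,0,-0.01],[0,0,-0.012],[0,0,-0.0135],[0,0,-0.0135]],"spin":[0,0,0,0,0,0,0,0,0,0,0,0]}' 8; python3 q.py
python3 -m creep '{"hand":[1,1,1,-0.5,-0.5,-0.5,-0.5,-0.5],"slide":[[0.001,0,0],[0.002,0,0],[0.003,0,0],[0.003,0,0],[0.003,0,0],[0.003,0,0],[0.003,0,0],[0.003,0,0]],"spin":[0,0,0,0,0,0,0,0]}'
python3 -m creep '{"hand":[-1,-1,-1,-1,-1,-1,-1,-1,-1,-1],"slide":[[-0.005,0,0],[-0.02,0,0],[-0.045,0,0.002],[-0.075,0,0.007],[-0.105,0,0.015],[-0.13,0,0.025],[-0.15,0,0.035],[-0.16,0,0.04],[-0.165,0,0.04],[-0.165,0,0.04]],"spin":[0,0,0,0,0,0,0,0,0,0]}'
python3 - <<'E'
from h import *
st(); im=snap("wrist","z1.png"); cv2.imwrite("pics/z2.png",cv2.resize(im[50:200,270:470],None,fx=4,fy=4,interpolation=cv2.INTER_CUBIC))
E
```

```text
time_s: 62.68
ee_pos: [0.5638, -0.2064, 0.0248]
eef_rot: [-2.557, 1.568, 0.434]
force: [0.4, 0.1, -0.1]
grip_width: 0.06
t 62.6833 p [ 0.5638 -0.2064  0.0248] F [ 0.3979  0.1075 -0.0994] w 0.06
tool x [ 0.0028  0.0013 -1.    ] y [-0.1499 -0.9887 -0.0017] z [-0.9887  0.1499 -0.0025]
[-0.4129  0.6201  1.5295  0.0027  0.99    1.3069] tilt 0.1740092762154374
time_s: 63.35
ee_pos: [0.5638, -0.2065, 0.022]
eef_rot: [-2.673, 1.567, 0.318]
force: [-0.3, 0.3, 0.6]
grip_width: 0.0704
time_s: 64.18
ee_pos: [0.524, -0.2007, 0.1874]
eef_rot: [-2.83, 1.567, 0.161]
force: [0.7, 0.3, -0.4]
grip_width: 0.094
t 64.1833 p [ 0.524  -0.2007  0.1874] F [ 0.6853  0.3406 -0.4114] w 0.094
tool x [ 0.0042  0.0007 -1.    ] y [-0.1501 -0.9887 -0.0013] z [-0.9887  0.1501 -0.0041]
```

View pics/z2.png

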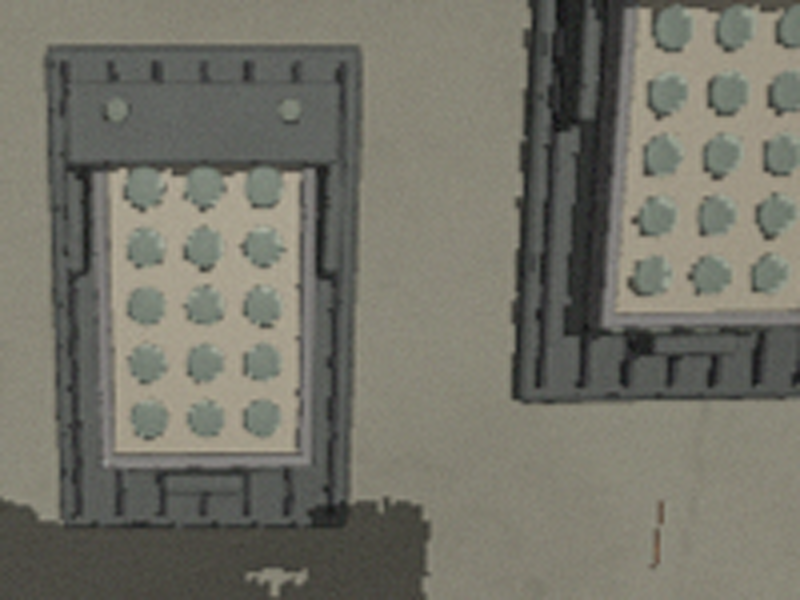

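```bash
python3 - <<'E'
from h import *
c=cal("wrist"); o,R=st()
f=lambda x,y,z:(R.T@(ray(c,(270+x/4-.5,50+y/4-.5),z)-o["ee_pos"])*1000).round(1)
print("lip",f(68,162,.046),f(338,162,.046),"near",f(103,466,.037),f(312,465,.037),"far",f(97,172,.037),f(315,172,.037),"stop",f(165,474,.027),f(242,474,.027))
im=snap("top","z3.png",(270,130,410,280),4); 
a=.085; go([.38,-.215,.22],[-np.sin(a),np.cos(a),0])
E
```

```text
t 64.2333 p [ 0.5238 -0.2006  0.1863] F [-0.0709  1.0974  0.4593] w 0.0937
tool x [ 0.0028  0.0013 -1.    ] y [-0.15   -0.9887 -0.0017] z [-0.9887  0.15   -0.0026]
lip [ 140.6  -36.2 -100.6] [ 140.5   32.8 -100.5] near [149.4 -30.  -20.6] [149.3  28.7 -20.8] far [149.6 -29.7 -98.8] [149.5  27.7 -98.8] stop [159.4 -13.  -16.5] [159.3   9.4 -16.5]
slide mm [-34.6  35.8 139.9] spin 166.5 or -13.5 q6 1.2884199352121375
```

View pics/z3.png

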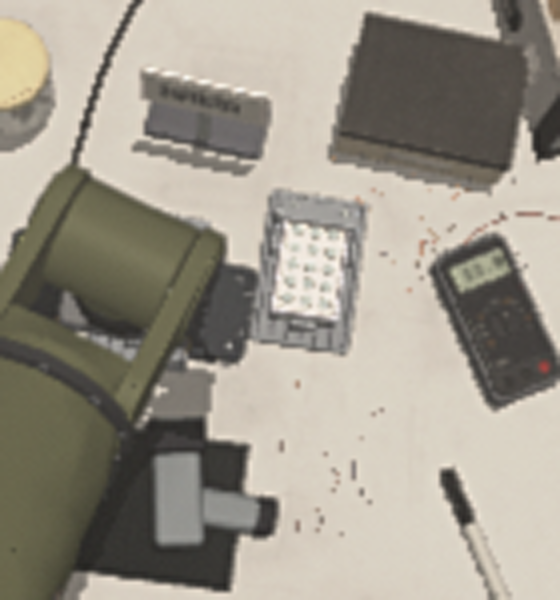

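```bash
python3 -m creep '{"hand":[-1,-1,-1,-1,-1,-1,-1,-1],"slide":[[-0.005,0.008,0.02],[-0.015,0.02,0.05],[-0.025,0.035,0.08],[-0.033,0.045,0.11],[-0.035,0.052,0.13],[-0.035,0.055,0.142],[-0.035,0.055,0.145],[-0.035,0.055,0.145]],"spin":[-1,-3,-6,-9,-12,-13,-13.5,-13.5]}'
python3 - <<'E'
from h import *
st(); im=snap("wrist","aa1.png"); cv2.imwrite("pics/aa2.png",cv2.resize(im[75:215,250:400],None,fx=4,fy=4,interpolation=cv2.INTER_CUBIC))
E
```

```text
time_s: 64.95
ee_pos: [0.3718, -0.2333, 0.2206]
eef_rot: [-2.517, 1.568, 0.709]
force: [0.2, -0.6, 0.5]
grip_width: 0.0938
t 64.95 p [ 0.3718 -0.2333  0.2206] F [ 0.2311 -0.555   0.4791] w 0.0938
tool x [ 0.0022  0.0019 -1.    ] y [ 0.0842 -0.9964 -0.0017] z [-0.9964 -0.0842 -0.0024]
```

View pics/aa2.png

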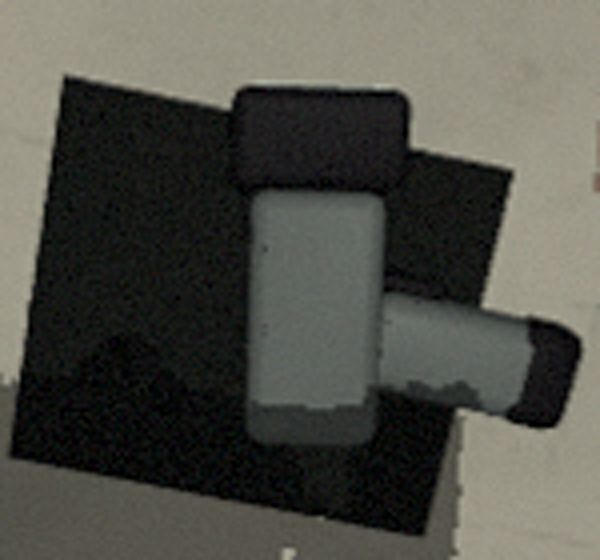

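```bash
python3 - <<'E'
from h import *
c=cal("wrist")
f=lambda p,z:ray(c,(250+p[0]/4-.5,75+p[1]/4-.5),z)[:2]
P=[f(p,.036) for p in [(252,196),(385,196),(376,420),(248,420)]]
print(np.array(P))
L=P[0]-P[3]; y1=np.arctan2(L[1],L[0]); L=P[1]-P[2]; y2=np.arctan2(L[1],L[0]); a=(y1+y2)/2; print("yaw",y1,y2)
x=np.array([np.cos(a),np.sin(a)]); fm=(f((252,192),.036)+f((384,192),.036))/2; o=fm-.0285*x; print("front",fm,"origin",o); g=o+.015*x; print("grasp",g)
print("mat",[f(p,.002) for p in [(66,76),(513,172),(422,535),(11,457)]])
go([*g,.014],[-np.sin(a),np.cos(a),0])
E
```

```text
[[ 0.4378 -0.2162]
 [ 0.4411 -0.256 ]
 [ 0.3724 -0.2604]
 [ 0.369  -0.2201]]
yaw 0.0569771621192634 0.06402161101832303
front [ 0.4406 -0.2358] origin [ 0.4121 -0.2375]
grasp [ 0.4271 -0.2366]
mat [array([ 0.4692, -0.1529]), array([ 0.4515, -0.2997]), array([ 0.3249, -0.2842]), array([ 0.3414, -0.138 ])]
slide mm [206.8   8.3 -53.8] spin -178.6 or 1.4 q6 0.8409273583806458
```

```bash
python3 -m creep '{"hand":[-1,-1,-1,-1,-1,-1,-1,-1,-1,-1,-1],"slide":[[0.02,0.003,-0.018],[0.05,0.006,-0.036],[0.08,0.008,-0.05],[0.115,0.008,-0.054],[0.145,0.008,-0.054],[0.17,0.008,-0.054],[0.185,0.008,-0.054],[0.195,0.008,-0.054],[0.202,0.008,-0.054],[0.206,0.008,-0.054],[0.206,0.008,-0.054]],"spin":[0,0.5,1,1.4,1.4,1.4,1.4,1.4,1.4,1.4,1.4]}'; python3 -m creep '{"hand":[1,1,1,1,1,1,1,1,1,1],"slide":[[0,0,0],[0,0,0],[0,0,0],[0,0,0],[0,0,0],[0,0,0],[0,0,0],[0,0,0],[0,0,0],[0,0,0]],"spin":[0,0,0,0,0,0,0,0,0,0]}' 45
python3 q.py
```

```text
time_s: 65.92
ee_pos: [0.4273, -0.2363, 0.0151]
eef_rot: [-2.746, 1.568, 0.457]
force: [-0.0, -0.7, 0.3]
grip_width: 0.0941
time_s: 66.75
ee_pos: [0.4271, -0.2365, 0.0155]
eef_rot: [-2.883, 1.567, 0.319]
force: [-0.1, -0.3, 0.3]
grip_width: 0.0419
t 66.75 p [ 0.4271 -0.2365  0.0155] F [-0.146  -0.3327  0.3295] w 0.0419
tool x [ 0.0032  0.001  -1.    ] y [ 0.0606 -0.9982 -0.0009] z [-0.9982 -0.0606 -0.0032]
[-0.5821  0.4351  1.8619  0.0035  0.8425  0.9257] tilt 0.19147534812501052
```

```bash
python3 -m creep '{"hand":[1,1,1,1,1,1,1,1,1,1],"slide":[[-0.001,0,0],[-0.003,0,0],[-0.008,0,0],[-0.02,0,0],[-0.04,0,0],[-0.06,0,0],[-0.085,0,0],[-0.105,0,0],[-0.121,0,0],[-0.121,0,0]],"spin":[0,0,0,0,0,0,0,0,0,0]}'
python3 - <<'E'
from h import *
st(); snap("wrist","ab1.png"); a=-.185; go([0.585,-0.2275,0.1365],[-np.sin(a),np.cos(a),0])
E
```

```text
time_s: 67.58
ee_pos: [0.4278, -0.2373, 0.1398]
eef_rot: [2.86, 1.563, -0.221]
force: [-0.4, -0.4, -1.2]
grip_width: 0.0416
t 67.5833 p [ 0.4278 -0.2373  0.1398] F [-0.4105 -0.411  -1.2421] w 0.0416
tool x [ 0.0075 -0.0017 -1.    ] y [ 0.0607 -0.9982  0.0021] z [-0.9981 -0.0607 -0.0074]
slide mm [   2.1    0.2 -158.1] spin -165.9 or 14.1 q6 0.926078658619029
```

View pics/ab1.png

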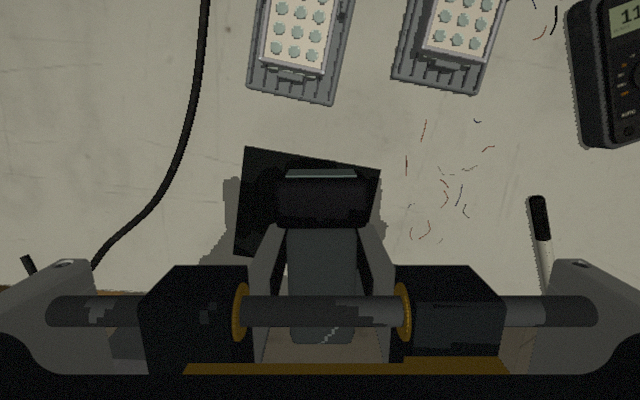

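```bash
python3 -m creep '{"hand":[1,1,1,1,1,1,1,1,1,1,1,1],"slide":[[0,0,-0.01],[0,0,-0.03],[0,0,-0.055],[0,0,-0.08],[0,0,-0.1],[0,0,-0.12],[0,0,-0.137],[0,0,-0.149],[0,0,-0.155],[0,0,-0.158],[0,0,-0.158],[0,0,-0.158]],"spin":[1,2,3,5,7,9,11,13,14,14.1,14.1,14.1]}'
python3 - <<'E'
from h import *
st(); snap("wrist","ac1.png"); a=-.185; go([0.585,-0.2275,0.1365],[-np.sin(a),np.cos(a),0])
E
python3 -m creep '{"hand":[1,1,1,1,1,1,1,1,1,1,1,1],"slide":[[0,0,0],[0,0,0],[0,0,0],[0,0,0],[0,0,0],[0,0,0],[0,0,0],[0,0,0],[0,0,0],[0,0,0],[0,0,0],[0,0,0]],"spin":[0,0,0,0,0,0,0,0,0,0,0,0]}'
python3 -m creep '{"hand":[1,1,1,1,1,1,1,1,1,1,1,1],"slide":[[0,0,0],[0,0,0],[0,0,0],[0,0,0],[0,0,0],[0,0,0],[0,0,0],[0,0,0],[0,0,0],[0,0,0],[0,0,0],[0,0,0]],"spin":[0,0,0,0,0,0,0,0,0,0,0,0]}'
python3 -m creep '{"hand":[1,1,1,1,1,1],"slide":[[0,0,0],[0,0,0],[0,0,0],[0,0,0],[0,0,0],[0,0,0]],"spin":[0,0,0,0,0,0]}'
```

```text
time_s: 68.63
ee_pos: [0.5838, -0.227, 0.1365]
eef_rot: [-2.394, 1.568, 0.563]
force: [-0.6, -0.2, -0.8]
grip_width: 0.0419
t 68.6333 p [ 0.5838 -0.227   0.1365] F [-0.5855 -0.1591 -0.7753] w 0.0419
tool x [ 0.0023  0.0015 -1.    ] y [-0.1837 -0.983  -0.0019] z [-0.983   0.1837 -0.002 ]
slide mm [ 0.2  0.2 -1.2] spin 180.0 or -0.0 q6 1.3246283458366834

time_s: 69.68
ee_pos: [0.5844, -0.227, 0.1369]
eef_rot: [-2.585, 1.567, 0.371]
force: [-0.4, 0.2, -1.2]
grip_width: 0.0418
time_s: 70.68
ee_pos: [0.5844, -0.227, 0.1369]
eef_rot: [-2.585, 1.567, 0.372]
force: [-0.4, 0.8, -2.3]
grip_width: 0.0416
time_s: 71.18
ee_pos: [0.5844, -0.227, 0.1369]
eef_rot: [-2.591, 1.568, 0.365]
force: [0.8, 0.4, -2.1]
grip_width: 0.0418
```

View pics/ac1.png

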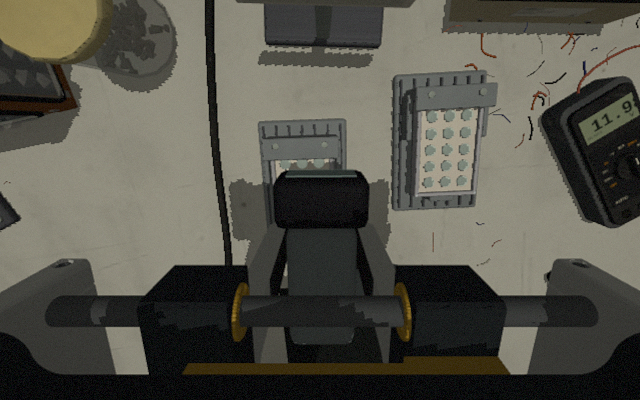

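```bash
python3 - <<'E'
from h import *
a=-.11; go([0.412,-0.1903,0.1365],[-np.sin(a),np.cos(a),0])
E
```

```text
slide mm [ -0.   -4.3 176.2] spin 175.7 or -4.3 q6 1.3255034751724495
```

```bash
python3 -m creep '{"hand":[1,1,1,1,1,1,1,1,1,1,1,1],"slide":[[0,0,0.01],[0,-0.001,0.03],[0,-0.002,0.055],[0,-0.003,0.08],[0,-0.004,0.105],[0,-0.004,0.128],[0,-0.004,0.147],[0,-0.004,0.161],[0,-0.004,0.17],[0,-0.004,0.175],[0,-0.004,0.176],[0,-0.004,0.176]],"spin":[0,-1,-2,-3,-4,-4.3,-4.3,-4.3,-4.3,-4.3,-4.3,-4.3]}'
python3 - <<'E'
from h import *
st(); a=-.11; go([0.412,-0.1903,0.0155],[-np.sin(a),np.cos(a),0])
E
python3 -m creep '{"hand":[1,1,1,1,1,1,1,1,1,1,1],"slide":[[0.02,0,0],[0.04,0,0],[0.065,0,0],[0.09,0,0],[0.105,0,0],[0.112,0,0],[0.116,0,0],[0.118,0,0],[0.119,0,0],[0.12,0,0],[0.12,0,0]],"spin":[0,0,0,0,0,0,0,0,0,0,0]}'; python3 q.py
```

```text
time_s: 72.18
ee_pos: [0.4125, -0.1908, 0.1367]
eef_rot: [-2.776, 1.567, 0.255]
force: [0.4, 1.3, -2.7]
grip_width: 0.0419
t 72.1833 p [ 0.4125 -0.1908  0.1367] F [ 0.4031  1.2942 -2.6843] w 0.0419
tool x [ 0.0036  0.0009 -1.    ] y [-0.1103 -0.9939 -0.0013] z [-0.9939  0.1103 -0.0035]
slide mm [121.2  -0.3   1. ] spin 180.0 or -0.0 q6 1.1646672262764977

time_s: 73.1
ee_pos: [0.4129, -0.1907, 0.017]
eef_rot: [-2.887, 1.567, 0.144]
force: [0.1, 0.1, -2.4]
grip_width: 0.042
t 73.1 p [ 0.4129 -0.1907  0.017 ] F [ 0.1487  0.1124 -2.3957] w 0.042
tool x [ 0.0041  0.0006 -1.    ] y [-0.1102 -0.9939 -0.001 ] z [-0.9939  0.1102 -0.004 ]
[-0.5146  0.3732  1.953   0.0035  0.8122  1.1642] tilt 0.23672350746063694
```

```bash
python3 -m creep '{"hand":[1,1,1,-1,-1,-1,-1,-1],"slide":[[0.001,0,0],[0.0015,0,0],[0.0015,0,0],[0.0015,0,0],[0.0015,0,0],[0.0015,0,0],[0.0015,0,0],[0.0015,0,0]],"spin":[0,0,0,0,0,0,0,0]}'
python3 -m creep '{"hand":[-1,-1,-1,-1,-1,-1,-1,-1,-1,-1],"slide":[[-0.004,0,0],[-0.015,0,0],[-0.04,0,0],[-0.08,0,0],[-0.12,0,0],[-0.16,0,0.01],[-0.195,0,0.02],[-0.215,0,0.025],[-0.22,0,0.025],[-0.22,0,0.025]],"spin":[0,0,0,0,0,0,0,0,0,0]}'
python3 - <<'E'
from h import *
st(); snap("wrist","ad1.png"); go([.45,.02,.30])
E
```

```text
time_s: 73.77
ee_pos: [0.4125, -0.1905, 0.0149]
eef_rot: [-2.656, 1.568, 0.375]
force: [-0.1, 0.5, 0.3]
grip_width: 0.0716
time_s: 74.6
ee_pos: [0.3873, -0.1882, 0.2361]
eef_rot: [-3.084, 1.565, -0.053]
force: [-0.8, -0.8, 0.2]
grip_width: 0.0939
t 74.6 p [ 0.3873 -0.1882  0.2361] F [-0.7812 -0.8112  0.1546] w 0.0939
tool x [ 0.0056 -0.0003 -1.    ] y [-0.1103 -0.9939 -0.0003] z [-0.9939  0.1103 -0.0056]
slide mm [ -65.  -213.7  -39.8]
```

View pics/ad1.png

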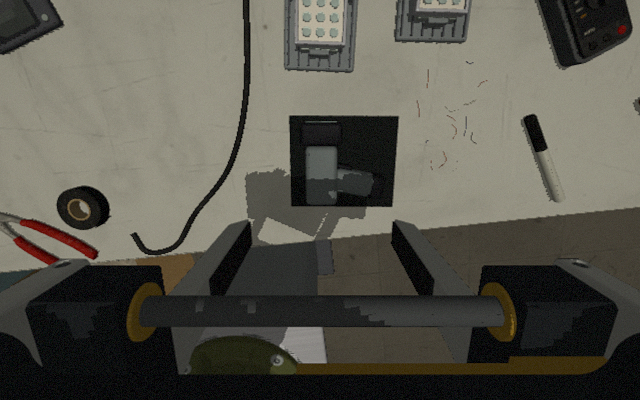

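```bash
python3 -m creep '{"hand":[-1,-1,-1,-1,-1,-1,-1,-1],"slide":[[-0.01,-0.02,0],[-0.02,-0.05,0],[-0.035,-0.085,0],[-0.05,-0.12,0],[-0.06,-0.155,0],[-0.065,-0.185,0],[-0.065,-0.205,0],[-0.065,-0.21,0]],"spin":[0,0,0,0,0,0,0,0]}'
python3 - <<'E'
from h import *
st(); snap("top","ae1.png",(270,130,420,280),4); snap("top","ae2.png"); snap("wrist","ae3.png")
E
```

```text
time_s: 75.32
ee_pos: [0.41, 0.0231, 0.2986]
eef_rot: [-1.767, 1.569, 1.267]
force: [-0.1, 0.2, 0.1]
grip_width: 0.0942
t 75.3167 p [0.41   0.0231 0.2986] F [-0.0862  0.202   0.1486] w 0.0942
tool x [ 0.0005  0.0016 -1.    ] y [-0.1074 -0.9942 -0.0017] z [-0.9942  0.1074 -0.0003]
```

View pics/ae1.png

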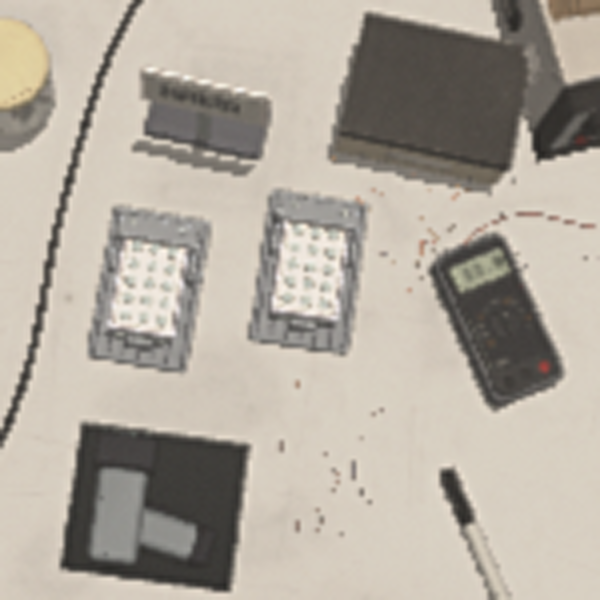

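View pics/ae2.png

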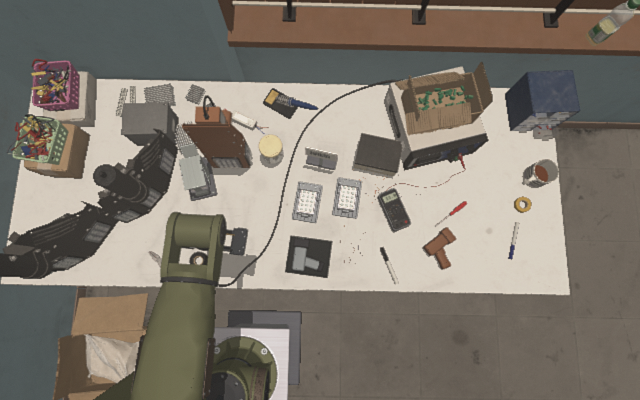

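```bash
python3 - <<'E'
from station import ctrl
print(ctrl.hand_in())
E
```

```text
the job is handed in; nothing more can be done
None
```

I booked the job in, fitted one LED module into each of the two lamp housings on the table, booked it out and handed in at about 75 s of the 210 s allowed. No verdict is reported, so this rests on my own checks.

**Scans:** Both times I held the scanner still for over 2 s, with the window about 10 cm off and square to the plate by my measurement. After booking in I laid it back on its mat. While I was fitting the modules it was knocked about 3 cm aside. I found it again and, after booking out, laid it fully inside the mat.

**Modules:** The last close views show both modules lying flat behind their near stops, tucked under the lips. Their near edges measured about 43 mm before the housing origin, with the stop face at 47 mm. The spare modules stayed in the magazine, and the multimeter, tape, jar and brown look-alike were not touched.

**What went wrong on the way:**
- **Closing on the roof:** The first upright grasp at the magazine closed on the edges of its roof.
- **Slipped pull:** One tilted pull slipped off the module and closed on the magazine floor.
- **Jammed pull:** Another tilted pull jammed at about 56 N.
- **Tilting the fingers:** The moves have no tilt, so I tilted the fingers about 26° by pushing at the arm's reach limits and turned them upright again behind the robot.
- **Joint 2 at its limit:** While pushing at the inner limit, joint 2 read -0.7906 rad against the stated -0.79, and the wrist force briefly read 84–89 N against the limit of 120 N. I can't tell whether that rounding-size overshoot counts as passing the range.

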